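# Set the tape to a spacing and pack the drill case

### The arm

A 7-joint arm with a two-finger parallel gripper is mounted at the origin on the work surface. World frame = base frame: x ahead of the robot, y to its left, z up, the work surface at z = 0. Lengths are in m, angles in rad, forces in N, time in s.
With the tool pointing down it reaches from about 0.425 to 0.875 m from the base axis. Payload 4.7 kg.
Tool frame: the origin (TCP) lies at the centre of the arm's flange, where the gripper is bolted on; the fingertips stand 182 mm ahead of it and the grasp point (between the pads) lies 164 mm ahead of it; z points along the fingers, x is the direction in which the jaws open and shut, and the axes are right-handed (so a half turn about z gives the same grasp; the last joint's range is limited). The gripper opens to 87 mm and grips with 3 to 60 N. Pads are 19 mm wide; open, the fingers measure 117 mm over their backs; the gripper's body (75 mm by 190 mm) begins 51 mm behind the grasp point.
Start: joints at [1.228, 0.321, -0.07, 1.45, 0.023, 1.371, -0.057], TCP at [0.227, -0.609, 0.405] pointing down, gripper open.
Joint ranges: [-2.86, 2.86], [-0.3, 2.09], [-1.38, 1.24], [0.06, 2.45], [-1.56, 4.7], [0.09, 2.05], [-2.69, 2.69]. Speed limits (rad/s): [2.57, 2.57, 3.14, 3.14, 3.14, 3.14, 3.14].

### API

Orientations are given as a unit quaternion [x, y, z, w].
In Python, from rig import * gives the robot as it stands. The module is installed in compiled form; this text tells all that it offers.
- The arm moves only by the tool move_arm, never from a script. Its arguments are lists of equal length, an entry for each row: "rotation": the turn, a rotation vector about the tool's x, y, z in rad, a list of three; "dp": the shift along the tool's x, y, z in m, a list of three; "jaw": the finger opening in m, from 0 to 0.087. In form: {"rotation": [[ax, ay, az], ...], "dp": [[dx, dy, dz], ...], "jaw": [jaw, ...]}. A call has 1 to 8 rows; each row is the pose to reach, as a shift and turn from the pose commanded when the call began, along the tool's axes at that moment; what a row does not reach only later rows make up. A row lasts 1/12 s, in which the tool goes at most 41.7 mm and 7.16 degrees, less where a joint would pass 70% of its speed; a pose out of reach is approached as far as the arm can. A call with a gripper value outside its range is refused whole. The fingers move at their own pace and stop on an object; "force" is the grip in N (left out, the last holds). Time passes only in rows, so rows that repeat a pose let the fingers close. It gives the time, the measured TCP pose, the force and the opening at its end, in the units of the state.
- sense(): the state, without advancing time (a new reading comes with each control period).
- grab_frame(name): name is "scene" or "top"; returns (picture, depth): 480x640x3 uint8, red, green, blue; 480x640 float32, m along the optical axis (not along the pixel's ray), 0 where there is no reading.
- calibration(name): a dict with "mtx" (3x3 intrinsics, pixels), "xyz" and "rotation" of the camera in the world. Camera axes: x right, y up, looking along -z (the intrinsics and any distortion apply to the point x, -y, -z); pixel columns grow to the right and rows downward; lengths in m; the calibration is good to about 2 mm. A picture is of the moment at which its call begins. calibration takes no time and is no camera call.
- finish_job(): hands the job in, once; it reports no verdict.
Trained networks look in the newest picture that a camera, given by its name, has taken for a name from the list of things; names that differ only in an ending like _2 or _b are one class to them, and where a whole thing is asked for, a point or a joint stands for the part that bears it (a point fixed in the world has none). Each returns a list of dicts, best first, with "confidence" (0 to 1); they miss things now and then, are a little off and sometimes report something else, mostly with a low value. They report only what shows in the picture. A call takes as long as a camera call. They do not tell look-alikes from the thing itself.
- silhouettes(name, camera): "mask" (480x640 bool, what is visible of it) and "position" ([column, row] in pixels, amid what is visible of it).
The state is a dict: "time_s": time; "joint_positions": joint angles; "qvel": joint speeds; "tau": joint torques, N m; "tcp_pos": TCP position; "eef_rot": TCP orientation; "force": force on the tool from outside, world axes, zero at the start; "moment": the same for the moment, N m; "grip_width": finger opening in m.
Only numpy, scipy, OpenCV 4.12 (cv2) and the standard library are available. Lean on these libraries where they do the work, as an engineer would, in place of code of your own. Each camera call takes 0.05 s, during which the arm holds its last target. There are 200 camera calls.

### The job

Get the drilling kit ready on the fastener bench. First hook the end of the tape measure over the far side of the low aluminium fence, draw the tape case straight back, square to the fence, until 120 mm of tape shows between hook and case, push its lock bar down so that it stays, and leave it standing there, hooked and locked. Then pull every drill bit out of the wooden holder, lay them all down inside the open drill case, and shut its lid fully, without disturbing the other things on the bench.

Things in the scene. Friction and masses are not known exactly. Their poses are not given: they have to be found in the camera images.
- tape: Tape measure, loose, 0.4 kg, upright: yellow case 84 (x) x 36 (y) x 50 high, origin at the centre of its underside, x towards the mouth. The blade, 18 wide, leaves along +x, its underside 18 mm up. A 4 N spring pulls the blade in: let go unlocked, it winds in and drags the case (which slides easily) to the hook. Grip it by the lock bar on top (see tape_lock) or by the case sides.
- tape_hook (a point): Middle of the lower edge of the steel hook at the blade's free end, a plate 3 thick (along the blade), 20 wide, hanging down from the blade to 6 mm above the level of the case's underside. Fully wound in, this point is 63.5 mm ahead of the tape's origin (20 mm of blade shows between mouth and hook).
- tape_blade (a joint): How far the blade is drawn out beyond its wound-in position, m, 0 to 0.124. The tape showing between hook and mouth is this plus 0.020; 120 mm showing is 0.100.
- tape_lock (a joint): The lock: a black bar on the case, 44 long (case's x) x 14 wide, underside 50 and top 74 mm up when free; grip it across its width to lift and draw the tape. 0: up, free. Pushed down 5 mm with 3 to 6 N until it stops, it catches the blade (which may slip in up to 4 mm) and stays (over 0.0035 is locked). Pulling it up (3 N, less than the tape's weight) unlocks it.
- tape_bar (a point): Centre of the lock bar's top face.
- fence: Aluminium angle fixed to the bench: an upright strip 5 thick (x), 160 long (y), 14 high, origin under the strip's centre; its +x side is the far side, where the hook goes; from there a foot 3 high runs 27 mm on in +x. The tape is drawn along -x. Hooked taut, tape_hook lies 4 mm in +x of the origin.
- drill_case: Lower shell of the black clamshell drill case, fixed: an open tray 165 (x) x 112 (y) x 30 high, walls and floor 4 thick, origin at the centre of its underside, hinge along its +x edge.
- case_lid (a joint): Opening of the case's upper shell, rad: 0 shut, rims together; 1.8 is the stop, leaning back past upright. The hinge is stiff and stays where it is left (some 0.2 N m, plus its 0.16 kg weight).
- lid_hinge (a point): Point on the hinge axis, in the middle of the case's +x edge, 30.5 mm above the bench; the axis is along the case's y. The lid is a shell 165 long from the hinge, 112 wide, 24 deep; shut, its top is 54.5 mm above the bench.
- lid_tab (a point): Outer end of a tab, 12 long x 34 wide x 6 thick, in the middle of the lid's free edge, 177 mm from the hinge.
- holder: Light wooden block, fixed, 46 (x) x 220 (y) x 68 high, origin at the centre of its underside, with five upright holes 17 mm square through it in a row along y at -84, -42, 0, 42 and 84. Some of the holes may be empty.
- bit1: Steel drill bit, loose, 70 g, 120 long; may be absent. Origin on its axis, 40 mm from the tip; z points to the shank end. From the tip: 60 mm of flutes 12 in diameter, a square stop collar 20 x 20, 10 high (z 20 to 30 mm), 50 mm of round shank 10 in diameter (to z 80 mm). Starts hanging upright by its collar in a holder hole, collar's underside on the block's top, 68 mm up.
- bit2: Steel drill bit, loose, 70 g, 120 long; may be absent. Origin on its axis, 40 mm from the tip; z points to the shank end. From the tip: 60 mm of flutes 12 in diameter, a square stop collar 20 x 20, 10 high (z 20 to 30 mm), 50 mm of round shank 10 in diameter (to z 80 mm). Starts hanging upright by its collar in a holder hole, collar's underside on the block's top, 68 mm up.
- bit3: Steel drill bit, loose, 70 g, 120 long; may be absent. Origin on its axis, 40 mm from the tip; z points to the shank end. From the tip: 60 mm of flutes 12 in diameter, a square stop collar 20 x 20, 10 high (z 20 to 30 mm), 50 mm of round shank 10 in diameter (to z 80 mm). Starts hanging upright by its collar in a holder hole, collar's underside on the block's top, 68 mm up.
- bit4: Steel drill bit, loose, 70 g, 120 long; may be absent. Origin on its axis, 40 mm from the tip; z points to the shank end. From the tip: 60 mm of flutes 12 in diameter, a square stop collar 20 x 20, 10 high (z 20 to 30 mm), 50 mm of round shank 10 in diameter (to z 80 mm). Starts hanging upright by its collar in a holder hole, collar's underside on the block's top, 68 mm up.
- bit5: Steel drill bit, loose, 70 g, 120 long; may be absent. Origin on its axis, 40 mm from the tip; z points to the shank end. From the tip: 60 mm of flutes 12 in diameter, a square stop collar 20 x 20, 10 high (z 20 to 30 mm), 50 mm of round shank 10 in diameter (to z 80 mm). Starts hanging upright by its collar in a holder hole, collar's underside on the block's top, 68 mm up.
Not all that is in view belongs to the job. Leave any blue look-alike of the bit1 alone.

How it is judged:
By the outcome, as a careful person would: the job done as asked, in the order asked, and still so for the second after the job is handed in, with the robot touching nothing.
Of bit1, bit2, bit3, bit4, bit5 only 3 to 5 are there at a start; the rules pass over those that are not, and their reading is None.
At some moment in a run one of tape, bit1, bit2, bit3, bit4, bit5 may be knocked a few centimetres aside while the robot is not near it.
Once in a run the grip may slacken for a moment while it holds something.
It also fails if it takes over 210 s, if anything falls off the work surface, if the arm or the gripper's body presses on something with over 40 N, if the wrist force passes 120 N, or if a joint passes its speed limit or range.

## Working session

There is one attempt and no reset: what is moved stays moved. The work goes in short steps, Python scripts to look and compute and a tool call to move; the robot and the scene stay as the last step left them, time stands still between calls to the robot, and variables do not carry over. Pictures are saved under pics/ and viewed, about 12 in all and at most 16, crops included, and the job is handed in when it is done.

Besides the shell and the picture viewer there is one more tool, called after "Call:" as name(argument=value, ...) on one line, values as JSON. move_arm: Moves the arm, as the interface text tells. Its arguments: {"type":"object","properties":{"rotation":{"type":"array"},"dp":{"type":"array"},"jaw":{"type":"array"},"force":{"type":"number"}},"required":["rotation","dp","jaw"]}

```bash
mkdir -p pics; cat > h.py <<'E'
import numpy as np, cv2
from rig import *
from scipy.spatial.transform import Rotation as R
def cam(n):
    c=calibration(n); r=np.array(c["rotation"],float)
    Rm=r if r.shape==(3,3) else R.from_quat(r).as_matrix()
    return np.array(c["mtx"]),np.array(c["xyz"]),Rm
def cloud(n,depth):
    K,t,Rm=cam(n); v,u=np.mgrid[:480,:640]
    x=(u-K[0,2])/K[0,0]*depth; y=(v-K[1,2])/K[1,1]*depth
    P=np.stack([x,-y,-depth],-1)@Rm.T+t
    P[depth<=0]=np.nan
    return P
def proj(n,p):
    K,t,Rm=cam(n); q=(np.atleast_2d(p)-t)@Rm
    q=q*[1,-1,-1]; q=q@K.T
    return q[:,:2]/q[:,2:]
def save(name,im): cv2.imwrite("pics/"+name,im[...,::-1])
E
python3 - <<'E'
from h import *
print(sense())
for n in("scene","top"):
    print(n,calibration(n))
    im,d=grab_frame(n); save(n+"0.png",im); np.savez(n+"0",im=im,d=d)
    P=cloud(n,d)
    for o in["tape","tape_hook","tape_lock","fence","drill_case","case_lid","lid_tab","holder","bit1"]:
        try:
            for s in silhouettes(o,n)[:7]:
                m=s["mask"]; q=P[m]; q=q[~np.isnan(q[:,0])]
                print(o,round(s["confidence"],2),np.round(s["position"]),m.sum(),np.round(np.median(q,0),3) if len(q) else "",np.round(np.percentile(q,[2,98],axis=0),3).tolist() if len(q) else "")
        except Exception as e: print(o,e)
E
```

```text
{'time_s': 0.0, 'joint_positions': array([ 1.22811824,  0.3218105 , -0.07006159,  1.45168557,  0.02260815,
        1.37079006, -0.05686374]), 'qvel': array([ 0.00123996,  0.00155755, -0.00024639,  0.00060994, -0.00026673,
       -0.00189098,  0.00015551]), 'tau': array([ 1.95732214e-04, -4.91278267e+01, -4.03824728e-01, -3.12525880e+01,
       -6.40644087e-02,  4.36417444e-02,  1.63689224e-04]), 'tcp_pos': array([ 0.22690005, -0.60888745,  0.40366382]), 'eef_rot': array([ 8.21370682e-01, -5.70393981e-01, -8.14304018e-04, -4.96053316e-04]), 'force': array([-0.82838386, -0.11025428, -0.74863725]), 'moment': array([-0.03052359, -0.00111237,  0.00658759]), 'grip_width': 0.08706677069020255}
scene {'mtx': array([[472.77175837,   0.        , 324.58542788],
       [  0.        , 472.77175837, 242.69942637],
       [  0.        ,   0.        ,   1.        ]]), 'xyz': array([ 0.84664038, -0.53758588,  0.75760021]), 'rotation': array([0.3199785 , 0.09561796, 0.26998939, 0.90309285])}
tape 0.94 [386. 147.] 873 [0.491 0.268 0.04 ] [[0.446, 0.256, 0.007], [0.544, 0.282, 0.074]]
tape_hook 0.56 [24
[... 2535 characters left out ...]
0.0, 0.207]]
case_lid 0.66 [322. 217.] 1193 [ 0.593 -0.053  0.194] [[0.572, -0.107, 0.032], [0.615, 0.0, 0.207]]
lid_tab 0.94 [318. 214.] 1264 [ 0.593 -0.053  0.194] [[0.572, -0.109, 0.0], [0.654, -0.0, 0.206]]
holder 0.78 [427. 253.] 2085 [ 0.52  -0.287  0.067] [[0.501, -0.398, 0.006], [0.555, -0.184, 0.076]]
bit1 0.64 [504. 239.] 171 [ 0.548 -0.448  0.07 ] [[0.539, -0.478, 0.002], [0.564, -0.441, 0.121]]
bit1 0.6 [466. 280.] 139 [ 0.45  -0.354  0.071] [[0.442, -0.366, 0.003], [0.462, -0.346, 0.122]]
bit1 0.47 [514. 270.] 119 [ 0.48  -0.455  0.071] [[0.473, -0.464, 0.008], [0.489, -0.449, 0.122]]
bit1 0.4 [414. 250.] 100 [ 0.531 -0.248  0.08 ] [[0.523, -0.261, 0.068], [0.544, -0.241, 0.13]]
```

View pics/scene0.png

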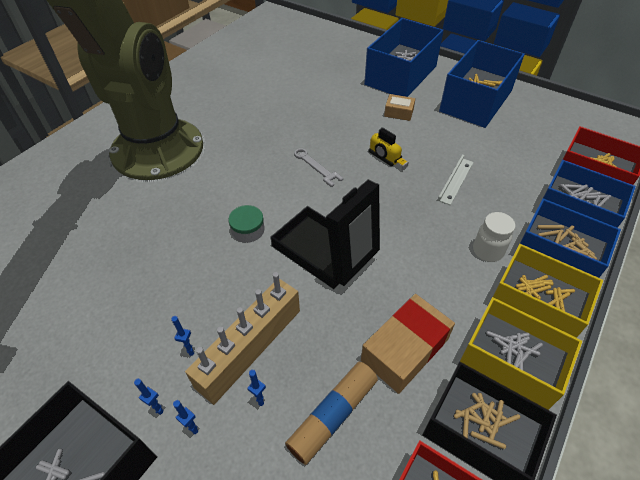

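View pics/top0.png

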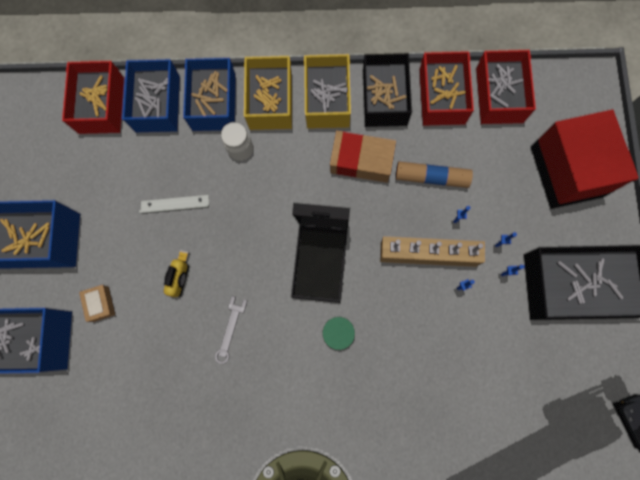

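Five grey bits stand in the holder (scene ~(205,360) to (278,290)). The four blue look-alikes around it, at scene (181,335), (148,397), (185,416) and (257,387), are to be left alone. The tape is at scene (386,147), with its mouth towards the fence at (457,180). The case is open, lid slightly past upright. Next I measure the poses.

```bash
cat > m.py <<'E'
from h import *
def rect(p):
    (c,s,a)=cv2.minAreaRect((p[:,:2]*1000).astype(np.float32)); return np.round(c,1),np.round(s,1),round(a,1)
def slab(P,x,y,z,im=None,f=None):
    m=(P[...,0]>x[0])&(P[...,0]<x[1])&(P[...,1]>y[0])&(P[...,1]<y[1])&(P[...,2]>z[0])&(P[...,2]<z[1])
    if f is not None: m&=f(im.astype(int))
    return P[m]
yel=lambda i:(i[...,0]>i[...,2]+60)
dark=lambda i:(i.max(-1)<70)
grey=lambda i:(i.max(-1)-i.min(-1)<25)&(i.max(-1)>60)
def pca(p):
    c=p[:,:2].mean(0); w,v=np.linalg.eigh(np.cov(p[:,:2].T)); d=v[:,1]; d=d*np.sign(d[0]) ; return np.round(c*1000,1),round(np.degrees(np.arctan2(d[1],d[0])),1)
def show(n,p):
    if len(p)>5: print(" ",n,len(p),"med",np.round(np.median(p,0)*1000,1),"rect",*rect(p),"pca",*pca(p))
    else: print(" ",n,len(p))
def bits(P,im):
    for i in range(5):
        pass
E
python3 - <<'E'
from m import *
for n in("scene","top"):
    f=np.load(n+"0.npz"); im,d=f["im"],f["d"]; P=cloud(n,d); print(n)
    T=((.42,.58),(.22,.33))
    show("bench",slab(P,(.4,.7),(.1,.2),(-.02,.02)))
    show("tape yellow top",slab(P,*T,(.044,.056),im,yel))
    show("bar top",slab(P,*T,(.068,.082),im))
    show("blade/hook",slab(P,*T,(.015,.026),im,yel))
    show("fence top",slab(P,(.62,.70),(.18,.41),(.010,.02)))
    show("fence foot",slab(P,(.62,.70),(.18,.41),(.0018,.006)))
    show("case rim",slab(P,(.40,.585),(-.13,.03),(.025,.035)))
    show("lid top",slab(P,(.55,.66),(-.13,.03),(.185,.22)))
    show("lid all",slab(P,(.55,.66),(-.13,.03),(.06,.22)))
    show("holder top",slab(P,(.48,.58),(-.42,-.17),(.064,.0715)))
    for y in np.arange(-.44,-.15,.01)[:0]:pass
    q=slab(P,(.48,.58),(-.42,-.17),(.11,.14))
    q=q[np.argsort(q[:,1])]; 
    if len(q):
        for g in np.split(q,np.where(np.diff(q[:,1])>.015)[0]+1): print("   shank",len(g),np.round(g.mean(0)*1000,1),np.round(g.max(0)*1000,1))
E
```

```text
scene
  bench 3556 med [ 5.889e+02  1.517e+02 -2.000e-01] rect [550. 150.] [299.8  99.8] 0.0 pca [567.9 151.5] -0.9
  tape yellow top 155 med [489.  271.4  47.7] rect [482.1 276.2] [25.2 78.1] 81.4 pca [485.5 272.2] -8.9
  bar top 95 med [484.  276.   72.8] rect [482.3 277.3] [17.  45.4] 76.3 pca [484.  276.5] -13.8
  blade/hook 94 med [521.4 263.5  19.9] rect [493.  269.4] [25.4 99.1] 87.0 pca [511.3 265.3] -2.6
  fence top 122 med [649.5 289.7  13.8] rect [648.8 294.2] [  5.6 161.9] 4.3 pca [649.4 289.7] -85.7
  fence foot 570 med [664.  292.    2.9] rect [660.3 294.4] [ 79.1 228.1] 0.3 pca [663.2 293.1] -88.6
  case rim 422 med [463.  -90.7  28.7] rect [509.1 -45.2] [114.4 165.4] 82.7 pca [477.3 -63.3] -42.5
  lid top 983 med [587.2 -59.7 195.2] rect [585.5 -54.2] [113.8  27.1] 83.0 pca [587.  -58.6] 82.6
  lid all 3541 med [599.7 -68.8 151.3] rect [593.5 -54.9] [115.4  42.5] 83.6 pca [597.5 -66. ] 80.5
  holder top 2496 med [ 535.  -308.9   67.3] rect [ 529.7 -293. ] [221.3  47.5] 86.1 pca [ 532.1 -303.9] 85.4
   shank 71 [ 525.1 -377.9  122.6] [ 528.6 -372.6  128.7]
   shank 69 
[... 831 characters left out ...]
9.0
  case rim 349 med [481.4 -32.2  29.8] rect [510.7 -44.5] [111.9 162.4] 83.2 pca [488.5 -41.6] -34.8
  lid top 719 med [586.  -54.3 196.3] rect [586.6 -53.6] [111.8  24.9] 82.8 pca [586.  -53.7] 83.2
  lid all 769 med [586.3 -52.3 196.2] rect [586.5 -53.7] [112.  28.] 80.7 pca [586.2 -52.1] 82.8
  holder top 1506 med [ 526.8 -287.8   68.1] rect [ 530.6 -292.9] [220.1  47.5] 86.0 pca [ 529.2 -290.6] 85.8
   shank 33 [ 523.9 -375.6  123.5] [ 528.8 -371.6  130.9]
   shank 27 [ 526.8 -333.4  125.2] [ 531.9 -329.7  130.8]
   shank 30 [ 529.8 -292.4  124.7] [ 535.1 -288.   129.8]
   shank 27 [ 532.7 -250.   125.9] [ 537.5 -245.7  131.6]
   shank 26 [ 535.4 -208.4  124.9] [ 540.7 -204.7  130.7]
```

The two views agree to 1–2 mm. Fence yaw is +4.2°, with its centre at (650, 294) mm. Tape yaw is -13.3°, with the bar at (483, 278). Next, a planning helper and the approach over the tape.

```bash
cat > plan.py <<'E'
from h import *
def pose(p,L,phi,s=1,tilt=0.):
    """p (mm) lies L mm ahead of the TCP; tool leans so that it points towards heading phi(deg) by tilt(deg); jaw x = s*(left of phi)"""
    f=np.radians(phi); t=np.radians(tilt)
    h=np.array([np.cos(f),np.sin(f),0]); x=s*np.array([-np.sin(f),np.cos(f),0])
    z=np.cos(t)*np.array([0,0,-1.])+np.sin(t)*h
    Rm=np.stack([x,np.cross(z,x),z],1)
    return (np.array(p)-L*z)/1000,Rm
def cur():
    s=sense(); return np.array(s["tcp_pos"]),R.from_quat(s["eef_rot"]).as_matrix()
def plan(*ws):
    p,Rm=cur()
    for q,Rq in ws:
        dp=Rm.T@(q-p); rv=R.from_matrix(Rm.T@Rq).as_rotvec()
        n=max(np.linalg.norm(dp)/.0417,np.degrees(np.linalg.norm(rv))/7.16)
        print("rot",np.round(rv,3).tolist(),"dp",np.round(dp,4).tolist(),"rows>=%.1f"%n)
        p,Rm=q,Rq
E
python3 - <<'E'
from plan import *
a=pose((530,-150,270),182,-40); b=pose((500,180,200),182,-13.3); c=pose((482.8,278,130),182,-13.3)
plan(a,b,c)
E
```

```text
rot [0.0, -0.0, -2.087] dp [-0.3243, -0.4442, -0.0472] rows>=16.7
rot [0.0, 0.0, -0.466] dp [0.2335, -0.2351, 0.07] rows>=8.1
rot [0.0, 0.0, 0.0] dp [0.0914, -0.0393, 0.07] rows>=2.9
```

```bash
cat >> plan.py <<'E'
from scipy.spatial.transform import Slerp
def plan(*ws):
    p,Rm=cur()
    for q,Rq in ws:
        d=R.from_matrix(Rm.T@Rq).magnitude()
        n=max(np.linalg.norm(q-p)/.0417,np.degrees(d)/7.16); k=int(np.ceil(n/7.3)) or 1
        sl=Slerp([0,1],R.from_matrix([Rm,Rq])); p0=p
        for i in range(1,k+1):
            pi=p0+(q-p0)*i/k; Ri=sl(i/k).as_matrix()
            print("rot",np.round(R.from_matrix(Rm.T@Ri).as_rotvec(),3).tolist(),"dp",np.round(Rm.T@(pi-p),4).tolist(),"rows>=%.1f"%(n/k))
            p,Rm=pi,Ri
        print("--")
E
python3 - <<'E'
from plan import *
a=pose((530,-150,270),182,-40); b=pose((500,180,200),182,-13.3); c=pose((482.8,278,130),182,-13.3)
plan(a,b,c)
E
```

```text
rot [0.0, -0.0, -0.696] dp [-0.1081, -0.1481, -0.0157] rows>=5.6
rot [0.0, -0.0, -0.696] dp [0.0119, -0.183, -0.0157] rows>=5.6
rot [0.0, -0.0, -0.696] dp [0.1264, -0.1328, -0.0157] rows>=5.6
--
rot [-0.0, -0.0, -0.233] dp [0.1168, -0.1176, 0.035] rows>=4.1
rot [-0.0, -0.0, -0.233] dp [0.1407, -0.0874, 0.035] rows>=4.1
--
rot [0.0, -0.0, 0.0] dp [0.0914, -0.0393, 0.07] rows>=2.9
--
```

Call:
move_arm(rotation=[[0, 0, -0.696], [0, 0, -0.696], [0, 0, -0.696], [0, 0, -0.696], [0, 0, -0.696], [0, 0, -0.696], [0, 0, -0.696]], dp=[[-0.108, -0.148, -0.016], [-0.108, -0.148, -0.016], [-0.108, -0.148, -0.016], [-0.108, -0.148, -0.016], [-0.108, -0.148, -0.016], [-0.108, -0.148, -0.016], [-0.108, -0.148, -0.016]], jaw=[0.05, 0.05, 0.05, 0.05, 0.05, 0.05, 0.05], force=25)

```text
time_s: 1.58
tcp_pos: [0.3293, -0.4547, 0.4214]
eef_rot: [0.967, -0.254, 0.0, 0.0]
force: [-1.2, -1.1, -0.5]
grip_width: 0.0526
```

Call:
move_arm(rotation=[[0, 0, -0.696], [0, 0, -0.696], [0, 0, -0.696], [0, 0, -0.696], [0, 0, -0.696], [0, 0, -0.696], [0, 0, -0.696]], dp=[[0.012, -0.183, -0.016], [0.012, -0.183, -0.016], [0.012, -0.183, -0.016], [0.012, -0.183, -0.016], [0.012, -0.183, -0.016], [0.012, -0.183, -0.016], [0.012, -0.183, -0.016]], jaw=[0.05, 0.05, 0.05, 0.05, 0.05, 0.05, 0.05])

```text
time_s: 2.17
tcp_pos: [0.4295, -0.3027, 0.437]
eef_rot: [0.996, 0.089, 0.0, 0.0]
force: [-0.7, -0.9, -0.2]
grip_width: 0.0498
```

Call:
move_arm(rotation=[[0, 0, -0.696], [0, 0, -0.696], [0, 0, -0.696], [0, 0, -0.696], [0, 0, -0.696], [0, 0, -0.696], [0, 0, -0.696]], dp=[[0.126, -0.133, -0.016], [0.126, -0.133, -0.016], [0.126, -0.133, -0.016], [0.126, -0.133, -0.016], [0.126, -0.133, -0.016], [0.126, -0.133, -0.016], [0.126, -0.133, -0.016]], jaw=[0.05, 0.05, 0.05, 0.05, 0.05, 0.05, 0.05])

```text
time_s: 2.75
tcp_pos: [0.5298, -0.1504, 0.4525]
eef_rot: [0.906, 0.422, -0.0, -0.0]
force: [0.1, -0.7, -0.4]
grip_width: 0.0499
```

Call:
move_arm(rotation=[[0, 0, -0.233], [0, 0, -0.233], [0, 0, -0.233], [0, 0, -0.233], [0, 0, -0.233], [0, 0, -0.233]], dp=[[0.117, -0.118, 0.035], [0.117, -0.118, 0.035], [0.117, -0.118, 0.035], [0.117, -0.118, 0.035], [0.117, -0.118, 0.035], [0.117, -0.118, 0.035]], jaw=[0.05, 0.05, 0.05, 0.05, 0.05, 0.05])

```text
time_s: 3.25
tcp_pos: [0.5135, 0.0164, 0.4173]
eef_rot: [0.851, 0.525, -0.001, 0.0]
force: [-0.3, -0.5, 0.2]
grip_width: 0.0501
```

Call:
move_arm(rotation=[[0, 0, -0.233], [0, 0, -0.233], [0, 0, -0.233], [0, 0, -0.233], [0, 0, -0.233], [0, 0, -0.233]], dp=[[0.141, -0.087, 0.035], [0.141, -0.087, 0.035], [0.141, -0.087, 0.035], [0.141, -0.087, 0.035], [0.141, -0.087, 0.035], [0.141, -0.087, 0.035]], jaw=[0.05, 0.05, 0.05, 0.05, 0.05, 0.05])

```text
time_s: 3.75
tcp_pos: [0.4997, 0.1804, 0.3822]
eef_rot: [0.784, 0.62, -0.0, -0.0]
force: [-0.3, -0.6, 0.4]
grip_width: 0.05
```

```bash
cat >> m.py <<'E'
def snap(): return {n:(lambda f:(f[0],cloud(n,f[1])))(grab_frame(n)) for n in("scene","top")}
def tape():
    for n,(im,P) in snap().items():
        print(n); T=((.40,.60),(.20,.36))
        show("yellow top",slab(P,*T,(.044,.056),im,yel)); show("bar top",slab(P,*T,(.062,.080),im,dark)); show("blade",slab(P,(.5,.7),(.2,.36),(.015,.026),im,yel))
E
python3 - <<'E'
from m import *; from plan import *
tape()
plan(pose((482.8,278,100),182,-13.3),pose((482.8,278,57),182,-13.3))
E
```

```text
scene
  yellow top 163 med [490.5 272.4  47.7] rect [481.9 276. ] [23.  80.1] 79.2 pca [486.6 272. ] -9.0
  bar top 124 med [484.4 274.3  71.4] rect [483.5 275.5] [15.2 42. ] 78.4 pca [484.5 274.5] -10.8
  blade 76 med [527.1 262.6  19.7] rect [521.3 267. ] [42.7 21.1] 6.0 pca [524.3 264.4] 16.5
top
  yellow top 0
  bar top 0
  blade 0
rot [0.0, 0.001, -0.005] dp [0.0937, -0.0411, 0.1004] rows>=3.4
--
rot [-0.0, 0.0, -0.0] dp [0.0, 0.0, 0.043] rows>=1.0
--
```

Call:
move_arm(rotation=[[0, 0, -0.005], [0, 0, -0.005], [0, 0, -0.005], [0, 0, -0.005], [0, 0, -0.005], [0, 0, -0.005], [0, 0, -0.005], [0, 0, -0.005]], dp=[[0.094, -0.041, 0.1], [0.094, -0.041, 0.1], [0.094, -0.041, 0.1], [0.094, -0.041, 0.1], [0.094, -0.041, 0.1], [0.094, -0.041, 0.143], [0.094, -0.041, 0.143], [0.094, -0.041, 0.143]], jaw=[0.045, 0.045, 0.045, 0.045, 0.045, 0.045, 0.045, 0.045])

```text
time_s: 4.52
tcp_pos: [0.4823, 0.278, 0.2388]
eef_rot: [0.784, 0.621, -0.002, 0.0]
force: [-0.1, 0.2, 0.7]
grip_width: 0.045
```

Call:
move_arm(rotation=[[0, 0, 0], [0, 0, 0], [0, 0, 0], [0, 0, 0], [0, 0, 0], [0, 0, 0]], dp=[[0, 0, 0], [0, 0, 0], [0, 0, 0], [0, 0, 0], [0, 0, 0], [0, 0, 0]], jaw=[0, 0, 0, 0, 0, 0], force=25)

```text
time_s: 5.02
tcp_pos: [0.4811, 0.2812, 0.2402]
eef_rot: [0.782, 0.623, 0.0, 0.001]
force: [0.9, 1.9, -2.8]
grip_width: 0.0133
```

Call:
move_arm(rotation=[[0, 0, 0], [0, 0, 0], [0, 0, 0], [0, 0, 0]], dp=[[0, 0, -0.03], [0, 0, -0.03], [0, 0, -0.03], [0, 0, -0.03]], jaw=[0, 0, 0, 0])

```text
time_s: 5.35
tcp_pos: [0.4804, 0.281, 0.2686]
eef_rot: [0.782, 0.623, -0.001, 0.0]
force: [-0.0, -1.1, -4.1]
grip_width: 0.0141
```

```bash
python3 - <<'E'
from m import *; from plan import *
p,Rm=cur(); print(p, np.degrees(np.arctan2(Rm[1,0],Rm[0,0])))
for n,(im,P) in snap().items():
    print(n); save(n+"1.png",im[90:260,300:560] if n=="scene" else im)
    T=((.40,.60),(.20,.36))
    show("top",slab(P,*T,(.074,.086),im,yel)); show("blade",slab(P,(.53,.6),(.2,.36),(.03,.06),im)); show("caseside",slab(P,*T,(.03,.07),im,yel)); show("low",slab(P,(.51,.58),(.22,.31),(.03,.07)))
E
```

```text
[0.48039835 0.28098708 0.26861115] 77.06688090827234
scene
  top 131 med [492.3 272.   76.6] rect [483.1 273.1] [25.2 77.2] 89.3 pca [488.  272.1] -7.4
  blade 64 med [541.6 266.3  46.8] rect [537.5 268.1] [20.7 16.8] 73.7 pca [540.2 266.1] 86.7
  caseside 236 med [511.  264.5  55. ] rect [493.5 268.9] [99.3 27.1] 4.6 pca [501.7 266.3] -4.2
  low 192 med [522.2 264.3  48.6] rect [528.3 264.5] [33.2 32.2] 70.8 pca [525.9 265.7] 12.7
top
  top 3
  blade 59 med [539.6 266.5  47.1] rect [538.3 267.3] [19.8 15.1] 76.4 pca [538.9 266.5] 83.2
  caseside 60 med [533.4 268.5  47.9] rect [491.4 270.3] [ 16.7 101.8] 85.9 pca [515.4 268.8] -6.2
  low 67 med [538.  266.   47.1] rect [536.4 267.7] [19.8 19.1] 76.4 pca [537.6 266.3] 37.1
```

```bash
python3 - <<'E'
from plan import *
plan(pose((594.6,290.2,90),182,4.2),pose((594.6,290.2,57.2),182,4.2))
E
```

```text
rot [-0.002, 0.002, -0.299] dp [0.0347, 0.1093, -0.0042] rows>=2.8
--
rot [-0.0, 0.0, 0.0] dp [0.0, 0.0, 0.0328] rows>=0.8
--
```

View pics/scene1.png

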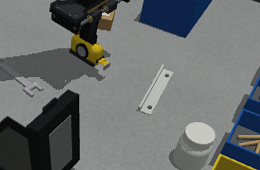

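The tape hangs in the gripper (crop ~(88,48)), and the fence at (155,90) is clear. I'll carry it over the fence.

Call:
move_arm(rotation=[[0, 0, -0.1], [0, 0, -0.2], [0, 0, -0.299], [0, 0, -0.299], [0, 0, -0.299], [0, 0, -0.299], [0, 0, -0.299], [0, 0, -0.299]], dp=[[0.012, 0.036, -0.004], [0.023, 0.073, -0.004], [0.035, 0.109, -0.004], [0.035, 0.109, -0.004], [0.035, 0.109, -0.004], [0.035, 0.109, -0.004], [0.035, 0.109, -0.004], [0.035, 0.109, -0.004]], jaw=[0, 0, 0, 0, 0, 0, 0, 0])

```text
time_s: 6.12
tcp_pos: [0.5938, 0.2918, 0.2742]
eef_rot: [0.68, 0.733, 0.0, 0.0]
force: [0.3, 0.3, -0.8]
grip_width: 0.0082
```

```bash
python3 - <<'E'
from m import *; from plan import *
p,Rm=cur(); print(p, np.degrees(np.arctan2(Rm[1,0],Rm[0,0])),sense()["force"],sense()["grip_width"])
for n,(im,P) in snap().items():
    print(n); show("blade",slab(P,(.642,.7),(.25,.34),(.03,.07),im));show("caseside",slab(P,(.5,.7),(.25,.34),(.03,.07),im,yel))
plan(pose((594.6,290.2,57.2),182,4.2))
E
```

```text
[0.59383332 0.29181683 0.27416859] 94.27536352526211 [ 0.27539221  0.29159886 -0.75604339] 0.008241837154669081
scene
  blade 0
  caseside 330 med [603.8 281.9  46.8] rect [589.4 288.4] [83.1 30. ] 3.9 pca [594.  283.1] 5.9
top
  blade 0
  caseside 0
rot [0.002, 0.0, 0.001] dp [-0.0016, 0.0, 0.0359] rows>=0.9
--
```

The grip slackened and the tape slipped out, so I look before doing anything else.

```bash
python3 - <<'E'
from m import *
for n,(im,P) in snap().items():
    if n=="scene": save("scene2.png",cv2.resize(im[60:240,340:580],(720,540)))
    print(n,sense()["grip_width"])
    for z in range(0,90,10): show(str(z),slab(P,(.5,.7),(.24,.35),(z/1000+.003,z/1000+.013),im,yel))
E
```

```text
scene 0.001495297462541585
  0 2
  10 110 med [628.7 284.1  18.7] rect [603.9 283.1] [100.6  24.5] 18.2 pca [617.7 286. ] 13.6
  20 61 med [614.6 277.6  28.2] rect [593.3 278.5] [81.9 16.5] 11.6 pca [597.9 278.9] 6.9
  30 93 med [609.6 278.   38.7] rect [593.6 280.1] [81.9 20. ] 13.6 pca [595.2 279.4] 6.8
  40 197 med [597.8 283.6  47.4] rect [591.3 288.2] [78.8 27.3] 6.0 pca [594.3 285.1] 6.1
  50 1
  60 0
  70 0
  80 0
top 0.001495297462541585
  0 0
  10 0
  20 0
  30 0
  40 0
  50 0
  60 0
  70 0
  80 0
```

View pics/scene2.png

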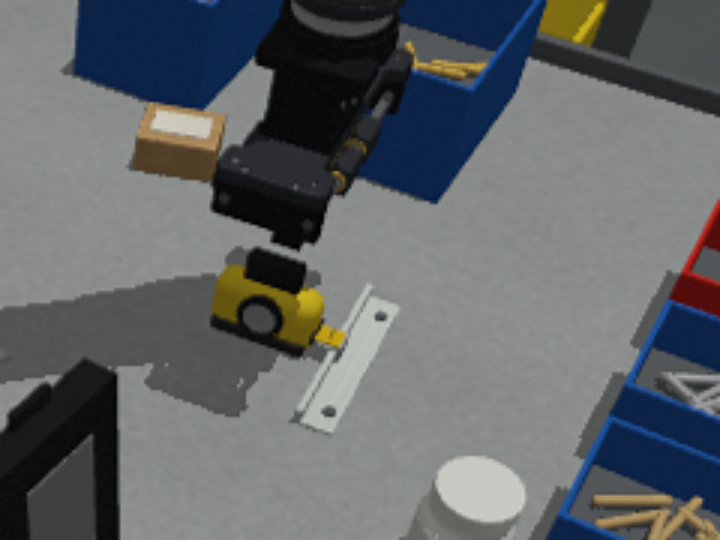

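The tape stands upright at crop (265,300), with its hook right at the strip. I'll open the gripper, move up and measure again.

Call:
move_arm(rotation=[[0, 0, 0], [0, 0, 0], [0, 0, 0], [0, 0, 0], [0, 0, 0], [0, 0, 0]], dp=[[0, 0, 0], [0, 0, 0], [0, 0, 0], [0, 0, -0.06], [0, 0, -0.06], [0, 0, -0.06]], jaw=[0.045, 0.045, 0.045, 0.045, 0.045, 0.045])

```text
time_s: 6.82
tcp_pos: [0.5959, 0.2925, 0.339]
eef_rot: [0.681, 0.732, 0.004, 0.001]
force: [0.4, 0.9, 0.5]
grip_width: 0.0327
```

```bash
python3 - <<'E'
from m import *
p=np.array(sense()["tcp_pos"]);print(p)
for n,(im,P) in snap().items():
    print(n); T=((.5,.7),(.24,.35))
    show("ytop",slab(P,*T,(.040,.056),im,yel)); show("bar",slab(P,*T,(.062,.085),im,dark)); show("bar",slab(P,*T,(.070,.085),im)); show("blade",slab(P,(.62,.7),(.24,.35),(.015,.03),im,yel)); show("blade2",slab(P,(.62,.7),(.27,.31),(.0175,.04),im))
E
```

```text
[0.59585682 0.29247442 0.33901938]
scene
  ytop 238 med [600.5 282.9  46.8] rect [591.5 289. ] [79.1 30. ] 4.0 pca [594.4 284.3] 6.3
  bar 138 med [591.5 285.7  70.8] rect [590.2 288.8] [43.5 14.7] 7.1 pca [591.6 286.9] 5.8
  bar 89 med [589.9 289.1  72.8] rect [589.9 290. ] [42.4 17. ] 7.1 pca [590.5 289.2] 4.2
  blade 80 med [637.1 290.5  19.9] rect [634.3 293.3] [36.4 23.7] 19.6 pca [636.7 290.3] 38.4
  blade2 118 med [632.5 289.   21.2] rect [637.3 291.7] [35.  29.8] 2.7 pca [635.5 289.3] 36.5
top
  ytop 45 med [612.5 282.6  46.6] rect [611.8 283.6] [19.4 11.5] 12.7 pca [612.  282.8] 9.4
  bar 5
  bar 6 med [610.9 287.1  72.5] rect [609.8 286. ] [7.7 2.9] 44.6 pca [610.4 287.2] 37.3
  blade 1
  blade2 6 med [621.6 279.6  31.7] rect [621.7 279.5] [2.1 1.7] 39.0 pca [621.7 279.4] 14.0
```

Bar at (590, 290), standing flat, so the hook sits at about x=653.5. That puts it already over the far side of the strip (652.4). I'll regrip and draw a little, using the pull force as the test.

```bash
python3 - <<'E'
from plan import *
plan(pose((590,289.8,100),182,4.2),pose((590,289.8,57.2),182,4.2))
E
```

```text
rot [0.002, -0.0, -0.0] dp [-0.0012, -0.0053, 0.0526] rows>=1.3
--
rot [-0.0, -0.0, 0.0] dp [-0.0, 0.0, 0.0428] rows>=1.0
--
```

Call:
move_arm(rotation=[[0, 0, 0], [0, 0, 0], [0, 0, 0], [0, 0, 0], [0, 0, 0], [0, 0, 0]], dp=[[-0.001, -0.005, 0.052], [-0.001, -0.005, 0.052], [-0.001, -0.005, 0.052], [-0.001, -0.005, 0.052], [-0.001, -0.005, 0.052], [-0.001, -0.005, 0.052]], jaw=[0.045, 0.045, 0.045, 0.045, 0.045, 0.045])

```text
time_s: 7.42
tcp_pos: [0.5905, 0.2902, 0.2832]
eef_rot: [0.681, 0.732, 0.001, 0.0]
force: [-0.4, -0.3, -0.1]
grip_width: 0.045
```

```bash
python3 - <<'E'
from m import *; from plan import *
print(cur()[0],sense()["grip_width"])
tape()
plan(pose((590,289.8,57.2),182,4.2))
E
```

```text
[0.59054641 0.29024669 0.28317433] 0.04498162304783778
scene
  yellow top 98 med [571.1 283.1  47.3] rect [573.8 282. ] [23.2 47.4] 69.0 pca [572.5 283.2] -3.7
  bar top 91 med [585.2 285.4  71. ] rect [584.1 288.9] [31.2 16. ] 3.7 pca [585.2 286.2] 7.5
  blade 119 med [625.5 281.4  19.8] rect [603.6 282.8] [101.2  21.6] 16.9 pca [614.8 284.8] 13.1
top
  yellow top 0
  bar top 0
  blade 0
rot [0.002, -0.001, -0.0] dp [-0.0004, -0.0006, 0.0439] rows>=1.1
--
```

Call:
move_arm(rotation=[[0, 0, 0], [0, 0, 0], [0, 0, 0], [0, 0, 0], [0, 0, 0], [0, 0, 0], [0, 0, 0], [0, 0, 0]], dp=[[0, -0.001, 0.044], [0, -0.001, 0.044], [0, -0.001, 0.044], [0, -0.001, 0.044], [0, -0.001, 0.044], [0, -0.001, 0.044], [0, -0.001, 0.044], [0, -0.001, 0.044]], jaw=[0.045, 0.045, 0.045, 0, 0, 0, 0, 0], force=30)

```text
time_s: 8.18
tcp_pos: [0.5893, 0.2899, 0.2387]
eef_rot: [0.681, 0.732, 0.001, 0.0]
force: [-0.7, -0.7, -0.5]
grip_width: 0.0197
```

Call:
move_arm(rotation=[[0, 0, 0], [0, 0, 0], [0, 0, 0], [0, 0, 0], [0, 0, 0]], dp=[[0, 0, 0], [0, 0, 0], [0, 0, 0], [0, 0, 0], [0, 0, 0]], jaw=[0, 0, 0, 0, 0])

```text
time_s: 8.6
tcp_pos: [0.5892, 0.29, 0.2382]
eef_rot: [0.681, 0.733, 0.0, 0.0]
force: [0.5, 0.9, 2.0]
grip_width: 0.0137
```

Call:
move_arm(rotation=[[0, 0, 0], [0, 0, 0], [0, 0, 0], [0, 0, 0]], dp=[[0, -0.01, 0], [0, -0.02, 0], [0, -0.02, 0], [0, -0.02, 0]], jaw=[0, 0, 0, 0])

```text
time_s: 8.93
tcp_pos: [0.5695, 0.2882, 0.238]
eef_rot: [0.681, 0.732, 0.001, 0.0]
force: [1.1, 1.2, 1.2]
grip_width: 0.0139
```

```bash
python3 - <<'E'
from m import *
print(sense()["force"])
for n,(im,P) in snap().items():
    if n=="scene": save("scene3.png",cv2.resize(im[100:220,380:540],(800,600)))
    show("blade",slab(P,(.60,.7),(.27,.32),(.0165,.03)))
    show("blade y",slab(P,(.55,.7),(.27,.32),(.0165,.03),im,yel))
E
```

```text
[1.12177327 1.1507563  1.19310626]
  blade 145 med [626.7 289.9  20.1] rect [625.4 292.8] [57.9 28.5] 11.7 pca [627.7 290.1] 15.9
  blade y 148 med [623.5 288.4  20.2] rect [601.  285.5] [103.2  24. ] 12.7 pca [621.4 287.8] 18.6
  blade 30 med [651.3 291.2  19.9] rect [649.5 287.7] [33.6 10.2] 78.2 pca [651.1 291.6] 79.5
  blade y 13 med [649.  288.6  20.8] rect [649.5 292.3] [14.1  6.1] 66.8 pca [648.5 290.6] 77.8
```

View pics/scene3.png

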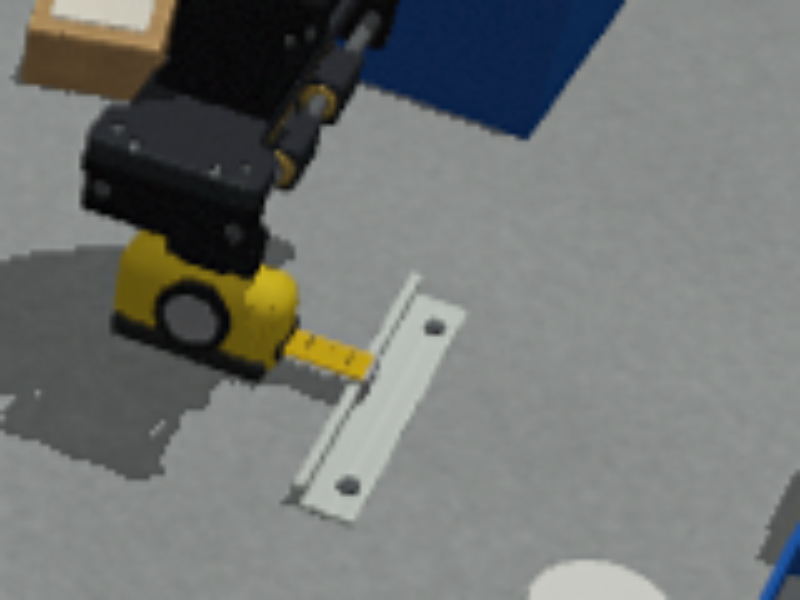

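The blade is drawn out across the strip, with the hook on the far side at crop (365,375). I'll draw the rest.

Call:
move_arm(rotation=[[0, 0, 0], [0, 0, 0], [0, 0, 0], [0, 0, 0], [0, 0, 0], [0, 0, 0], [0, 0, 0], [0, 0, 0]], dp=[[0, -0.015, 0], [0, -0.03, 0], [0, -0.045, 0], [0, -0.06, 0], [0, -0.075, 0], [0, -0.082, 0], [0, -0.082, 0], [0, -0.082, 0]], jaw=[0, 0, 0, 0, 0, 0, 0, 0])

```text
time_s: 9.7
tcp_pos: [0.4877, 0.2821, 0.2379]
eef_rot: [0.681, 0.732, -0.0, 0.0]
force: [2.1, 0.3, 3.0]
grip_width: 0.0136
```

```bash
python3 - <<'E'
from m import *; from plan import *
p,Rm=cur();print(p,np.degrees(np.arctan2(Rm[1,0],Rm[0,0])),sense()["force"],sense()["grip_width"])
for n,(im,P) in snap().items():
    show("blade y",slab(P,(.535,.66),(.25,.32),(.0165,.03),im,yel)); show("case y",slab(P,(.42,.66),(.25,.32),(.025,.053),im,yel))
    b=slab(P,(.50,.66),(.25,.32),(.0165,.0265),im,yel); 
    for x in np.arange(.51,.66,.01):
        q=b[abs(b[:,0]-x)<.005]
        if len(q)>3: print("   x",round(x*1000),len(q),"y",np.round(np.percentile(q[:,1],[5,50,95])*1000,1))
E
```

```text
[0.48767929 0.28207545 0.23794221] 94.17786973423377 [2.10207804 0.30146521 2.98425326] 0.01359787935473849
  blade y 279 med [594.8 289.4  20.2] rect [593.6 289.4] [116.   22.2] 5.2 pca [595.1 289.5] 4.5
  case y 300 med [507.2 271.6  43.9] rect [490.5 278.1] [81.1 28. ] 5.3 pca [495.6 273.5] 7.0
   x 510 8 y [267.9 270.2 271.3]
   x 520 15 y [268.  269.1 273. ]
   x 530 18 y [272.  278.3 291.9]
   x 540 19 y [277.9 286.1 293.9]
   x 550 23 y [279.1 284.9 292.5]
   x 560 23 y [277.  286.7 295.9]
   x 570 25 y [280.1 286.7 297.5]
   x 580 24 y [280.2 287.6 296.9]
   x 590 26 y [280.7 287.1 297.6]
   x 600 22 y [280.8 289.8 298. ]
   x 610 26 y [282.7 290.3 299. ]
   x 620 24 y [282.7 291.2 299.1]
   x 630 25 y [283.8 292.7 301.2]
   x 640 26 y [285.5 292.9 301.4]
   x 650 16 y [283.9 293.8 302.5]
  blade y 310 med [602.  290.2  20.6] rect [601.  289.9] [102.3  20. ] 4.2 pca [602.4 290.5] 4.8
  case y 6 med [467.6 265.6  29.8] rect [533.4 276. ] [138.    7.8] 6.5 pca [510.1 271.2] 7.8
   x 560 31 y [279.7 288.6 295.7]
   x 570 32 y [279.9 288.2 296. ]
   x 580 33 y [280.2 288.2 296.3]
   x 590 34 y [281.1 288.9 297.6]
   x 600 33 y [281.6 290.  297.9]
   x 610 31 y [282.7 289.8 299.1]
   x 620 30 y [284.7 292.7 300.8]
   x 630 32 y [284.6 292.8 301.1]
   x 640 31 y [286.4 294.7 301.9]
   x 650 20 y [286.3 292.8 301. ]
```

Call:
move_arm(rotation=[[0, 0, 0], [0, 0, 0], [0, 0, 0], [0, 0, 0], [0, 0, 0], [0, 0, 0]], dp=[[0, 0, 0.001], [0, 0, 0.002], [0, 0, 0.003], [0, 0, 0.004], [0, 0, 0.005], [0, 0, 0.005]], jaw=[0, 0, 0, 0, 0, 0])

```text
time_s: 10.3
tcp_pos: [0.488, 0.2824, 0.2334]
eef_rot: [0.681, 0.732, 0.001, 0.001]
force: [2.9, -0.6, 6.5]
grip_width: 0.0132
```

Call:
move_arm(rotation=[[0, 0, 0], [0, 0, 0], [0, 0, 0], [0, 0, 0]], dp=[[0, 0, 0.001], [0, 0, 0.0015], [0, 0, 0.0015], [0, 0, 0.0015]], jaw=[0, 0, 0, 0])

```text
time_s: 10.63
tcp_pos: [0.488, 0.2827, 0.2332]
eef_rot: [0.681, 0.732, 0.001, 0.001]
force: [1.0, -2.3, 15.0]
grip_width: 0.014
```

```bash
python3 - <<'E'
from m import *
print(sense()["force"])
im,d=grab_frame("scene");P=cloud("scene",d)
q=slab(P,(.44,.54),(.25,.31),(.055,.090),im,dark); print(np.round(np.percentile(q[:,2],[50,80,90,95])*1000,1)); save("scene4.png",cv2.resize(im[90:210,340:500],(800,600)))
E
```

```text
[ 0.97473993 -2.3461787  14.98286251]
[63.1 68.7 70.  72.5]
```

View pics/scene4.png

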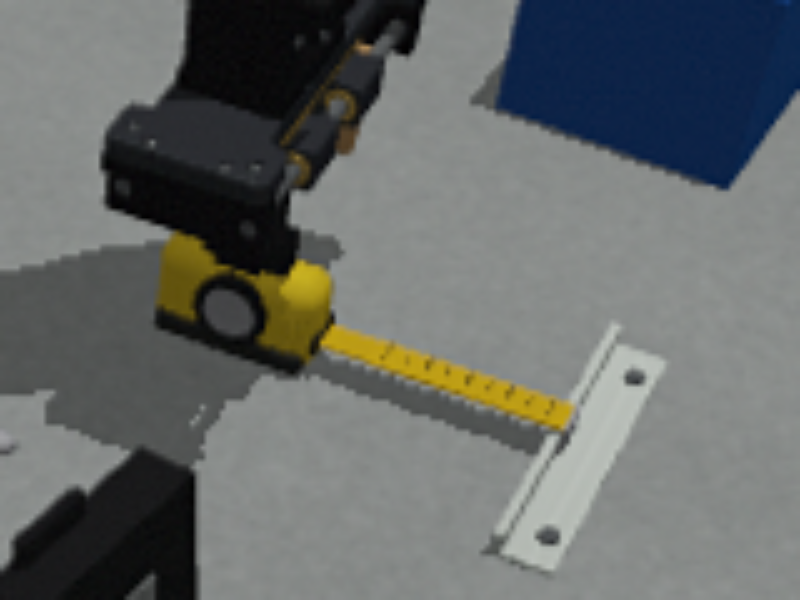

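It stopped hard (15 N, no further travel), so the lock should be down. I'll open and lift away.

Call:
move_arm(rotation=[[0, 0, 0], [0, 0, 0], [0, 0, 0], [0, 0, 0], [0, 0, 0], [0, 0, 0], [0, 0, 0], [0, 0, 0]], dp=[[0, 0, 0], [0, 0, 0], [0, 0, 0], [0, 0, 0], [0, 0, 0], [0, 0, -0.04], [0, 0, -0.08], [0, 0, -0.12]], jaw=[0.045, 0.045, 0.045, 0.045, 0.045, 0.045, 0.045, 0.045])

```text
time_s: 11.35
tcp_pos: [0.4856, 0.2822, 0.3508]
eef_rot: [0.68, 0.733, -0.003, -0.002]
force: [1.4, 0.3, -0.6]
grip_width: 0.0445
```

Call:
move_arm(rotation=[[0, 0, 0], [0, 0, 0], [0, 0, 0], [0, 0, 0], [0, 0, 0], [0, 0, 0], [0, 0, 0]], dp=[[-0.04, 0.01, -0.04], [-0.08, 0.02, -0.04], [-0.12, 0.03, -0.04], [-0.16, 0.03, -0.04], [-0.2, 0.03, -0.04], [-0.2, 0.03, -0.04], [-0.2, 0.03, -0.04]], jaw=[0.045, 0.045, 0.045, 0.045, 0.045, 0.045, 0.045])

```text
time_s: 11.93
tcp_pos: [0.5317, 0.0806, 0.3895]
eef_rot: [0.684, 0.73, -0.002, -0.001]
force: [-0.3, 1.1, -0.8]
grip_width: 0.0449
```

```bash
cat >> m.py <<'E'
def tapecheck():
    for n,(im,P) in snap().items():
        print(n); T=((.40,.60),(.20,.36))
        show("ytop",slab(P,*T,(.042,.056),im,yel)); show("bar",slab(P,*T,(.060,.085),im,dark)); show("blade",slab(P,(.535,.66),(.25,.33),(.0165,.03),im,yel))
        q=slab(P,*T,(.060,.085),im,dark); print("  bar z",np.round(np.percentile(q[:,2],[50,80,95])*1000,1) if len(q) else None)
E
python3 - <<'E'
from m import *
print(sense()["tcp_pos"],sense()["force"]); tapecheck()
E
```

```text
[0.53171315 0.08055061 0.38953845] [-0.30238533  1.07166856 -0.75762481]
scene
  ytop 185 med [500.2 274.9  46.9] rect [492.  281.1] [79.7 28.5] 5.2 pca [495.4 276.4] 6.5
  bar 110 med [493.5 278.3  66.8] rect [492.  280.6] [41.9 15. ] 3.5 pca [493.4 279.1] 3.6
  blade 278 med [596.5 289.7  19.3] rect [593.9 290.2] [117.6  24.5] 4.1 pca [595.7 289.8] 4.6
  bar z [66.8 68.5 69.8]
top
  ytop 269 med [484.  275.9  48.1] rect [491.5 280.6] [80.6 28.3] 4.0 pca [489.2 277.7] 2.0
  bar 128 med [489.4 280.9  68. ] rect [490. 282.] [39.  14.3] 4.8 pca [489.5 281.1] 3.3
  blade 102 med [557.5 290.8  19.5] rect [561.2 291.5] [55.  14.5] 12.7 pca [558.5 290.1] 13.7
  bar z [68.  70.2 72.1]
```

The tape is locked: the bar top is down to ~69 mm, and the case at (491, 281) gives ~120 mm showing. Now the bits. I'll pick each with the tool tilted 45°, then a half roll about the tool axis turns it from upright to flat.

```bash
cat >> plan.py <<'E'
def rolled(w,deg):
    return w[0],w[1]@R.from_euler("z",deg,degrees=True).as_matrix()
def back(w,mm): return w[0]-w[1][:,2]*mm/1000,w[1]
def up(w,mm): return w[0]+np.array([0,0,mm/1000]),w[1]
H=np.array([530.2,-293,0]); HY=np.array([.0689,.9976,0])
C=np.array([510,-45,0]); CX=np.array([.9923,-.1236,0]); CY=np.array([.1236,.9923,0])
def pick(k,z=114,tilt=45,p=None): 
    q=H+42*k*HY if p is None else np.array([p[0],p[1],0.])
    return pose(q+[0,0,z],172,-4,1,tilt)
E
python3 - <<'E'
from plan import *
print(sense()["joint_positions"])
w=pick(2)
plan(pose((520,60,300),182,-4),pose((460,-140,280),172,-4,1,30),back(w,90))
E
```

```text
[ 0.65946711  0.1876908  -0.95888027  1.72279618  0.15628552  1.31551934
  1.31273258]
rot [-0.003, -0.001, 0.143] dp [-0.0247, -0.0132, -0.0917] rows>=2.3
--
rot [-0.524, 0.0, -0.0] dp [-0.2037, -0.1319, 0.053] rows>=6.0
--
rot [-0.262, -0.0, -0.0] dp [-0.0637, -0.081, 0.103] rows>=3.5
--
```

Call:
move_arm(rotation=[[0, 0, 0.143], [0, 0, 0.143], [0, 0, 0.143], [0, 0, 0.143]], dp=[[-0.025, -0.013, -0.092], [-0.025, -0.013, -0.092], [-0.025, -0.013, -0.092], [-0.025, -0.013, -0.092]], jaw=[0.03, 0.03, 0.03, 0.03])

```text
time_s: 12.37
tcp_pos: [0.5209, 0.0613, 0.4867]
eef_rot: [0.73, 0.683, 0.002, 0.002]
force: [1.2, -0.0, -0.0]
grip_width: 0.0315
```

Call:
move_arm(rotation=[[-0.524, 0, 0], [-0.524, 0, 0], [-0.524, 0, 0], [-0.524, 0, 0], [-0.524, 0, 0], [-0.524, 0, 0], [-0.524, 0, 0], [-0.524, 0, 0]], dp=[[-0.204, -0.132, 0.053], [-0.204, -0.132, 0.053], [-0.204, -0.132, 0.053], [-0.204, -0.132, 0.053], [-0.204, -0.132, 0.053], [-0.204, -0.132, 0.053], [-0.204, -0.132, 0.053], [-0.204, -0.132, 0.053]], jaw=[0.03, 0.03, 0.03, 0.03, 0.03, 0.03, 0.03, 0.03])

```text
time_s: 13.03
tcp_pos: [0.4389, -0.0927, 0.4272]
eef_rot: [0.709, 0.665, 0.163, 0.172]
force: [-0.6, -1.7, 1.1]
grip_width: 0.0303
```

Call:
move_arm(rotation=[[-0.262, 0, 0], [-0.262, 0, 0], [-0.262, 0, 0], [-0.262, 0, 0], [-0.262, 0, 0], [-0.262, 0, 0]], dp=[[-0.064, -0.081, 0.103], [-0.064, -0.081, 0.103], [-0.064, -0.081, 0.103], [-0.064, -0.081, 0.103], [-0.064, -0.081, 0.103], [-0.064, -0.081, 0.103]], jaw=[0.03, 0.03, 0.03, 0.03, 0.03, 0.03])

```text
time_s: 13.53
tcp_pos: [0.4099, -0.1558, 0.2972]
eef_rot: [0.682, 0.636, 0.251, 0.259]
force: [-0.1, 0.4, 1.0]
grip_width: 0.03
```

```bash
cat >> m.py <<'E'
def bits():
    for n,(im,P) in snap().items():
        q=slab(P,(.44,.62),(-.44,-.16),(.085,.126),im,grey); q=q[np.argsort(q[:,1])]
        print(n)
        if len(q):
            for g in np.split(q,np.where(np.diff(q[:,1])>.012)[0]+1):
                if len(g)>5: print("   shank",len(g),np.round(g.mean(0)*1000,1),np.round(g.max(0)*1000,1))
E
python3 - <<'E'
from m import *; from plan import *
print(sense()["joint_positions"]); bits()
w=pick(2); plan(w,up(w,105))
E
```

```text
[ 0.36519383 -0.25646342  0.03184392  2.37361835 -0.62843027  0.38553684
  2.40888298]
scene
   shank 94 [ 526.2 -378.6  107. ] [ 528.7 -372.7  125.9]
   shank 90 [ 529.  -337.1  107.1] [ 531.9 -330.6  125.1]
   shank 85 [ 531.9 -295.5  105.9] [ 534.4 -289.8  126. ]
   shank 84 [ 534.5 -253.6  107.4] [ 537.7 -247.4  126. ]
   shank 79 [ 537.4 -212.1  107.3] [ 540.8 -206.7  125.9]
top
   shank 36 [ 532.1 -372.   105.5] [ 609.1 -353.9  125.7]
   shank 27 [ 525.1 -332.1  105.7] [ 530.2 -329.1  124.7]
   shank 26 [ 527.9 -290.8  106.5] [ 533.1 -287.9  124.6]
   shank 19 [ 531.3 -249.   111.9] [ 535.9 -246.2  126. ]
rot [-0.04, -0.01, -0.003] dp [-0.0449, -0.0401, 0.0516] rows>=1.9
--
rot [0.0, -0.0, -0.0] dp [0.0, 0.0742, -0.0742] rows>=2.5
--
```

The arm hits its near limits at 45°. I'll fit its kinematics from the recorded poses so I can choose tilts it can reach.

```bash
cat > kin.py <<'E'
from plan import *
from scipy.optimize import least_squares
import itertools
LO=np.array([-2.86,-.3,-1.38,.06,-1.56,.09,-2.69]);HI=np.array([2.86,2.09,1.24,2.45,4.7,2.05,2.69])
def fk(q,prm,sg):
    h,a,b,c,e=prm; Z=lambda t:R.from_euler("z",t).as_matrix(); Y=lambda t:R.from_euler("y",t).as_matrix()
    p=np.array([0,0,h]); M=Z(sg[0]*q[0])@Y(q[1])@Z(sg[1]*q[2]); p=p+M@[e,0,a]; M=M@Y(q[3]); p=p+M@[-e,0,0]
    M=M@Z(sg[2]*q[4]); p=p+M@[0,0,b]; M=M@Y(q[5])@Z(sg[3]*q[6]); return p+M@[0,0,c],M
E
cat > data.py <<'E'
import numpy as np
J=[[1.22811824,.3218105,-.07006159,1.45168557,.02260815,1.37079006,-.05686374],[.65946711,.1876908,-.95888027,1.72279618,.15628552,1.31551934,1.31273258]]
PP=[[.22690005,-.60888745,.40366382],[.53171315,.08055061,.38953845]]
QQ=[[.821370682,-.570393981,-8.14304e-4,-4.96e-4],[.684,.73,-.002,-.001]]
E
python3 - <<'E'
from kin import *; from data import *
s=sense(); J.append(s["joint_positions"]);PP.append(s["tcp_pos"]);QQ.append(s["eef_rot"])
best=[]
for sg in itertools.product([-1,1],repeat=4):
    def f(x):
        r=[]
        for j,p,q in zip(J,PP,QQ):
            pp,M=fk(j,x[:5],sg); r+=list((pp-p)*10)
            r+=list(R.from_matrix((M@R.from_euler("z",x[5]).as_matrix()).T@R.from_quat(q).as_matrix()).as_rotvec())
        return r
    for o in(0,1.57,3.14,-1.57):
        l=least_squares(f,[.3,.4,.4,.1,0,o]); best.append((l.cost,sg,np.round(l.x,4)))
for b in sorted(best,key=lambda t:t[0])[:3]: print(b)
E
```

```text
(np.float64(0.09201597286851382), (-1, -1, -1, -1), array([0.1765, 0.47  , 0.4722, 0.1543, 0.0312, 3.1443]))
(np.float64(0.09201597286851383), (-1, -1, -1, -1), array([0.1765, 0.47  , 0.4722, 0.1543, 0.0312, 3.1443]))
(np.float64(0.09201597286851383), (-1, -1, -1, -1), array([ 0.1765,  0.47  ,  0.4722,  0.1543,  0.0312, -3.1389]))
```

```bash
python3 - <<'E'
from kin import *; from data import *
s=sense(); J.append(list(s["joint_positions"]));PP.append(list(s["tcp_pos"]));QQ.append(list(s["eef_rot"]))
open("data.py","w").write("import numpy as np\nJ=%r\nPP=%r\nQQ=%r\n"%(np.array(J).tolist(),np.array(PP).tolist(),np.array(QQ).tolist()))
from scipy.spatial.transform import Rotation as R
def fk2(q,x,sg):
    # orientation only first: sum of rotations
    Z=lambda t:R.from_euler("z",t); Y=lambda t:R.from_euler("y",t)
    return (Z(sg[0]*q[0]+x[0])*Y(q[1]+x[1])*Z(sg[1]*q[2])*Y(q[3]+x[2])*Z(sg[2]*q[4])*Y(q[5]+x[3])*Z(sg[3]*q[6]+x[4])).as_matrix()
out=[]
for sg in itertools.product([-1,1],repeat=4):
    def f(x): return np.concatenate([R.from_matrix(fk2(j,x,sg).T@R.from_quat(q).as_matrix()).as_rotvec() for j,q in zip(J,QQ)])
    for o in(0,3.14):
        for m in itertools.product((0,),repeat=3):
            l=least_squares(f,[0,0,0,0,o],bounds=([-.6]*4+[-7],[.6]*4+[7])); out.append((l.cost,sg,np.round(l.x,3),np.round(l.fun,3)))
for b in sorted(out,key=lambda t:t[0])[:3]: print(b)
E
```

```text
(np.float64(1.5346770633580687e-05), (-1, -1, -1, -1), array([-7.000e-03, -2.000e-03, -6.000e-03,  9.000e-03,  3.138e+00]), array([ 0.   ,  0.001, -0.004, -0.   , -0.001,  0.004,  0.002, -0.   ,
        0.   ]))
(np.float64(1.5346770633718906e-05), (-1, -1, -1, -1), array([-7.000e-03, -2.000e-03, -6.000e-03,  9.000e-03, -3.145e+00]), array([ 0.   ,  0.001, -0.004, -0.   , -0.001,  0.004,  0.002, -0.   ,
        0.   ]))
(np.float64(0.12387795497072716), (1, 1, 1, 1), array([ 0.332, -0.013, -0.553,  0.6  ,  0.012]), array([ 0.008, -0.037, -0.381, -0.042, -0.013,  0.267,  0.112, -0.046,
        0.114]))
```

```bash
cat >> kin.py <<'E'
def fk(q,x):
    h,a,b,c,e,d,g=x; Z=lambda t:R.from_euler("z",t).as_matrix(); Y=lambda t:R.from_euler("y",t).as_matrix()
    p=np.array([0,0,h]); M=Z(-q[0])@Y(q[1])@Z(-q[2]); p=p+M@[e,0,a]; M=M@Y(q[3]); p=p+M@[-e,0,0]
    M=M@Z(-q[4]); p=p+M@[0,g,b]; M=M@Y(q[5]); p=p+M@[d,0,c]; M=M@Z(-q[6]+np.pi); return p,M
def fit():
    from data import J,PP
    f=lambda x:np.concatenate([(fk(j,x)[0]-p)*100 for j,p in zip(J,PP)]+[[.05*(x[6])/.01, .02*x[4]/.01]])
    return min((least_squares(f,[.36,.4,.38,.1,e,d,0]) for e in(.03,-.03,0) for d in(.1,-.1,0)),key=lambda l:l.cost)
E
python3 -c "
from kin import *
l=fit();print(np.round(l.x,4),np.round(l.fun*10,1))"
```

```text
[ 0.3333  0.4887  0.5188  0.2595 -0.0418 -0.0331 -0.0288] [-2.4  0.8  2.   2.9  1.1 -3.3 -0.4  2.3  1.3 -1.4 -0.8]
```

```bash
cat >> kin.py <<'E'
def ik(w,x,n=6):
    rng=np.random.default_rng(0); best=(9,None)
    def f(q):
        p,M=fk(q,x); return np.concatenate([(p-w[0])*10,R.from_matrix(M.T@w[1]).as_rotvec()*2])
    for i in range(n):
        q0=np.array([-np.arctan2(w[0][1],w[0][0]),.1,0,1.8,0,.9,0])+rng.normal(0,.4,7)*(i>0)
        l=least_squares(f,np.clip(q0,LO+.06,HI-.06),bounds=(LO+.04,HI-.04),max_nfev=60)
        if l.cost<best[0]: best=(l.cost,l.x)
        if l.cost<1e-6: break
    return best
E
cat > feas.py <<'E'
from kin import *
x=fit().x
for s in(1,-1):
  for t in(20,30,35,40):
    print("pick s",s,"tilt",t,[("%.4f"%ik(pose(H+42*k*HY+[0,0,z],172,-4,s,t),x)[0]) for k,z in((2,114),(2,215),(-2,114))])
for s in(1,-1):
  for t in(10,20,30,40):
    print("place s",s,"tilt",t,[("%.4f"%ik(pose(C+CX*u+CY*v+[0,0,z],172,-7,s,t),x)[0]) for u,v,z in((-28,39,45),(-28,-39,45),(-50,0,45),(-50,0,130))])
E
python3 feas.py
```

```text
pick s 1 tilt 20 ['0.0000', '0.0000', '0.0000']
pick s 1 tilt 30 ['0.0000', '0.0000', '0.0000']
pick s 1 tilt 35 ['0.0000', '0.0000', '0.0000']
pick s 1 tilt 40 ['0.0000', '0.0000', '0.0000']
pick s -1 tilt 20 ['0.0000', '0.0000', '0.0000']
pick s -1 tilt 30 ['0.0000', '0.0000', '0.0000']
pick s -1 tilt 35 ['0.0000', '0.0000', '0.0000']
pick s -1 tilt 40 ['0.0000', '0.0000', '0.0000']
place s 1 tilt 10 ['0.0000', '0.0000', '0.0000', '0.0000']
place s 1 tilt 20 ['0.0000', '0.0000', '0.0000', '0.0000']
place s 1 tilt 30 ['0.0119', '0.0039', '0.0345', '0.0371']
place s 1 tilt 40 ['0.1063', '0.1165', '0.2312', '0.1931']
place s -1 tilt 10 ['0.0000', '0.0022', '0.0000', '0.0000']
place s -1 tilt 20 ['0.0000', '0.0000', '0.0000', '0.0000']
place s -1 tilt 30 ['0.0119', '0.0039', '0.0345', '0.0371']
place s -1 tilt 40 ['0.1047', '0.1038', '0.2206', '0.1931']
```

```bash
python3 - <<'E'
from kin import *
x=fit().x
for t in(42,45,50):
    print("pick",t,[("%.4f"%ik(pose(H+42*k*HY+[0,0,z],172,-4,-1,t),x)[0]) for k in(2,1,0,-1,-2) for z in (114,190)])
for t in(22,25,27):
    print("place",t,[("%.4f"%ik(pose(C+CX*u+CY*v+[0,0,z],172,-7,1,t),x)[0]) for u,v,z in((-28,39,50),(-28,-39,50),(-50,0,50),(-50,0,130),(-50,20,130))])
w=pose(H+84*HY+[0,0,150],172,-4,1,40)
plan(w,rolled(w,90),rolled(w,180))
E
```

```text
pick 42 ['0.0000', '0.0000', '0.0000', '0.0000', '0.0000', '0.0000', '0.0000', '0.0000', '0.0000', '0.0000']
pick 45 ['0.0000', '0.0000', '0.0000', '0.0000', '0.0000', '0.0000', '0.0000', '0.0000', '0.0000', '0.0000']
pick 50 ['0.0008', '0.0000', '0.0000', '0.0000', '0.0000', '0.0000', '0.0000', '0.0000', '0.0000', '0.0000']
place 22 ['0.0000', '0.0000', '0.0000', '0.0008', '0.0003']
place 25 ['0.0000', '0.0000', '0.0008', '0.0091', '0.0073']
place 27 ['0.0000', '0.0000', '0.0081', '0.0188', '0.0160']
rot [0.047, -0.01, -0.002] dp [-0.0445, -0.0007, 0.0252] rows>=1.2
--
rot [0.0, 0.0, 0.785] dp [0.0, 0.0, 0.0] rows>=6.3
rot [0.0, -0.0, 0.785] dp [0.0, 0.0, 0.0] rows>=6.3
--
rot [0.0, 0.0, 0.785] dp [0.0, 0.0, 0.0] rows>=6.3
rot [0.0, -0.0, 0.785] dp [0.0, 0.0, 0.0] rows>=6.3
--
```

```bash
python3 - <<'E'
from plan import *
w=pose(H+84*HY+[0,0,165],172,-4,1,45); v=pose(H+84*HY+[0,0,114],172,-4,-1,45)
plan(w,rolled(w,90),rolled(w,180),v,up(v,90))
E
```

```text
rot [-0.04, -0.01, -0.003] dp [-0.0444, -0.0055, 0.0141] rows>=1.1
--
rot [0.0, 0.0, 0.785] dp [0.0, 0.0, 0.0] rows>=6.3
rot [0.0, -0.0, 0.785] dp [0.0, 0.0, 0.0] rows>=6.3
--
rot [0.0, 0.0, 0.785] dp [0.0, 0.0, 0.0] rows>=6.3
rot [0.0, 0.0, 0.785] dp [0.0, 0.0, 0.0] rows>=6.3
--
rot [-0.0, 0.0, -0.0] dp [-0.0, 0.0361, 0.0361] rows>=1.2
--
rot [0.0, -0.0, 0.0] dp [0.0, -0.0636, -0.0636] rows>=2.2
--
```

Call:
move_arm(rotation=[[0, 0, 0], [0, 0, 0], [0, 0, 0], [0, 0, 0]], dp=[[-0.044, -0.005, 0.014], [-0.044, -0.005, 0.014], [-0.044, -0.005, 0.014], [-0.044, -0.005, 0.014]], jaw=[0.03, 0.03, 0.03, 0.03])

```text
time_s: 13.97
tcp_pos: [0.415, -0.2013, 0.2878]
eef_rot: [0.681, 0.635, 0.252, 0.263]
force: [-0.2, -0.1, 0.5]
grip_width: 0.0301
```

```bash
python3 - <<'E'
from plan import *
print(cur()[0],sense()["joint_positions"])
w=pose(H+84*HY+[0,0,165],172,-4,1,45)
plan(w)
E
```

```text
[ 0.41498714 -0.20130341  0.28783677] [ 0.30211349 -0.18358062  0.19985941  2.33801917 -0.75672844  0.39463793
  2.63314887]
rot [-0.039, -0.009, -0.004] dp [0.0006, -0.0011, 0.0006] rows>=0.3
--
```

Call:
move_arm(rotation=[[0, 0, 0.785], [0, 0, 0.785], [0, 0, 0.785], [0, 0, 0.785], [0, 0, 0.785], [0, 0, 0.785], [0, 0, 0.785], [0, 0, 0.785]], dp=[[0, 0, 0], [0, 0, 0], [0, 0, 0], [0, 0, 0], [0, 0, 0], [0, 0, 0], [0, 0, 0], [0, 0, 0]], jaw=[0.03, 0.03, 0.03, 0.03, 0.03, 0.03, 0.03, 0.03])

```text
time_s: 14.63
tcp_pos: [0.4145, -0.2005, 0.2876]
eef_rot: [0.872, 0.327, 0.334, 0.147]
force: [0.1, -0.3, 0.9]
grip_width: 0.03
```

Call:
move_arm(rotation=[[0, 0, 0.785], [0, 0, 0.785], [0, 0, 0.785], [0, 0, 0.785], [0, 0, 0.785], [0, 0, 0.785], [0, 0, 0.785], [0, 0, 0.785]], dp=[[0, 0, 0], [0, 0, 0], [0, 0, 0], [0, 0, 0], [0, 0, 0], [0, 0, 0], [0, 0, 0], [0, 0, 0]], jaw=[0.03, 0.03, 0.03, 0.03, 0.03, 0.03, 0.03, 0.03])

```text
time_s: 15.3
tcp_pos: [0.4143, -0.201, 0.2872]
eef_rot: [0.931, -0.032, 0.364, 0.008]
force: [0.2, 0.3, -0.0]
grip_width: 0.03
```

Call:
move_arm(rotation=[[0, 0, 0.785], [0, 0, 0.785], [0, 0, 0.785], [0, 0, 0.785], [0, 0, 0.785], [0, 0, 0.785], [0, 0, 0.785], [0, 0, 0.785]], dp=[[0, 0, 0], [0, 0, 0], [0, 0, 0], [0, 0, 0], [0, 0, 0], [0, 0, 0], [0, 0, 0], [0, 0, 0]], jaw=[0.03, 0.03, 0.03, 0.03, 0.03, 0.03, 0.03, 0.03])

```text
time_s: 15.97
tcp_pos: [0.4141, -0.2013, 0.287]
eef_rot: [0.848, -0.385, 0.34, -0.131]
force: [0.1, 0.1, -0.7]
grip_width: 0.03
```

Call:
move_arm(rotation=[[0, 0, 0.785], [0, 0, 0.785], [0, 0, 0.785], [0, 0, 0.785], [0, 0, 0.785], [0, 0, 0.785], [0, 0, 0.785], [0, 0, 0.785]], dp=[[0, 0, 0], [0, 0, 0], [0, 0, 0], [0, 0, 0], [0, 0, 0], [0, 0, 0], [0, 0, 0], [0, 0, 0]], jaw=[0.03, 0.03, 0.03, 0.03, 0.03, 0.03, 0.03, 0.03])

```text
time_s: 16.63
tcp_pos: [0.414, -0.2015, 0.2868]
eef_rot: [-0.636, 0.68, -0.263, 0.251]
force: [0.4, 1.0, 0.7]
grip_width: 0.0301
```

```bash
python3 - <<'E'
from m import *; from plan import *
print(cur()[0],sense()["joint_positions"]); bits()
v=pose(H+84*HY+[0,0,165],172,-4,-1,45);w=pose(H+84*HY+[0,0,114],172,-4,-1,45)
plan(v,w)
E
```

```text
[ 0.41395961 -0.20152529  0.28677892] [ 0.7264197  -0.1648862  -0.19446754  2.32704964 -0.90432483  0.43975949
 -0.38317043]
scene
   shank 95 [ 526.5 -378.6  106.5] [ 529.2 -373.1  125.9]
   shank 91 [ 529.  -336.9  107.4] [ 531.9 -330.9  126. ]
   shank 85 [ 531.9 -295.5  107.2] [ 534.5 -289.9  125.9]
   shank 86 [ 534.7 -253.7  106.4] [ 537.4 -247.5  126. ]
   shank 77 [ 537.6 -212.2  106.9] [ 540.5 -207.7  125.6]
top
   shank 35 [ 534.8 -372.   105.8] [ 612.1 -355.1  125.3]
   shank 15 [ 525.6 -332.3  114.2] [ 530.1 -329.8  125.5]
   shank 8 [ 529.7 -290.7  116.1] [ 532.1 -288.2  125.1]
rot [0.04, 0.008, 0.0] dp [-0.001, -0.0005, 0.0006] rows>=0.3
--
rot [-0.0, -0.0, 0.0] dp [-0.0, 0.0361, 0.0361] rows>=1.2
--
```

```bash
cat >> kin.py <<'E'
def slot(u,v,z,t=22): return pose(C+CX*u+CY*v+[0,0,z],172,-7,1,t)
def mid(): return rolled(pose((480,-150,240),172,-5,-1,33),-90)
E
cat >> data.py <<'E'
J.append([0.7264197,-0.1648862,-0.19446754,2.32704964,-0.90432483,0.43975949,-0.38317043]);PP.append([0.41395961,-0.20152529,0.28677892])
J.append([0.30211349,-0.18358062,0.19985941,2.33801917,-0.75672844,0.39463793,2.63314887]);PP.append([.41498714,-.20130341,.28783677])
E
python3 - <<'E'
from kin import *
l=fit();x=l.x;print(np.round(l.x,4),np.round(l.fun*10,1))
w=pose(H+84*HY+[0,0,114],172,-4,-1,45)
W=dict(w=w,up=up(w,100),mid=mid(),hov=slot(-54,39,165),low=slot(-26,39,51),hov2=slot(-54,0,165),in2=slot(-46,-19,51))
for n,q in W.items():
    c,j=ik(q,x); print(n,"%.5f"%c,np.round(j,2))
E
```

```text
[ 0.3259  0.4736  0.5097  0.2483 -0.0312 -0.0336 -0.0291] [-3.1  1.7  0.3  6.   2.2 -3.   2.8 -2.4  4.  -0.7  3.2 -2.4 -2.9  4.7
  1.1 -1.5 -0.6]
w 0.00000 [ 0.21 -0.04  0.33  2.35 -1.25  0.33  0.01]
up 0.00002 [ 0.58 -0.26 -0.05  2.3  -0.77  0.49 -0.53]
mid 0.12039 [ 0.47 -0.26 -0.06  2.14 -0.31  0.88  0.5 ]
hov 0.02132 [-0.07 -0.26 -0.07  2.25  0.11  0.84  1.25]
low 0.00000 [ 0.06 -0.04 -0.18  2.37  0.19  0.45  1.18]
hov2 0.02903 [ 0.06 -0.26 -0.07  2.25  0.04  0.85  1.41]
in2 0.00000 [ 0.55 -0.12 -0.51  2.41 -0.06  0.45  1.53]
```

Call:
move_arm(rotation=[[0.04, 0, 0], [0.04, 0, 0], [0.04, 0, 0], [0.04, 0, 0], [0.04, 0, 0], [0.04, 0, 0]], dp=[[-0.001, 0, 0], [-0.001, 0, 0], [-0.001, 0.018, 0.018], [-0.001, 0.034, 0.038], [-0.001, 0.034, 0.038], [-0.001, 0.034, 0.038]], jaw=[0.03, 0.03, 0.03, 0.03, 0.03, 0.03])

```text
time_s: 17.23
tcp_pos: [0.4143, -0.1998, 0.2344]
eef_rot: [-0.631, 0.676, -0.275, 0.264]
force: [-0.1, -0.2, -0.7]
grip_width: 0.03
```

```bash
cat >> kin.py <<'E'
def mid(): return rolled(pose((540,-150,240),172,-5,-1,25),-90)
E
python3 - <<'E'
from kin import *
x=fit().x
w=pose(H+84*HY+[0,0,114],172,-4,-1,45); plan(w)
W=dict(up=up(w,100),mid=mid(),hov=slot(-26,39,140,12),hov3=slot(-46,-19,140,12),hov2=slot(-46,-19,110,17))
for n,q in W.items():
    c,j=ik(q,x); print(n,"%.5f"%c,np.round(j,2))
E
```

```text
rot [0.004, 0.011, -0.005] dp [0.0009, -0.0012, -0.0006] rows>=0.1
--
up 0.00002 [ 0.58 -0.26 -0.05  2.3  -0.77  0.49 -0.53]
mid 0.00000 [ 0.28 -0.2  -0.01  2.06 -0.11  0.86  0.24]
hov 0.00000 [-0.03 -0.1  -0.05  2.12  0.05  0.91  1.34]
hov3 0.00000 [ 0.75 -0.19 -0.65  2.16 -0.13  0.93  1.62]
hov2 0.00000 [ 0.16 -0.18 -0.11  2.28  0.    0.74  1.5 ]
```

Call:
move_arm(rotation=[[0, 0, 0], [0, 0, 0], [0, 0, 0], [0, 0, 0], [0, 0, 0]], dp=[[0, 0, 0], [0, 0, 0], [0, 0, 0], [0, 0, 0], [0, 0, 0]], jaw=[0, 0, 0, 0, 0], force=25)

```text
time_s: 17.65
tcp_pos: [0.4149, -0.2009, 0.2366]
eef_rot: [-0.63, 0.676, -0.278, 0.264]
force: [0.5, -0.5, 2.0]
grip_width: 0.0091
```

Call:
move_arm(rotation=[[0, 0, 0], [0, 0, 0], [0, 0, 0], [0, 0, 0], [0, 0, 0]], dp=[[0, -0.02, -0.02], [0, -0.04, -0.04], [0, -0.058, -0.058], [0, -0.058, -0.058], [0, -0.058, -0.058]], jaw=[0, 0, 0, 0, 0])

```text
time_s: 18.07
tcp_pos: [0.4149, -0.2016, 0.3195]
eef_rot: [-0.63, 0.675, -0.279, 0.264]
force: [0.9, -0.5, -1.6]
grip_width: 0.009
```

```bash
python3 - <<'E'
from m import *; from kin import *
print(sense()["force"],sense()["grip_width"])
im,d=grab_frame("scene"); save("scene5.png",cv2.resize(im[150:420,130:430],(600,540)))
plan(mid(),slot(-26,39,140,12),slot(-26,39,51))
E
```

```text
[ 0.8539267  -0.4621636  -1.64154396] 0.008977360817043936
rot [-0.144, -0.129, -0.77] dp [-0.0308, -0.0449, -0.0101] rows>=6.4
rot [-0.144, -0.129, -0.77] dp [0.0071, -0.0526, -0.0159] rows>=6.4
--
rot [0.084, -0.093, -0.765] dp [-0.0306, -0.0716, 0.0341] rows>=6.2
rot [0.084, -0.093, -0.765] dp [0.0296, -0.0687, 0.0404] rows>=6.2
--
rot [-0.175, 0.0, -0.0] dp [-0.0, -0.0484, 0.0897] rows>=2.4
--
```

View pics/scene5.png

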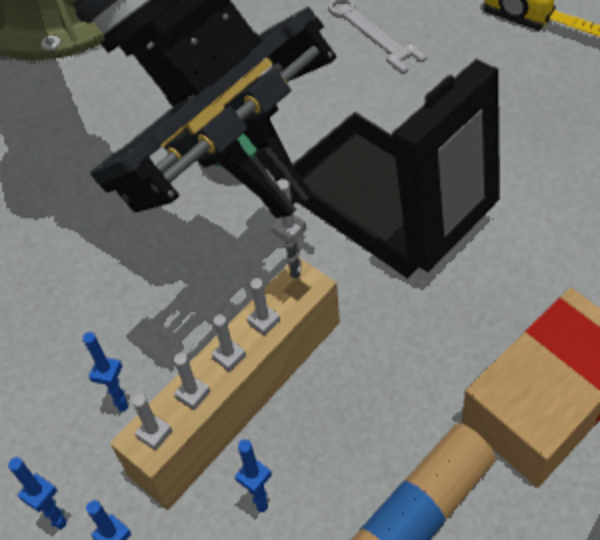

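The bit is out and held upright at crop (290,230). I'll carry it over with the half roll.

Call:
move_arm(rotation=[[-0.144, -0.129, -0.77], [-0.144, -0.129, -0.77], [-0.144, -0.129, -0.77], [-0.144, -0.129, -0.77], [-0.144, -0.129, -0.77], [-0.144, -0.129, -0.77], [-0.144, -0.129, -0.77], [-0.144, -0.129, -0.77]], dp=[[-0.031, -0.045, -0.01], [-0.031, -0.045, -0.01], [-0.031, -0.045, -0.01], [-0.031, -0.045, -0.01], [-0.031, -0.045, -0.01], [-0.031, -0.045, -0.01], [-0.031, -0.045, -0.01], [-0.031, -0.045, -0.01]], jaw=[0, 0, 0, 0, 0, 0, 0, 0])

```text
time_s: 18.78
tcp_pos: [0.441, -0.1719, 0.3546]
eef_rot: [0.871, -0.39, 0.265, -0.138]
force: [1.0, -0.3, -0.1]
grip_width: 0.0092
```

Call:
move_arm(rotation=[[-0.144, -0.129, -0.77], [-0.144, -0.129, -0.77], [-0.144, -0.129, -0.77], [-0.144, -0.129, -0.77], [-0.144, -0.129, -0.77], [-0.144, -0.129, -0.77], [-0.144, -0.129, -0.77], [-0.144, -0.129, -0.77]], dp=[[0.007, -0.053, -0.016], [0.007, -0.053, -0.016], [0.007, -0.053, -0.016], [0.007, -0.053, -0.016], [0.007, -0.053, -0.016], [0.007, -0.053, -0.016], [0.007, -0.053, -0.016], [0.007, -0.053, -0.016]], jaw=[0, 0, 0, 0, 0, 0, 0, 0])

```text
time_s: 19.45
tcp_pos: [0.468, -0.1427, 0.3944]
eef_rot: [0.976, -0.043, 0.215, 0.009]
force: [0.3, 0.1, -0.9]
grip_width: 0.0089
```

Call:
move_arm(rotation=[[0.084, -0.093, -0.765], [0.084, -0.093, -0.765], [0.084, -0.093, -0.765], [0.084, -0.093, -0.765], [0.084, -0.093, -0.765], [0.084, -0.093, -0.765], [0.084, -0.093, -0.765], [0.084, -0.093, -0.765]], dp=[[-0.031, -0.072, 0.034], [-0.031, -0.072, 0.034], [-0.031, -0.072, 0.034], [-0.031, -0.072, 0.034], [-0.031, -0.072, 0.034], [-0.031, -0.072, 0.034], [-0.031, -0.072, 0.034], [-0.031, -0.072, 0.034]], jaw=[0, 0, 0, 0, 0, 0, 0, 0])

```text
time_s: 20.12
tcp_pos: [0.4605, -0.0704, 0.3512]
eef_rot: [0.93, 0.33, 0.154, 0.046]
force: [-0.8, 0.1, 0.1]
grip_width: 0.0093
```

Call:
move_arm(rotation=[[0.084, -0.093, -0.765], [0.084, -0.093, -0.765], [0.084, -0.093, -0.765], [0.084, -0.093, -0.765], [0.084, -0.093, -0.765], [0.084, -0.093, -0.765], [0.084, -0.093, -0.765], [0.084, -0.093, -0.765]], dp=[[0.03, -0.069, 0.04], [0.03, -0.069, 0.04], [0.03, -0.069, 0.04], [0.03, -0.069, 0.04], [0.03, -0.069, 0.04], [0.03, -0.069, 0.04], [0.03, -0.069, 0.04], [0.03, -0.069, 0.04]], jaw=[0, 0, 0, 0, 0, 0, 0, 0])

```text
time_s: 20.78
tcp_pos: [0.4538, 0.0029, 0.3085]
eef_rot: [0.747, 0.657, 0.07, 0.078]
force: [-0.2, -0.2, -0.3]
grip_width: 0.0089
```

```bash
python3 - <<'E'
from m import *; from kin import *
print(sense()["force"],sense()["grip_width"],sense()["joint_positions"])
im,d=grab_frame("scene"); save("scene6.png",cv2.resize(im[110:310,220:440],(660,600)))
plan(slot(-26,39,140,12)); plan(slot(-26,39,51))
E
```

```text
[-0.16257514 -0.17948783 -0.27757642] 0.00886225318920183 [ 0.33490441 -0.09302753 -0.39484988  2.11053532  0.00240025  0.91068084
  1.37929868]
rot [0.0, -0.001, -0.007] dp [-0.0016, -0.0001, 0.0002] rows>=0.1
--
rot [-0.174, 0.0, -0.007] dp [-0.0019, -0.0485, 0.0899] rows>=2.5
--
```

View pics/scene6.png

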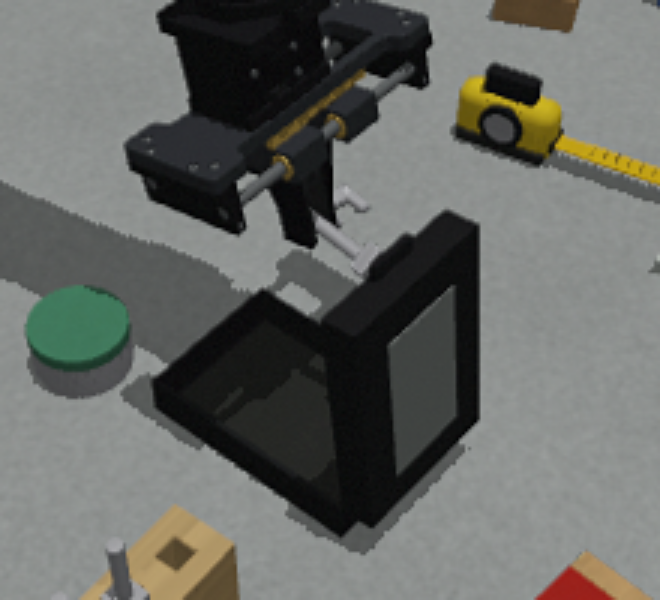

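Call:
move_arm(rotation=[[-0.06, 0, -0.007], [-0.12, 0, -0.007], [-0.174, 0, -0.007], [-0.174, 0, -0.007], [-0.174, 0, -0.007], [-0.174, 0, -0.007], [-0.174, 0, -0.007]], dp=[[-0.002, -0.016, 0.03], [-0.002, -0.032, 0.06], [-0.002, -0.048, 0.089], [-0.002, -0.048, 0.089], [-0.002, -0.048, 0.089], [-0.002, -0.048, 0.089], [-0.002, -0.048, 0.089]], jaw=[0, 0, 0, 0, 0, 0, 0])

```text
time_s: 21.42
tcp_pos: [0.4279, 0.0043, 0.2145]
eef_rot: [0.734, 0.652, 0.128, 0.145]
force: [0.2, 0.5, -0.4]
grip_width: 0.0088
```

Call:
move_arm(rotation=[[0, 0, 0], [0, 0, 0], [0, 0, 0], [0, 0, 0], [0, 0, 0]], dp=[[0, 0, 0], [0, 0, 0], [0, 0, 0], [0, 0, 0], [0, 0, 0]], jaw=[0.03, 0.03, 0.03, 0.03, 0.03])

```text
time_s: 21.83
tcp_pos: [0.4256, 0.0043, 0.212]
eef_rot: [0.733, 0.652, 0.126, 0.143]
force: [0.4, 0.7, -0.6]
grip_width: 0.0284
```

```bash
python3 - <<'E'
from m import *; from kin import *
x=fit().x
s=sense();print(s["force"],s["grip_width"],s["joint_positions"],s["tcp_pos"],slot(-26,39,51)[0])
w=pose(H+42*HY+[0,0,150],172,-4,-1,45)
for q in (w,up(w,-36)): print("%.5f"%ik(q,x)[0])
plan(slot(-26,39,140,12),mid(),w,up(w,-36))
E
```

```text
[ 0.42530804  0.71367105 -0.59176113] 0.02836538621935616 [ 0.33586344 -0.06834578 -0.43222789  2.33601035  0.11455119  0.49525257
  1.26234851] [0.42563389 0.00426648 0.21200576] [0.42506853 0.00476563 0.21047562]
0.00000
0.00000
rot [0.175, 0.0, 0.005] dp [0.0001, 0.0621, -0.0787] rows>=2.4
--
rot [-0.084, 0.093, 0.765] dp [-0.0711, 0.0246, -0.0396] rows>=6.2
rot [-0.084, 0.093, 0.765] dp [-0.0296, 0.0687, -0.0404] rows>=6.2
--
rot [0.141, 0.133, 0.77] dp [-0.0475, 0.0517, 0.0464] rows>=6.3
rot [0.141, 0.133, 0.77] dp [-0.0007, 0.0773, 0.0334] rows>=6.3
--
rot [-0.0, -0.0, -0.0] dp [0.0, 0.0255, 0.0255] rows>=0.9
--
```

Call:
move_arm(rotation=[[0.06, 0, 0], [0.12, 0, 0], [0.175, 0, 0.005], [0.175, 0, 0.005], [0.175, 0, 0.005]], dp=[[0, 0.02, -0.026], [0, 0.04, -0.052], [0, 0.062, -0.079], [0, 0.062, -0.079], [0, 0.062, -0.079]], jaw=[0.03, 0.03, 0.03, 0.03, 0.03])

```text
time_s: 22.25
tcp_pos: [0.4548, 0.0012, 0.3104]
eef_rot: [0.745, 0.659, 0.071, 0.08]
force: [-0.6, 0.5, -0.6]
grip_width: 0.0299
```

Call:
move_arm(rotation=[[-0.084, 0.093, 0.765], [-0.084, 0.093, 0.765], [-0.084, 0.093, 0.765], [-0.084, 0.093, 0.765], [-0.084, 0.093, 0.765], [-0.084, 0.093, 0.765], [-0.084, 0.093, 0.765], [-0.084, 0.093, 0.765]], dp=[[-0.071, 0.025, -0.04], [-0.071, 0.025, -0.04], [-0.071, 0.025, -0.04], [-0.071, 0.025, -0.04], [-0.071, 0.025, -0.04], [-0.071, 0.025, -0.04], [-0.071, 0.025, -0.04], [-0.071, 0.025, -0.04]], jaw=[0.03, 0.03, 0.03, 0.03, 0.03, 0.03, 0.03, 0.03])

```text
time_s: 22.92
tcp_pos: [0.4597, -0.0712, 0.3511]
eef_rot: [0.929, 0.334, 0.152, 0.047]
force: [-1.0, -0.2, -0.3]
grip_width: 0.0297
```

Call:
move_arm(rotation=[[-0.084, 0.093, 0.765], [-0.084, 0.093, 0.765], [-0.084, 0.093, 0.765], [-0.084, 0.093, 0.765], [-0.084, 0.093, 0.765], [-0.084, 0.093, 0.765], [-0.084, 0.093, 0.765], [-0.084, 0.093, 0.765]], dp=[[-0.03, 0.069, -0.04], [-0.03, 0.069, -0.04], [-0.03, 0.069, -0.04], [-0.03, 0.069, -0.04], [-0.03, 0.069, -0.04], [-0.03, 0.069, -0.04], [-0.03, 0.069, -0.04], [-0.03, 0.069, -0.04]], jaw=[0.03, 0.03, 0.03, 0.03, 0.03, 0.03, 0.03, 0.03])

```text
time_s: 23.58
tcp_pos: [0.4674, -0.144, 0.3951]
eef_rot: [0.976, -0.041, 0.215, 0.01]
force: [-0.3, -0.5, -0.0]
grip_width: 0.0297
```

Call:
move_arm(rotation=[[0.141, 0.133, 0.77], [0.141, 0.133, 0.77], [0.141, 0.133, 0.77], [0.141, 0.133, 0.77], [0.141, 0.133, 0.77], [0.141, 0.133, 0.77], [0.141, 0.133, 0.77], [0.141, 0.133, 0.77]], dp=[[-0.048, 0.052, 0.046], [-0.048, 0.052, 0.046], [-0.048, 0.052, 0.046], [-0.048, 0.052, 0.046], [-0.048, 0.052, 0.046], [-0.048, 0.052, 0.046], [-0.048, 0.052, 0.046], [-0.048, 0.052, 0.046]], jaw=[0.03, 0.03, 0.03, 0.03, 0.03, 0.03, 0.03, 0.03])

```text
time_s: 24.25
tcp_pos: [0.4388, -0.1939, 0.3333]
eef_rot: [0.871, -0.389, 0.268, -0.136]
force: [-0.1, -0.3, 0.2]
grip_width: 0.0298
```

Call:
move_arm(rotation=[[0.141, 0.133, 0.77], [0.141, 0.133, 0.77], [0.141, 0.133, 0.77], [0.141, 0.133, 0.77], [0.141, 0.133, 0.77], [0.141, 0.133, 0.77], [0.141, 0.133, 0.77], [0.141, 0.133, 0.77]], dp=[[0, 0.077, 0.033], [0, 0.077, 0.033], [0, 0.077, 0.033], [0, 0.077, 0.033], [0, 0.077, 0.033], [0, 0.077, 0.033], [0, 0.077, 0.033], [0, 0.077, 0.033]], jaw=[0.03, 0.03, 0.03, 0.03, 0.03, 0.03, 0.03, 0.03])

```text
time_s: 24.92
tcp_pos: [0.4115, -0.2434, 0.2723]
eef_rot: [-0.631, 0.675, -0.279, 0.261]
force: [0.4, 0.6, 0.3]
grip_width: 0.0303
```

```bash
cat > st.py <<'E'
import sys
from m import *; from kin import *
def tray(P,im):
    Q=P-C/1000; u=Q@CX*1000; v=Q@CY*1000; z=P[...,2]*1000
    m=(abs(u)<78)&(abs(v)<52)&(z>9)&(z<60)&(im.max(-1)>70)
    ob=cv2.connectedComponentsWithStats(m.astype(np.uint8))
    for i in range(1,ob[0]):
        k=ob[1]==i
        if k.sum()>15: print("   tray blob",k.sum(),"u",np.round(np.percentile(u[k],[2,50,98])),"v",np.round(np.percentile(v[k],[2,50,98])),"z",np.round(np.percentile(z[k],[50,98])))
def status(name=None):
    s=sense(); print("t",s["time_s"],s["force"].round(1),round(s["grip_width"],4),s["joint_positions"].round(2),s["tcp_pos"].round(4))
    for n,(im,P) in snap().items():
        print(n); q=slab(P,(.50,.56),(-.44,-.16),(.085,.126),im,grey); q=q[np.argsort(q[:,1])]
        if len(q):
            for g in np.split(q,np.where(np.diff(q[:,1])>.012)[0]+1):
                if len(g)>5: print("   shank",len(g),np.round(g.mean(0)*1000,1))
        tray(P,im)
        if n=="top" and name: save(name,cv2.resize(im[190:320,260:500],(720,390)))
E
python3 - <<'E'
from st import *
status("top7.png")
w=pose(H+42*HY+[0,0,150],172,-4,-1,45)
plan(w,up(w,-36))
E
```

```text
t 24.9167 [0.4 0.6 0.3] 0.0303 [ 0.69 -0.09 -0.07  2.31 -1.09  0.44 -0.11] [ 0.4115 -0.2434  0.2723]
scene
   shank 92 [ 526.5 -378.5  106.6]
   shank 90 [ 528.9 -336.9  107. ]
   shank 89 [ 531.8 -295.4  106.8]
   shank 84 [ 534.7 -253.3  107.1]
   tray blob 61 u [-29. -11.   4.] v [25. 27. 34.] z [16. 22.]
top
   shank 10 [ 522.4 -373.7  116.8]
   shank 9 [ 526.5 -331.7  120.2]
   tray blob 177 u [-26.  18.  45.] v [21. 30. 41.] z [25. 37.]
rot [0.001, 0.001, 0.004] dp [-0.001, 0.0007, 0.0007] rows>=0.0
--
rot [0.0, 0.0, 0.0] dp [-0.0, 0.0255, 0.0255] rows>=0.9
--
```

View pics/top7.png

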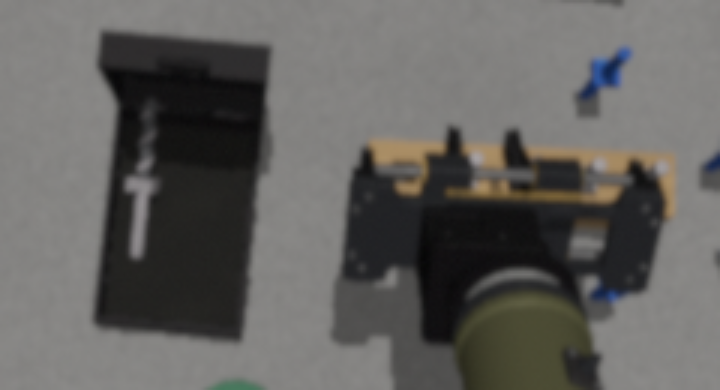

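The first bit lies in the case (crop (143,185)), along the left wall. Next is bit k=1.

Call:
move_arm(rotation=[[0, 0, 0.004], [0, 0, 0.004], [0, 0, 0.004], [0, 0, 0.004]], dp=[[-0.001, 0.013, 0.013], [-0.001, 0.026, 0.026], [-0.001, 0.026, 0.026], [-0.001, 0.026, 0.026]], jaw=[0.03, 0.03, 0.03, 0.03])

```text
time_s: 25.35
tcp_pos: [0.4115, -0.2424, 0.2352]
eef_rot: [-0.629, 0.677, -0.278, 0.261]
force: [0.8, -0.1, 0.0]
grip_width: 0.0299
```

Call:
move_arm(rotation=[[0, 0, 0], [0, 0, 0], [0, 0, 0], [0, 0, 0], [0, 0, 0]], dp=[[0, 0, 0], [0, 0, 0], [0, 0, 0], [0, 0, 0], [0, 0, 0]], jaw=[0, 0, 0, 0, 0])

```text
time_s: 25.77
tcp_pos: [0.4118, -0.243, 0.2367]
eef_rot: [-0.629, 0.677, -0.28, 0.262]
force: [0.0, -1.1, 2.5]
grip_width: 0.0092
```

Call:
move_arm(rotation=[[0, 0, 0], [0, 0, 0], [0, 0, 0], [0, 0, 0], [0, 0, 0]], dp=[[0, -0.02, -0.02], [0, -0.04, -0.04], [0, -0.058, -0.058], [0, -0.058, -0.058], [0, -0.058, -0.058]], jaw=[0, 0, 0, 0, 0])

```text
time_s: 26.18
tcp_pos: [0.4119, -0.2433, 0.3198]
eef_rot: [-0.629, 0.676, -0.281, 0.262]
force: [-0.4, -0.3, -1.8]
grip_width: 0.0089
```

```bash
python3 - <<'E'
from st import *
s=sense(); print(s["force"],s["grip_width"],s["tcp_pos"])
x=fit().x; print("%.4f"%ik(slot(-26,-40,140,12),x)[0])
plan(mid(),slot(-26,-40,140,12),slot(-26,-40,52))
E
```

```text
[-0.42638325 -0.29003416 -1.83483055] 0.008862024905963412 [ 0.41190161 -0.24333978  0.31975426]
0.0000
rot [-0.141, -0.134, -0.771] dp [-0.0517, -0.044, -0.0097] rows>=6.4
rot [-0.141, -0.134, -0.771] dp [-0.0083, -0.0667, -0.0137] rows>=6.4
--
rot [0.084, -0.093, -0.765] dp [-0.0319, -0.0321, 0.0335] rows>=6.2
rot [0.084, -0.093, -0.765] dp [0.0012, -0.0413, 0.0382] rows>=6.2
--
rot [-0.175, 0.0, -0.0] dp [-0.0, -0.0482, 0.0887] rows>=2.4
--
```

Call:
move_arm(rotation=[[-0.141, -0.134, -0.771], [-0.141, -0.134, -0.771], [-0.141, -0.134, -0.771], [-0.141, -0.134, -0.771], [-0.141, -0.134, -0.771], [-0.141, -0.134, -0.771], [-0.141, -0.134, -0.771], [-0.141, -0.134, -0.771]], dp=[[-0.052, -0.044, -0.01], [-0.052, -0.044, -0.01], [-0.052, -0.044, -0.01], [-0.052, -0.044, -0.01], [-0.052, -0.044, -0.01], [-0.052, -0.044, -0.01], [-0.052, -0.044, -0.01], [-0.052, -0.044, -0.01]], jaw=[0, 0, 0, 0, 0, 0, 0, 0])

```text
time_s: 26.85
tcp_pos: [0.4391, -0.1926, 0.3544]
eef_rot: [0.871, -0.39, 0.266, -0.138]
force: [-0.8, -0.6, -0.7]
grip_width: 0.0092
```

Call:
move_arm(rotation=[[-0.141, -0.134, -0.771], [-0.141, -0.134, -0.771], [-0.141, -0.134, -0.771], [-0.141, -0.134, -0.771], [-0.141, -0.134, -0.771], [-0.141, -0.134, -0.771], [-0.141, -0.134, -0.771], [-0.141, -0.134, -0.771]], dp=[[-0.008, -0.067, -0.014], [-0.008, -0.067, -0.014], [-0.008, -0.067, -0.014], [-0.008, -0.067, -0.014], [-0.008, -0.067, -0.014], [-0.008, -0.067, -0.014], [-0.008, -0.067, -0.014], [-0.008, -0.067, -0.014]], jaw=[0, 0, 0, 0, 0, 0, 0, 0])

```text
time_s: 27.52
tcp_pos: [0.4673, -0.1429, 0.3934]
eef_rot: [0.976, -0.043, 0.214, 0.007]
force: [-0.1, 0.6, -0.9]
grip_width: 0.0093
```

Call:
move_arm(rotation=[[0.084, -0.093, -0.765], [0.084, -0.093, -0.765], [0.084, -0.093, -0.765], [0.084, -0.093, -0.765], [0.084, -0.093, -0.765], [0.084, -0.093, -0.765], [0.084, -0.093, -0.765], [0.084, -0.093, -0.765]], dp=[[-0.032, -0.032, 0.034], [-0.032, -0.032, 0.034], [-0.032, -0.032, 0.034], [-0.032, -0.032, 0.034], [-0.032, -0.032, 0.034], [-0.032, -0.032, 0.034], [-0.032, -0.032, 0.034], [-0.032, -0.032, 0.034]], jaw=[0, 0, 0, 0, 0, 0, 0, 0])

```text
time_s: 28.18
tcp_pos: [0.4555, -0.1101, 0.3499]
eef_rot: [0.93, 0.331, 0.154, 0.045]
force: [0.4, 0.8, -1.1]
grip_width: 0.0092
```

Call:
move_arm(rotation=[[0.084, -0.093, -0.765], [0.084, -0.093, -0.765], [0.084, -0.093, -0.765], [0.084, -0.093, -0.765], [0.084, -0.093, -0.765], [0.084, -0.093, -0.765], [0.084, -0.093, -0.765], [0.084, -0.093, -0.765]], dp=[[0.001, -0.041, 0.038], [0.001, -0.041, 0.038], [0.001, -0.041, 0.038], [0.001, -0.041, 0.038], [0.001, -0.041, 0.038], [0.001, -0.041, 0.038], [0.001, -0.041, 0.038], [0.001, -0.041, 0.038]], jaw=[0, 0, 0, 0, 0, 0, 0, 0])

```text
time_s: 28.85
tcp_pos: [0.4435, -0.077, 0.3069]
eef_rot: [0.746, 0.657, 0.07, 0.076]
force: [-0.1, 0.5, -0.6]
grip_width: 0.0091
```

```bash
python3 - <<'E'
from st import *
s=sense(); print(s["force"],s["grip_width"],s["tcp_pos"])
plan(slot(-26,-40,52))
w=pose(H+[0,0,150],172,-4,-1,45)
E
```

```text
[-0.12505023  0.48127413 -0.62890842] 0.009136855722097596 [ 0.44350337 -0.07696153  0.30687059]
rot [-0.177, -0.002, -0.005] dp [-0.0006, -0.0474, 0.0875] rows>=2.4
--
```

Call:
move_arm(rotation=[[-0.06, 0, -0.005], [-0.12, 0, -0.005], [-0.177, 0, -0.005], [-0.177, 0, -0.005], [-0.177, 0, -0.005], [-0.177, 0, -0.005], [-0.177, 0, -0.005]], dp=[[0, -0.016, 0.03], [0, -0.032, 0.06], [0, -0.047, 0.088], [0, -0.047, 0.088], [0, -0.047, 0.088], [0, -0.047, 0.088], [0, -0.047, 0.088]], jaw=[0, 0, 0, 0, 0, 0, 0])

```text
time_s: 29.43
tcp_pos: [0.4175, -0.0738, 0.2135]
eef_rot: [0.734, 0.651, 0.128, 0.143]
force: [-1.3, -1.1, -2.0]
grip_width: 0.0094
```

Call:
move_arm(rotation=[[0, 0, 0], [0, 0, 0], [0, 0, 0], [0, 0, 0], [0, 0, 0]], dp=[[0, 0, 0], [0, 0, 0], [0, 0, 0], [0, 0, 0], [0, 0, 0]], jaw=[0.03, 0.03, 0.03, 0.03, 0.03])

```text
time_s: 29.85
tcp_pos: [0.4163, -0.0735, 0.2118]
eef_rot: [0.734, 0.652, 0.127, 0.143]
force: [0.2, -0.1, -0.4]
grip_width: 0.0283
```

Call:
move_arm(rotation=[[0.06, 0, 0], [0.12, 0, 0], [0.175, 0, 0.005], [0.175, 0, 0.005], [0.175, 0, 0.005]], dp=[[0, 0.02, -0.026], [0, 0.04, -0.052], [0, 0.062, -0.079], [0, 0.062, -0.079], [0, 0.062, -0.079]], jaw=[0.03, 0.03, 0.03, 0.03, 0.03])

```text
time_s: 30.27
tcp_pos: [0.4452, -0.077, 0.3102]
eef_rot: [0.745, 0.659, 0.072, 0.08]
force: [-0.4, 0.2, 0.4]
grip_width: 0.0298
```

```bash
python3 - <<'E'
from st import *
s=sense(); print(s["force"],s["grip_width"],s["tcp_pos"])
w=pose(H+[0,0,150],172,-4,-1,45)
plan(mid(),w)
E
```

```text
[-0.35565636  0.18289887  0.4494552 ] 0.02984775884382371 [ 0.44522702 -0.07697449  0.31017029]
rot [-0.083, 0.09, 0.765] dp [-0.0317, 0.024, -0.0387] rows>=6.2
rot [-0.083, 0.09, 0.765] dp [-0.0019, 0.0408, -0.0375] rows>=6.2
--
rot [0.141, 0.133, 0.77] dp [-0.0472, 0.0727, 0.0465] rows>=6.3
rot [0.141, 0.133, 0.77] dp [0.0142, 0.092, 0.032] rows>=6.3
--
```

Call:
move_arm(rotation=[[-0.083, 0.09, 0.765], [-0.083, 0.09, 0.765], [-0.083, 0.09, 0.765], [-0.083, 0.09, 0.765], [-0.083, 0.09, 0.765], [-0.083, 0.09, 0.765], [-0.083, 0.09, 0.765], [-0.083, 0.09, 0.765]], dp=[[-0.032, 0.024, -0.039], [-0.032, 0.024, -0.039], [-0.032, 0.024, -0.039], [-0.032, 0.024, -0.039], [-0.032, 0.024, -0.039], [-0.032, 0.024, -0.039], [-0.032, 0.024, -0.039], [-0.032, 0.024, -0.039]], jaw=[0.03, 0.03, 0.03, 0.03, 0.03, 0.03, 0.03, 0.03])

```text
time_s: 30.93
tcp_pos: [0.4541, -0.1105, 0.3495]
eef_rot: [0.929, 0.333, 0.152, 0.047]
force: [0.2, 0.4, -1.2]
grip_width: 0.0302
```

Call:
move_arm(rotation=[[-0.083, 0.09, 0.765], [-0.083, 0.09, 0.765], [-0.083, 0.09, 0.765], [-0.083, 0.09, 0.765], [-0.083, 0.09, 0.765], [-0.083, 0.09, 0.765], [-0.083, 0.09, 0.765], [-0.083, 0.09, 0.765]], dp=[[-0.002, 0.041, -0.038], [-0.002, 0.041, -0.038], [-0.002, 0.041, -0.038], [-0.002, 0.041, -0.038], [-0.002, 0.041, -0.038], [-0.002, 0.041, -0.038], [-0.002, 0.041, -0.038], [-0.002, 0.041, -0.038]], jaw=[0.03, 0.03, 0.03, 0.03, 0.03, 0.03, 0.03, 0.03])

```text
time_s: 31.6
tcp_pos: [0.4659, -0.144, 0.3934]
eef_rot: [0.976, -0.042, 0.213, 0.01]
force: [-0.5, -0.4, 0.1]
grip_width: 0.03
```

Call:
move_arm(rotation=[[0.141, 0.133, 0.77], [0.141, 0.133, 0.77], [0.141, 0.133, 0.77], [0.141, 0.133, 0.77], [0.141, 0.133, 0.77], [0.141, 0.133, 0.77], [0.141, 0.133, 0.77], [0.141, 0.133, 0.77]], dp=[[-0.047, 0.073, 0.047], [-0.047, 0.073, 0.047], [-0.047, 0.073, 0.047], [-0.047, 0.073, 0.047], [-0.047, 0.073, 0.047], [-0.047, 0.073, 0.047], [-0.047, 0.073, 0.047], [-0.047, 0.073, 0.047]], jaw=[0.03, 0.03, 0.03, 0.03, 0.03, 0.03, 0.03, 0.03])

```text
time_s: 32.27
tcp_pos: [0.4364, -0.2149, 0.3311]
eef_rot: [0.871, -0.39, 0.266, -0.135]
force: [0.6, -0.6, -0.6]
grip_width: 0.03
```

Call:
move_arm(rotation=[[0.141, 0.133, 0.77], [0.141, 0.133, 0.77], [0.141, 0.133, 0.77], [0.141, 0.133, 0.77], [0.141, 0.133, 0.77], [0.141, 0.133, 0.77], [0.141, 0.133, 0.77], [0.141, 0.133, 0.77]], dp=[[0.014, 0.092, 0.032], [0.014, 0.092, 0.032], [0.014, 0.092, 0.032], [0.014, 0.092, 0.032], [0.014, 0.092, 0.032], [0.014, 0.092, 0.032], [0.014, 0.092, 0.032], [0.014, 0.092, 0.032]], jaw=[0.03, 0.03, 0.03, 0.03, 0.03, 0.03, 0.03, 0.03])

```text
time_s: 32.93
tcp_pos: [0.4069, -0.2848, 0.2692]
eef_rot: [-0.631, 0.676, -0.278, 0.259]
force: [0.1, 1.0, 0.2]
grip_width: 0.0303
```

```bash
python3 - <<'E'
from st import *
status("top8.png"); tapecheck()
w=pose(H+[0,0,150],172,-4,-1,45)
plan(up(w,-36))
E
```

```text
t 32.9333 [0.1 1.  0.2] 0.0303 [ 0.7  -0.03  0.01  2.27 -1.1   0.5  -0.03] [ 0.4069 -0.2848  0.2692]
scene
   shank 90 [ 526.3 -378.6  106.6]
   shank 94 [ 529.1 -337.   106.4]
   shank 93 [ 531.8 -295.3  107.2]
   tray blob 60 u [-29. -11.   4.] v [24. 28. 34.] z [17. 21.]
   tray blob 219 u [-41.   8.  44.] v [-46. -39. -29.] z [19. 25.]
top
   shank 11 [ 522.4 -374.5  118.3]
   tray blob 171 u [-25.  18.  46.] v [21. 30. 41.] z [25. 36.]
   tray blob 192 u [-40.   5.  42.] v [-45. -37. -28.] z [20. 27.]
scene
  ytop 169 med [527.  215.1  47.2] rect [513.  216.7] [78.6 29.2] 28.9 pca [520.  216.3] 24.7
  bar 115 med [515.1 216.5  66.9] rect [513.5 216.5] [41.9 14.1] 29.0 pca [515.  215.8] 29.7
  blade 237 med [614.7 272.7  19.3] rect [611.2 271. ] [102.5  23. ] 30.2 pca [614.1 273.1] 26.0
  bar z [66.9 68.7 69.8]
top
  ytop 224 med [516.8 215.9  48.2] rect [514. 220.] [82.3 28.4] 24.1 pca [515.3 218.2] 23.0
  bar 98 med [511.2 216.5  68.8] rect [512.2 217.1] [39.3 11.8] 26.8 pca [511.6 216.5] 27.5
  blade 299 med [613.6 272.6  19.9] rect [608.6 269.3] [110.4  18.6] 28.4 pca [612.9 272.5] 26.8
  bar z [68.8 70.1 72. ]
rot [0.005, 0.0, 0.002] dp [-0.0007, 0.0228, 0.0255] rows>=0.8
--
```

View pics/top8.png

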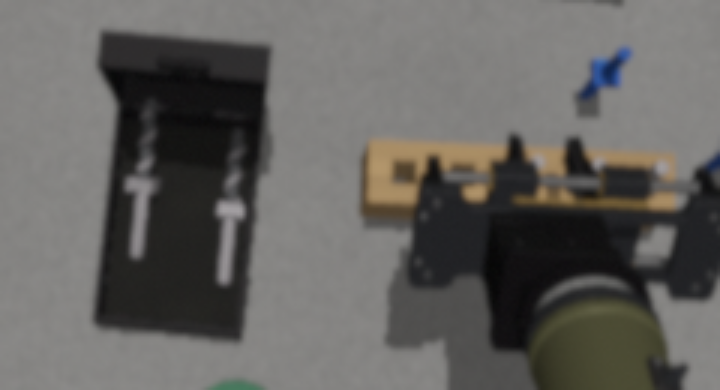

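The tape has been knocked to (513, 217), yaw ≈28°. It is still locked (bar z ~69) and the hook is still behind the strip. The two bits are in the case. Putting the tape right comes first: I'll grip the case by its sides so the lock isn't touched.

```bash
python3 - <<'E'
from kin import *
a=pose((520,-130,280),182,-4,-1); b=pose((520,50,280),182,12,-1); c=pose((513,217.5,120),182,28,-1)
plan(a,b,c)
x=fit().x
for q in(a,b,c): print(ik(q,x))
E
```

```text
rot [-0.78, -0.0, 0.002] dp [-0.1622, -0.2078, -0.065] rows>=6.5
--
rot [-0.0, 0.0, -0.279] dp [-0.1796, 0.0126, 0.0] rows>=4.3
--
rot [-0.0, -0.0, -0.279] dp [-0.1653, -0.028, 0.16] rows>=5.6
--
(np.float64(3.720561726443387e-17), array([ 0.53133378,  0.06674466, -0.35808978,  1.62462325,  0.0235369 ,
        1.45447902, -1.46936648]))
(np.float64(5.215108082964817e-18), array([ 0.19419069,  0.03667064, -0.35536998,  1.65244983,  0.01284292,
        1.45477107, -1.52380363]))
(np.float64(8.467039670281704e-18), array([-0.37144557,  0.22341638, -0.09174229,  1.78626244,  0.02241457,
        1.13291911, -1.55252964]))
```

Call:
move_arm(rotation=[[0, 0, 0], [-0.78, 0, 0], [-0.78, 0, 0], [-0.78, 0, 0], [-0.78, 0, 0], [-0.78, 0, 0], [-0.78, 0, 0], [-0.78, 0, 0]], dp=[[0, -0.028, -0.028], [-0.162, -0.208, -0.065], [-0.162, -0.208, -0.065], [-0.162, -0.208, -0.065], [-0.162, -0.208, -0.065], [-0.162, -0.208, -0.065], [-0.162, -0.208, -0.065], [-0.162, -0.208, -0.065]], jaw=[0.03, 0.03, 0.06, 0.06, 0.06, 0.06, 0.06, 0.06])

```text
time_s: 33.8
tcp_pos: [0.5095, -0.1449, 0.4494]
eef_rot: [-0.682, 0.729, -0.045, 0.045]
force: [1.2, 0.9, 0.8]
grip_width: 0.0573
```

```bash
python3 - <<'E'
from kin import *
print(sense()["tcp_pos"])
b=pose((520,50,280),182,12,-1); c=pose((513,217.5,120),182,28,-1)
plan(b,c)
E
```

```text
[ 0.50947423 -0.14486777  0.4493504 ]
rot [-0.126, -0.013, -0.277] dp [-0.1952, 0.0011, -0.0121] rows>=4.7
--
rot [0.0, 0.0, -0.279] dp [-0.1653, -0.028, 0.16] rows>=5.6
--
```

Call:
move_arm(rotation=[[-0.126, -0.013, -0.277], [-0.126, -0.013, -0.277], [-0.126, -0.013, -0.277], [-0.126, -0.013, -0.277], [-0.126, -0.013, -0.277], [-0.126, -0.013, -0.277], [-0.126, -0.013, -0.277]], dp=[[-0.195, 0.001, -0.012], [-0.195, 0.001, -0.012], [-0.195, 0.001, -0.012], [-0.195, 0.001, -0.012], [-0.195, 0.001, -0.012], [-0.195, 0.001, -0.012], [-0.195, 0.001, -0.012]], jaw=[0.06, 0.06, 0.06, 0.06, 0.06, 0.06, 0.06])

```text
time_s: 34.38
tcp_pos: [0.5197, 0.0513, 0.4608]
eef_rot: [0.78, -0.626, 0.001, -0.003]
force: [0.5, -1.0, -0.0]
grip_width: 0.0602
```

Call:
move_arm(rotation=[[0, 0, -0.279], [0, 0, -0.279], [0, 0, -0.279], [0, 0, -0.279], [0, 0, -0.279], [0, 0, -0.279], [0, 0, -0.279], [0, 0, -0.279]], dp=[[-0.165, -0.028, 0.16], [-0.165, -0.028, 0.16], [-0.165, -0.028, 0.16], [-0.165, -0.028, 0.16], [-0.165, -0.028, 0.16], [-0.165, -0.028, 0.16], [-0.165, -0.028, 0.16], [-0.165, -0.028, 0.16]], jaw=[0.06, 0.06, 0.06, 0.06, 0.06, 0.06, 0.06, 0.06])

```text
time_s: 35.05
tcp_pos: [0.5133, 0.2159, 0.2998]
eef_rot: [0.858, -0.514, 0.0, -0.001]
force: [0.5, -0.5, 1.3]
grip_width: 0.0599
```

```bash
python3 - <<'E'
from st import *
print(sense()["tcp_pos"],sense()["grip_width"]); tapecheck()
plan(pose((513,217.5,16),182,28,-1))
E
```

```text
[0.51330758 0.21588222 0.2997926 ] 0.05989403874321744
scene
  ytop 156 med [529.  217.1  47.3] rect [514.3 214.5] [78.4 26. ] 30.4 pca [520.5 216.9] 25.5
  bar 129 med [512.9 216.1  67.4] rect [512.7 218. ] [42.5 15.9] 29.3 pca [513.9 216.1] 26.9
  blade 234 med [614.6 272.3  19.6] rect [604.9 267.9] [115.1  22.7] 28.4 pca [613.4 272.7] 25.8
  bar z [67.4 68.9 70.1]
top
  ytop 118 med [491.6 208.2  48.4] rect [508.1 215.5] [66.1 25.7] 27.3 pca [498.  209.5] 12.6
  bar 101 med [508.3 215.4  68.3] rect [513.9 218.8] [42.7 14.4] 28.5 pca [509.7 216. ] 28.4
  blade 193 med [628.2 278.9  19.7] rect [612.7 271. ] [101.2  17.6] 29.7 pca [623.5 276.9] 29.2
  bar z [68.3 70.6 72.7]
rot [-0.006, -0.0, -0.001] dp [-0.0031, 0.0006, 0.1037] rows>=2.5
--
```

Call:
move_arm(rotation=[[0, 0, 0], [0, 0, 0], [0, 0, 0], [0, 0, 0], [0, 0, 0], [0, 0, 0]], dp=[[-0.003, 0, 0.03], [-0.003, 0, 0.06], [-0.003, 0, 0.09], [-0.003, 0, 0.104], [-0.003, 0, 0.104], [-0.003, 0, 0.104]], jaw=[0.06, 0.06, 0.06, 0.06, 0.06, 0.06])

```text
time_s: 35.65
tcp_pos: [0.5131, 0.2189, 0.1978]
eef_rot: [0.857, -0.515, 0.001, -0.003]
force: [-0.1, 0.5, 0.4]
grip_width: 0.06
```

Call:
move_arm(rotation=[[0, 0, 0], [0, 0, 0], [0, 0, 0], [0, 0, 0], [0, 0, 0], [0, 0, 0]], dp=[[0, 0, 0], [0, 0, 0], [0, 0, 0], [0, 0, 0], [0, 0, 0], [0, 0, 0]], jaw=[0, 0, 0, 0, 0, 0], force=20)

```text
time_s: 36.15
tcp_pos: [0.5126, 0.2199, 0.1979]
eef_rot: [0.858, -0.514, 0.002, -0.003]
force: [0.1, -0.9, 5.0]
grip_width: 0.0362
```

```bash
python3 - <<'E'
from st import *
s=sense();print(s["tcp_pos"],s["grip_width"],s["force"],s["joint_positions"]); p,M=cur(); print(np.degrees(np.arctan2(M[1,0],M[0,0]))+90)
tapecheck()
E
```

```text
[0.5126286  0.21991579 0.1979094 ] 0.03615968786667786 [ 0.10825501 -0.940452    5.03340456] [ 0.10148172  0.39597446 -0.64583943  1.87911718  0.28823609  0.95332274
 -1.75498882]
28.092923510323168
scene
  ytop 9 med [479.8 201.4  46.5] rect [479.8 202.9] [3.6 8.9] 45.3 pca [480.2 202.7] -46.5
  bar 29 med [499.8 239.9  75.2] rect [502.3 241.1] [22.8  8.6] 27.4 pca [500.6 240.2] 28.4
  blade 226 med [615.4 272.7  19.3] rect [609.3 269.8] [106.4  22.5] 28.5 pca [614.5 273.5] 26.1
  bar z [75.2 77.6 81.2]
top
  ytop 39 med [489.1 203.9  49. ] rect [489.2 205.5] [22.2 10.9] 0.6 pca [488.8 204.3] 3.9
  bar 10 med [504.4 212.   66.4] rect [504.5 212.1] [4.4 9.8] 39.4 pca [504.2 211.9] -50.6
  blade 195 med [626.3 278.6  19.8] rect [621.  275.9] [79.5 17.5] 29.5 pca [625.8 277.9] 31.9
  bar z [66.4 67.5 68.3]
```

```bash
python3 - <<'E'
from kin import *
p,M=cur(); z=p[2]*1000-182
a=up((p,M),3); 
b=pose((503.8,251.3,z+3),182,16.1,-1); c=pose((495,282.8,z+3),182,4.2,-1); d=up(c,-3.5)
plan(a,b,c,d)
E
```

```text
rot [0.0, -0.0, 0.0] dp [-0.0, -0.0, -0.003] rows>=0.1
--
rot [-0.006, 0.001, 0.209] dp [-0.0319, -0.007, 0.0001] rows>=1.7
--
rot [-0.0, -0.0, 0.208] dp [-0.0327, -0.0003, -0.0] rows>=1.7
--
rot [0.0, 0.0, -0.0] dp [0.0, -0.0, 0.0035] rows>=0.1
--
```

Call:
move_arm(rotation=[[0, 0, 0], [0, 0, 0], [0, 0, 0]], dp=[[0, 0, -0.003], [0, 0, -0.003], [0, 0, -0.003]], jaw=[0, 0, 0])

```text
time_s: 36.5
tcp_pos: [0.5123, 0.2197, 0.1997]
eef_rot: [0.858, -0.514, 0.001, -0.003]
force: [3.0, 0.2, -4.1]
grip_width: 0.0359
```

Call:
move_arm(rotation=[[0, 0, 0.05], [0, 0, 0.1], [0, 0, 0.16], [0, 0, 0.209], [0, 0, 0.209]], dp=[[-0.008, -0.002, 0], [-0.016, -0.004, 0], [-0.024, -0.005, 0], [-0.032, -0.007, 0], [-0.032, -0.007, 0]], jaw=[0, 0, 0, 0, 0])

```text
time_s: 36.92
tcp_pos: [0.5016, 0.253, 0.1992]
eef_rot: [0.8, -0.6, -0.001, -0.002]
force: [-0.3, 1.3, -4.2]
grip_width: 0.0354
```

Call:
move_arm(rotation=[[0, 0, 0.05], [0, 0, 0.1], [0, 0, 0.16], [0, 0, 0.208], [0, 0, 0.208], [0, 0, 0.208]], dp=[[-0.008, 0, 0], [-0.016, 0, 0], [-0.024, 0, 0], [-0.033, 0, 0], [-0.033, 0, 0], [-0.033, 0, 0]], jaw=[0, 0, 0, 0, 0, 0])

```text
time_s: 37.42
tcp_pos: [0.4937, 0.2828, 0.1996]
eef_rot: [0.734, -0.679, 0.0, -0.002]
force: [0.5, 1.0, -3.6]
grip_width: 0.0358
```

```bash
python3 - <<'E'
from st import *
s=sense();p,M=cur(); print(s["tcp_pos"],s["grip_width"],s["force"],np.degrees(np.arctan2(M[1,0],M[0,0]))+90)
for n,(im,P) in snap().items():
    b=slab(P,(.53,.67),(.25,.33),(.017,.03),im,yel); show("blade",b)
    for q in [slab(P,(.53,.68),(.25,.33),(.018,.03))]: print(np.round(np.percentile(q[:,0],[50,95,99,100])*1000,1))
    if n=="scene": save("scene9.png",cv2.resize(im[90:210,340:500],(800,600)))
E
```

```text
[0.49368408 0.28284961 0.199603  ] 0.03577144762394026 [ 0.49928216  0.96035619 -3.59534673] 4.402677319708104
  blade 293 med [594.9 289.8  20. ] rect [591.9 289.6] [124.8  23.6] 5.6 pca [594.5 290. ] 5.2
[593.2 650.3 655.2 656.1]
  blade 315 med [602.1 289.9  20.7] rect [601.7 290. ] [107.3  19.2] 3.7 pca [602.9 290.1] 3.7
[603.7 652.3 656.8 659.4]
```

View pics/scene9.png

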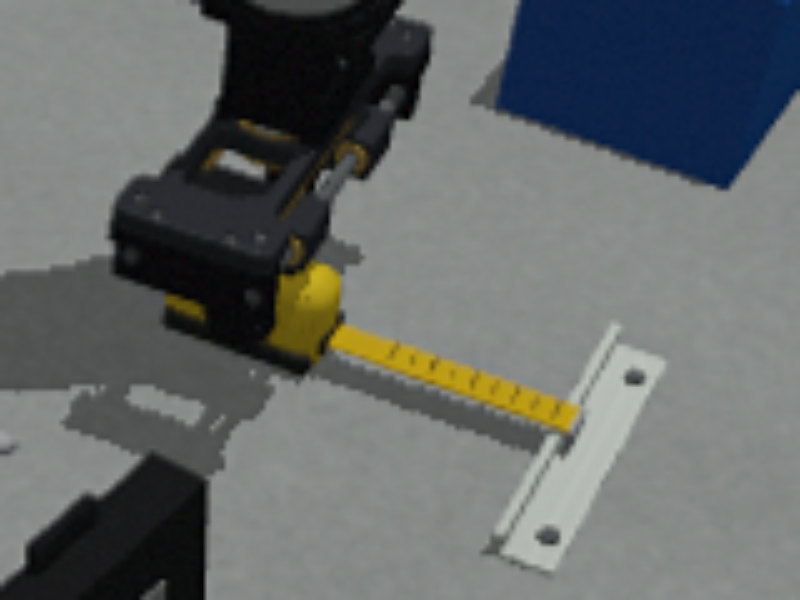

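Call:
move_arm(rotation=[[0, 0, 0], [0, 0, 0], [0, 0, 0]], dp=[[0, 0, 0.0022], [0, 0, 0.0022], [0, 0, 0.0022]], jaw=[0, 0, 0])

```text
time_s: 37.77
tcp_pos: [0.4946, 0.2824, 0.198]
eef_rot: [0.732, -0.681, 0.001, -0.003]
force: [-0.0, -0.5, -1.9]
grip_width: 0.0359
```

Call:
move_arm(rotation=[[0, 0, 0], [0, 0, 0], [0, 0, 0], [0, 0, 0], [0, 0, 0]], dp=[[0, 0.001, 0], [0, 0.002, 0], [0, 0.003, 0], [0, 0.003, 0], [0, 0.003, 0]], jaw=[0, 0, 0, 0, 0])

```text
time_s: 38.18
tcp_pos: [0.491, 0.2829, 0.198]
eef_rot: [0.733, -0.681, 0.0, -0.003]
force: [0.1, -0.3, -3.1]
grip_width: 0.0356
```

Call:
move_arm(rotation=[[0, 0, 0], [0, 0, 0], [0, 0, 0], [0, 0, 0]], dp=[[0, 0.001, 0.0007], [0, 0.0015, 0.0007], [0, 0.0015, 0.0007], [0, 0.0015, 0.0007]], jaw=[0, 0, 0, 0])

```text
time_s: 38.52
tcp_pos: [0.4903, 0.2828, 0.1979]
eef_rot: [0.733, -0.681, 0.001, -0.004]
force: [2.1, -1.5, 0.9]
grip_width: 0.0358
```

Taut now (2.1 N along the blade). I'll release, lift and check.

Call:
move_arm(rotation=[[0, 0, 0], [0, 0, 0], [0, 0, 0], [0, 0, 0], [0, 0, 0], [0, 0, 0], [0, 0, 0], [0, 0, 0]], dp=[[0, 0, 0], [0, 0, 0], [0, 0, 0], [0, 0, 0], [0, 0, 0], [0, 0, -0.03], [0, 0, -0.06], [0, 0, -0.1]], jaw=[0.065, 0.065, 0.065, 0.065, 0.065, 0.065, 0.065, 0.065], force=25)

```text
time_s: 39.18
tcp_pos: [0.4883, 0.2817, 0.2961]
eef_rot: [0.733, -0.681, -0.001, -0.0]
force: [0.6, -0.7, 0.6]
grip_width: 0.0643
```

Call:
move_arm(rotation=[[0, 0, 0], [0, 0, 0], [0, 0, 0], [0, 0, 0], [0, 0, 0], [0, 0, 0], [0, 0, 0], [0, 0, 0]], dp=[[0, 0, -0.04], [0, 0, -0.08], [0, 0, -0.12], [0.04, -0.005, -0.15], [0.08, -0.01, -0.17], [0.12, -0.015, -0.17], [0.16, -0.02, -0.17], [0.2, -0.02, -0.17]], jaw=[0.065, 0.065, 0.065, 0.065, 0.065, 0.065, 0.065, 0.065])

```text
time_s: 39.85
tcp_pos: [0.5228, 0.0884, 0.4676]
eef_rot: [0.733, -0.68, 0.001, -0.004]
force: [1.2, -0.7, -1.1]
grip_width: 0.0648
```

```bash
python3 - <<'E'
from st import *
print(sense()["tcp_pos"]); tapecheck()
x=fit().x
w=pose(H+[0,0,160],172,-4,-1,45)
a=pose((520,-130,270),182,-4,-1,10)
print(ik(a,x)[0],ik(w,x)[0])
plan(a,w)
E
```

```text
[0.52277516 0.08835356 0.46764697]
scene
  ytop 185 med [500.  274.5  47.2] rect [492. 279.] [78.5 31.8] 11.0 pca [494.9 276.4] 6.9
  bar 101 med [493.7 278.3  67. ] rect [491.6 281.6] [41.1 14.6] 1.7 pca [493.  279.5] 4.2
  blade 283 med [596.4 289.8  19.4] rect [593.  289.7] [116.8  23.7] 4.8 pca [595.3 290.3] 4.0
  bar z [67.  68.9 69.9]
top
  ytop 0
  bar 0
  blade 0
  bar z None
2.018063500664444e-18 3.2257386613643136e-17
rot [0.17, 0.01, 0.13] dp [0.2065, 0.0478, 0.0172] rows>=5.1
--
rot [0.611, 0.0, 0.0] dp [0.1619, 0.0965, 0.1532] rows>=5.8
--
```

Tape restored: bar at (491.6, 281), locked height, blade yaw ≈4.2°. Back to the bits, k=0.

Call:
move_arm(rotation=[[0.17, 0.01, 0.13], [0.17, 0.01, 0.13], [0.17, 0.01, 0.13], [0.17, 0.01, 0.13], [0.17, 0.01, 0.13], [0.17, 0.01, 0.13], [0.17, 0.01, 0.13]], dp=[[0.207, 0.048, 0.017], [0.207, 0.048, 0.017], [0.207, 0.048, 0.017], [0.207, 0.048, 0.017], [0.207, 0.048, 0.017], [0.207, 0.048, 0.017], [0.207, 0.048, 0.017]], jaw=[0.03, 0.03, 0.03, 0.03, 0.03, 0.03, 0.03])

```text
time_s: 40.53
tcp_pos: [0.489, -0.1233, 0.4482]
eef_rot: [-0.681, 0.727, -0.061, 0.061]
force: [0.5, -0.1, -0.4]
grip_width: 0.0319
```

Call:
move_arm(rotation=[[0.611, 0, 0], [0.611, 0, 0], [0.611, 0, 0], [0.611, 0, 0], [0.611, 0, 0], [0.611, 0, 0], [0.611, 0, 0], [0.611, 0, 0]], dp=[[0.162, 0.097, 0.153], [0.162, 0.097, 0.153], [0.162, 0.097, 0.153], [0.162, 0.097, 0.153], [0.162, 0.097, 0.153], [0.162, 0.097, 0.153], [0.162, 0.097, 0.153], [0.162, 0.097, 0.153]], jaw=[0.03, 0.03, 0.03, 0.03, 0.03, 0.03, 0.03, 0.03])

```text
time_s: 41.2
tcp_pos: [0.4125, -0.2756, 0.2801]
eef_rot: [-0.634, 0.671, -0.277, 0.266]
force: [0.6, -0.0, 0.8]
grip_width: 0.0297
```

```bash
python3 - <<'E'
from st import *
status(); plan(pose(H+[0,0,114],172,-4,-1,45))
E
```

```text
t 41.2 [ 0.6 -0.   0.8] 0.0297 [ 0.49 -0.06  0.21  2.27 -1.05  0.5  -0.09] [ 0.4125 -0.2756  0.2801]
scene
   shank 97 [ 526.1 -378.6  107.8]
   shank 90 [ 529.  -337.   106.2]
   shank 84 [ 531.9 -295.4  106. ]
   tray blob 61 u [-29. -11.   5.] v [25. 27. 34.] z [16. 22.]
   tray blob 219 u [-40.   8.  45.] v [-46. -39. -29.] z [19. 25.]
top
   shank 6 [ 524.8 -373.9  119.5]
   tray blob 170 u [-25.  17.  46.] v [21. 30. 41.] z [25. 37.]
   tray blob 191 u [-40.   7.  43.] v [-45. -37. -29.] z [20. 28.]
rot [0.004, 0.012, 0.002] dp [0.0077, 0.0302, 0.0288] rows>=1.0
--
```

Call:
move_arm(rotation=[[0, 0.012, 0], [0, 0.012, 0], [0, 0.012, 0], [0, 0.012, 0], [0, 0.012, 0], [0, 0.012, 0]], dp=[[0.008, 0, 0], [0.008, 0, 0], [0.008, 0.015, 0.015], [0.008, 0.03, 0.029], [0.008, 0.03, 0.029], [0.008, 0.03, 0.029]], jaw=[0.03, 0.03, 0.03, 0.03, 0.03, 0.03])

```text
time_s: 41.8
tcp_pos: [0.4115, -0.2837, 0.2389]
eef_rot: [-0.633, 0.673, -0.279, 0.261]
force: [0.7, 0.1, 0.8]
grip_width: 0.03
```

Call:
move_arm(rotation=[[0, 0, 0], [0, 0, 0], [0, 0, 0], [0, 0, 0], [0, 0, 0]], dp=[[0, 0, 0], [0, 0, 0], [0, 0, 0], [0, 0, 0], [0, 0, 0]], jaw=[0, 0, 0, 0, 0])

```text
time_s: 42.22
tcp_pos: [0.4111, -0.2849, 0.2398]
eef_rot: [-0.632, 0.674, -0.281, 0.261]
force: [-0.2, 0.0, 3.0]
grip_width: 0.0087
```

Call:
move_arm(rotation=[[0, 0, 0], [0, 0, 0], [0, 0, 0], [0, 0, 0], [0, 0, 0]], dp=[[0, -0.02, -0.02], [0, -0.04, -0.04], [0, -0.058, -0.058], [0, -0.058, -0.058], [0, -0.058, -0.058]], jaw=[0, 0, 0, 0, 0])

```text
time_s: 42.63
tcp_pos: [0.411, -0.2847, 0.3227]
eef_rot: [-0.632, 0.673, -0.282, 0.261]
force: [-0.2, 0.4, -0.7]
grip_width: 0.009
```

```bash
python3 - <<'E'
from st import *
s=sense(); print(s["force"],s["grip_width"],s["tcp_pos"])
x=fit().x; print("%.4f"%ik(slot(-48,-4,140,12),x)[0],"%.4f"%ik(slot(-48,-4,52),x)[0])
plan(mid(),slot(-48,-4,140,12),slot(-48,-4,52))
E
```

```text
[-0.20617122  0.44996688 -0.65020008] 0.008990907842596199 [ 0.41100779 -0.28474115  0.32268272]
0.0000 0.0000
rot [-0.141, -0.135, -0.766] dp [-0.072, -0.0429, -0.0093] rows>=6.3
rot [-0.141, -0.135, -0.766] dp [-0.0238, -0.0801, -0.0117] rows>=6.3
--
rot [0.084, -0.093, -0.765] dp [-0.0413, -0.0505, 0.0291] rows>=6.2
rot [0.084, -0.093, -0.765] dp [0.007, -0.0614, 0.0358] rows>=6.2
--
rot [-0.175, -0.0, -0.0] dp [-0.0, -0.0482, 0.0887] rows>=2.4
--
```

Bit A (v≈+30) seems to rest its tip on the hinge-side rim: it sits too far +u and too high. I'll lay the next bits further back (-u) and pull A back afterwards.

Call:
move_arm(rotation=[[-0.141, -0.135, -0.766], [-0.141, -0.135, -0.766], [-0.141, -0.135, -0.766], [-0.141, -0.135, -0.766], [-0.141, -0.135, -0.766], [-0.141, -0.135, -0.766], [-0.141, -0.135, -0.766], [-0.141, -0.135, -0.766]], dp=[[-0.072, -0.043, -0.009], [-0.072, -0.043, -0.009], [-0.072, -0.043, -0.009], [-0.072, -0.043, -0.009], [-0.072, -0.043, -0.009], [-0.072, -0.043, -0.009], [-0.072, -0.043, -0.009], [-0.072, -0.043, -0.009]], jaw=[0, 0, 0, 0, 0, 0, 0, 0])

```text
time_s: 43.3
tcp_pos: [0.4392, -0.2135, 0.3554]
eef_rot: [0.872, -0.388, 0.266, -0.137]
force: [0.2, 0.1, -0.6]
grip_width: 0.0093
```

Call:
move_arm(rotation=[[-0.141, -0.135, -0.766], [-0.141, -0.135, -0.766], [-0.141, -0.135, -0.766], [-0.141, -0.135, -0.766], [-0.141, -0.135, -0.766], [-0.141, -0.135, -0.766], [-0.141, -0.135, -0.766], [-0.141, -0.135, -0.766]], dp=[[-0.024, -0.08, -0.012], [-0.024, -0.08, -0.012], [-0.024, -0.08, -0.012], [-0.024, -0.08, -0.012], [-0.024, -0.08, -0.012], [-0.024, -0.08, -0.012], [-0.024, -0.08, -0.012], [-0.024, -0.08, -0.012]], jaw=[0, 0, 0, 0, 0, 0, 0, 0])

```text
time_s: 43.97
tcp_pos: [0.4673, -0.143, 0.3926]
eef_rot: [0.976, -0.042, 0.213, 0.008]
force: [0.8, 0.5, -0.5]
grip_width: 0.0092
```

Call:
move_arm(rotation=[[0.084, -0.093, -0.765], [0.084, -0.093, -0.765], [0.084, -0.093, -0.765], [0.084, -0.093, -0.765], [0.084, -0.093, -0.765], [0.084, -0.093, -0.765], [0.084, -0.093, -0.765], [0.084, -0.093, -0.765]], dp=[[-0.041, -0.051, 0.029], [-0.041, -0.051, 0.029], [-0.041, -0.051, 0.029], [-0.041, -0.051, 0.029], [-0.041, -0.051, 0.029], [-0.041, -0.051, 0.029], [-0.041, -0.051, 0.029], [-0.041, -0.051, 0.029]], jaw=[0, 0, 0, 0, 0, 0, 0, 0])

```text
time_s: 44.63
tcp_pos: [0.4468, -0.0903, 0.35]
eef_rot: [0.93, 0.331, 0.153, 0.045]
force: [0.3, 0.4, -1.2]
grip_width: 0.009
```

Call:
move_arm(rotation=[[0.084, -0.093, -0.765], [0.084, -0.093, -0.765], [0.084, -0.093, -0.765], [0.084, -0.093, -0.765], [0.084, -0.093, -0.765], [0.084, -0.093, -0.765], [0.084, -0.093, -0.765], [0.084, -0.093, -0.765]], dp=[[0.007, -0.061, 0.036], [0.007, -0.061, 0.036], [0.007, -0.061, 0.036], [0.007, -0.061, 0.036], [0.007, -0.061, 0.036], [0.007, -0.061, 0.036], [0.007, -0.061, 0.036], [0.007, -0.061, 0.036]], jaw=[0, 0, 0, 0, 0, 0, 0, 0])

```text
time_s: 45.3
tcp_pos: [0.4265, -0.038, 0.3067]
eef_rot: [0.746, 0.657, 0.069, 0.076]
force: [-0.2, -0.8, -1.3]
grip_width: 0.0093
```

```bash
python3 - <<'E'
from st import *
s=sense(); print(s["force"],s["grip_width"],s["tcp_pos"])
im,d=grab_frame("scene"); P=cloud("scene",d)
q=slab(P,(.45,.60),(-.10,0.02),(.05,.16),im,lambda i:(i.min(-1)>75)); Q=q-C/1000; print(len(q)); print("bit in hand u range",np.round(np.percentile(Q@CX*1000,[1,99])),"v",np.round(np.percentile(Q@CY*1000,[1,50,99])),"z",np.round(np.percentile(q[:,2]*1000,[1,99])))
plan(slot(-48,-4,52))
E
```

```text
[-0.17510951 -0.82026888 -1.29190173] 0.009276308645346901 [ 0.42648084 -0.03796173  0.30666948]
221
bit in hand u range [-49.  25.] v [-13.  -4.   6.] z [ 99. 148.]
rot [-0.178, -0.002, -0.006] dp [-0.0011, -0.0476, 0.0874] rows>=2.4
--
```

Call:
move_arm(rotation=[[-0.06, 0, -0.006], [-0.12, 0, -0.006], [-0.178, 0, -0.006], [-0.178, 0, -0.006], [-0.178, 0, -0.006], [-0.178, 0, -0.006], [-0.178, 0, -0.006]], dp=[[-0.001, -0.016, 0.03], [-0.001, -0.032, 0.06], [-0.001, -0.048, 0.087], [-0.001, -0.048, 0.087], [-0.001, -0.048, 0.087], [-0.001, -0.048, 0.087], [-0.001, -0.048, 0.087]], jaw=[0, 0, 0, 0, 0, 0, 0])

```text
time_s: 45.93
tcp_pos: [0.3998, -0.0355, 0.2146]
eef_rot: [0.734, 0.652, 0.129, 0.144]
force: [0.7, 0.3, -1.6]
grip_width: 0.0087
```

Call:
move_arm(rotation=[[0, 0, 0], [0, 0, 0], [0, 0, 0], [0, 0, 0], [0, 0, 0]], dp=[[0, 0, 0], [0, 0, 0], [0, 0, 0], [0, 0, 0], [0, 0, 0]], jaw=[0.03, 0.03, 0.03, 0.03, 0.03])

```text
time_s: 46.35
tcp_pos: [0.3977, -0.0354, 0.2123]
eef_rot: [0.733, 0.652, 0.127, 0.143]
force: [-0.5, 1.3, 0.9]
grip_width: 0.0285
```

Call:
move_arm(rotation=[[0.06, 0, 0], [0.12, 0, 0], [0.175, 0, 0.005], [0.175, 0, 0.005], [0.175, 0, 0.005]], dp=[[0, 0.02, -0.026], [0, 0.04, -0.052], [0, 0.062, -0.079], [0, 0.062, -0.079], [0, 0.062, -0.079]], jaw=[0.03, 0.03, 0.03, 0.03, 0.03])

```text
time_s: 46.77
tcp_pos: [0.4267, -0.0387, 0.3107]
eef_rot: [0.745, 0.659, 0.072, 0.079]
force: [-0.7, -0.1, -0.4]
grip_width: 0.0299
```

```bash
python3 - <<'E'
from st import *
s=sense(); print(s["force"],s["grip_width"],s["tcp_pos"])
w=pose(H-42*HY+[0,0,150],172,-4,-1,45)
x=fit().x; print(ik(w,x)[0],ik(up(w,-36),x)[0])
plan(mid(),w,up(w,-36))
E
```

```text
[-0.72635851 -0.14721224 -0.38602799] 0.02990511243739768 [ 0.42674979 -0.03868436  0.31068343]
9.507844487729771e-19 5.533388394731936e-18
rot [-0.083, 0.09, 0.765] dp [-0.0495, 0.0351, -0.0361] rows>=6.2
rot [-0.083, 0.09, 0.765] dp [-0.0074, 0.0611, -0.0346] rows>=6.2
--
rot [0.141, 0.133, 0.77] dp [-0.0469, 0.0937, 0.0467] rows>=6.3
rot [0.141, 0.133, 0.77] dp [0.0291, 0.1066, 0.0306] rows>=6.3
--
rot [-0.0, 0.0, -0.0] dp [0.0, 0.0255, 0.0255] rows>=0.9
--
```

Call:
move_arm(rotation=[[-0.083, 0.09, 0.765], [-0.083, 0.09, 0.765], [-0.083, 0.09, 0.765], [-0.083, 0.09, 0.765], [-0.083, 0.09, 0.765], [-0.083, 0.09, 0.765], [-0.083, 0.09, 0.765], [-0.083, 0.09, 0.765]], dp=[[-0.05, 0.035, -0.036], [-0.05, 0.035, -0.036], [-0.05, 0.035, -0.036], [-0.05, 0.035, -0.036], [-0.05, 0.035, -0.036], [-0.05, 0.035, -0.036], [-0.05, 0.035, -0.036], [-0.05, 0.035, -0.036]], jaw=[0.03, 0.03, 0.03, 0.03, 0.03, 0.03, 0.03, 0.03])

```text
time_s: 47.43
tcp_pos: [0.4449, -0.0914, 0.3494]
eef_rot: [0.929, 0.334, 0.152, 0.047]
force: [-0.1, 0.5, -0.0]
grip_width: 0.0299
```

Call:
move_arm(rotation=[[-0.083, 0.09, 0.765], [-0.083, 0.09, 0.765], [-0.083, 0.09, 0.765], [-0.083, 0.09, 0.765], [-0.083, 0.09, 0.765], [-0.083, 0.09, 0.765], [-0.083, 0.09, 0.765], [-0.083, 0.09, 0.765]], dp=[[-0.007, 0.061, -0.035], [-0.007, 0.061, -0.035], [-0.007, 0.061, -0.035], [-0.007, 0.061, -0.035], [-0.007, 0.061, -0.035], [-0.007, 0.061, -0.035], [-0.007, 0.061, -0.035], [-0.007, 0.061, -0.035]], jaw=[0.03, 0.03, 0.03, 0.03, 0.03, 0.03, 0.03, 0.03])

```text
time_s: 48.1
tcp_pos: [0.4661, -0.1435, 0.393]
eef_rot: [0.976, -0.041, 0.213, 0.01]
force: [-0.5, 0.1, 0.6]
grip_width: 0.0303
```

Call:
move_arm(rotation=[[0.141, 0.133, 0.77], [0.141, 0.133, 0.77], [0.141, 0.133, 0.77], [0.141, 0.133, 0.77], [0.141, 0.133, 0.77], [0.141, 0.133, 0.77], [0.141, 0.133, 0.77], [0.141, 0.133, 0.77]], dp=[[-0.047, 0.094, 0.047], [-0.047, 0.094, 0.047], [-0.047, 0.094, 0.047], [-0.047, 0.094, 0.047], [-0.047, 0.094, 0.047], [-0.047, 0.094, 0.047], [-0.047, 0.094, 0.047], [-0.047, 0.094, 0.047]], jaw=[0.03, 0.03, 0.03, 0.03, 0.03, 0.03, 0.03, 0.03])

```text
time_s: 48.77
tcp_pos: [0.4349, -0.2353, 0.3308]
eef_rot: [0.872, -0.389, 0.266, -0.135]
force: [0.9, 0.3, 0.6]
grip_width: 0.03
```

Call:
move_arm(rotation=[[0.141, 0.133, 0.77], [0.141, 0.133, 0.77], [0.141, 0.133, 0.77], [0.141, 0.133, 0.77], [0.141, 0.133, 0.77], [0.141, 0.133, 0.77], [0.141, 0.133, 0.77], [0.141, 0.133, 0.77]], dp=[[0.029, 0.107, 0.031], [0.029, 0.107, 0.031], [0.029, 0.107, 0.031], [0.029, 0.107, 0.031], [0.029, 0.107, 0.031], [0.029, 0.107, 0.031], [0.029, 0.107, 0.031], [0.029, 0.107, 0.031]], jaw=[0.03, 0.03, 0.03, 0.03, 0.03, 0.03, 0.03, 0.03])

```text
time_s: 49.43
tcp_pos: [0.4041, -0.3265, 0.2685]
eef_rot: [-0.632, 0.676, -0.278, 0.259]
force: [-0.3, -0.2, -1.4]
grip_width: 0.03
```

```bash
python3 - <<'E'
from st import *
status("top10.png"); plan(pose(H-42*HY+[0,0,114],172,-4,-1,45))
E
```

```text
t 49.4333 [-0.3 -0.2 -1.4] 0.03 [ 0.48  0.02  0.32  2.21 -1.11  0.56  0.03] [ 0.4041 -0.3265  0.2685]
scene
   shank 95 [ 526.2 -378.5  106.9]
   shank 92 [ 529.  -337.   107.7]
   tray blob 233 u [-61. -10.  28.] v [-11.  -4.   6.] z [18. 25.]
   tray blob 60 u [-28. -12.   5.] v [25. 27. 33.] z [16. 23.]
   tray blob 217 u [-41.   9.  44.] v [-47. -39. -29.] z [19. 25.]
top
   tray blob 173 u [-26.  18.  46.] v [21. 30. 41.] z [25. 37.]
   tray blob 225 u [-61. -11.  42.] v [-9. -1.  7.] z [19. 27.]
   tray blob 190 u [-40.   7.  42.] v [-45. -37. -28.] z [20. 27.]
rot [0.006, 0.001, 0.004] dp [-0.0004, 0.0222, 0.0249] rows>=0.8
--
```

View pics/top10.png

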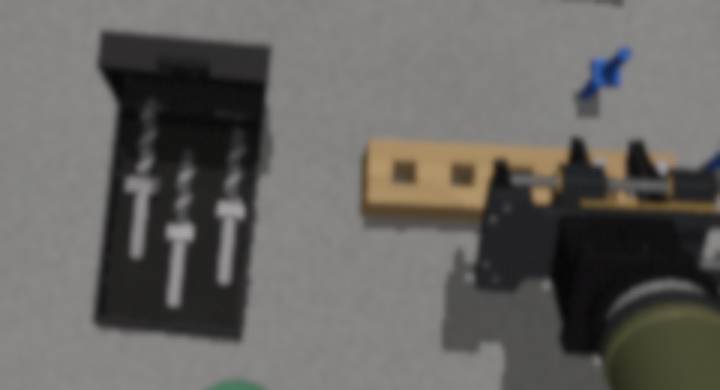

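Call:
move_arm(rotation=[[0.006, 0, 0.004], [0.006, 0, 0.004], [0.006, 0, 0.004], [0.006, 0, 0.004]], dp=[[0, 0.012, 0.013], [0, 0.022, 0.025], [0, 0.022, 0.025], [0, 0.022, 0.025]], jaw=[0.03, 0.03, 0.03, 0.03])

```text
time_s: 49.87
tcp_pos: [0.406, -0.3266, 0.2351]
eef_rot: [-0.629, 0.677, -0.279, 0.262]
force: [0.5, -0.9, 1.1]
grip_width: 0.0301
```

Call:
move_arm(rotation=[[0, 0, 0], [0, 0, 0], [0, 0, 0], [0, 0, 0], [0, 0, 0]], dp=[[0, 0, 0], [0, 0, 0], [0, 0, 0], [0, 0, 0], [0, 0, 0]], jaw=[0, 0, 0, 0, 0])

```text
time_s: 50.28
tcp_pos: [0.4063, -0.3271, 0.2365]
eef_rot: [-0.629, 0.676, -0.28, 0.262]
force: [-0.2, 0.6, 1.4]
grip_width: 0.009
```

Call:
move_arm(rotation=[[0, 0, 0], [0, 0, 0], [0, 0, 0], [0, 0, 0], [0, 0, 0]], dp=[[0, -0.02, -0.02], [0, -0.04, -0.04], [0, -0.058, -0.058], [0, -0.058, -0.058], [0, -0.058, -0.058]], jaw=[0, 0, 0, 0, 0])

```text
time_s: 50.7
tcp_pos: [0.4062, -0.3276, 0.3198]
eef_rot: [-0.629, 0.676, -0.281, 0.262]
force: [-0.2, 0.4, -0.7]
grip_width: 0.0092
```

```bash
python3 - <<'E'
from st import *
s=sense(); print(s["force"],s["grip_width"],s["tcp_pos"])
plan(mid(),slot(-39,-21,140,12),slot(-39,-21,52))
E
```

```text
[-0.16729573  0.41708905 -0.68218008] 0.009195301114940423 [ 0.40622976 -0.3276062   0.31977129]
rot [-0.142, -0.135, -0.77] dp [-0.094, -0.0439, -0.0097] rows>=6.4
rot [-0.142, -0.135, -0.77] dp [-0.0384, -0.0962, -0.0108] rows>=6.4
--
rot [0.084, -0.093, -0.765] dp [-0.0375, -0.0418, 0.0309] rows>=6.2
rot [0.084, -0.093, -0.765] dp [0.0038, -0.0524, 0.0367] rows>=6.2
--
rot [-0.175, -0.0, -0.0] dp [-0.0, -0.0482, 0.0887] rows>=2.4
--
```

Call:
move_arm(rotation=[[-0.142, -0.135, -0.77], [-0.142, -0.135, -0.77], [-0.142, -0.135, -0.77], [-0.142, -0.135, -0.77], [-0.142, -0.135, -0.77], [-0.142, -0.135, -0.77], [-0.142, -0.135, -0.77], [-0.142, -0.135, -0.77]], dp=[[-0.094, -0.044, -0.01], [-0.094, -0.044, -0.01], [-0.094, -0.044, -0.01], [-0.094, -0.044, -0.01], [-0.094, -0.044, -0.01], [-0.094, -0.044, -0.01], [-0.094, -0.044, -0.01], [-0.094, -0.044, -0.01]], jaw=[0, 0, 0, 0, 0, 0, 0, 0])

```text
time_s: 51.37
tcp_pos: [0.4365, -0.2348, 0.3545]
eef_rot: [0.871, -0.39, 0.266, -0.138]
force: [-0.9, 0.4, -1.8]
grip_width: 0.0092
```

Call:
move_arm(rotation=[[-0.142, -0.135, -0.77], [-0.142, -0.135, -0.77], [-0.142, -0.135, -0.77], [-0.142, -0.135, -0.77], [-0.142, -0.135, -0.77], [-0.142, -0.135, -0.77], [-0.142, -0.135, -0.77], [-0.142, -0.135, -0.77]], dp=[[-0.038, -0.096, -0.011], [-0.038, -0.096, -0.011], [-0.038, -0.096, -0.011], [-0.038, -0.096, -0.011], [-0.038, -0.096, -0.011], [-0.038, -0.096, -0.011], [-0.038, -0.096, -0.011], [-0.038, -0.096, -0.011]], jaw=[0, 0, 0, 0, 0, 0, 0, 0])

```text
time_s: 52.03
tcp_pos: [0.4675, -0.1435, 0.3933]
eef_rot: [0.976, -0.043, 0.213, 0.007]
force: [-0.1, 0.4, -0.9]
grip_width: 0.0095
```

Call:
move_arm(rotation=[[0.084, -0.093, -0.765], [0.084, -0.093, -0.765], [0.084, -0.093, -0.765], [0.084, -0.093, -0.765], [0.084, -0.093, -0.765], [0.084, -0.093, -0.765], [0.084, -0.093, -0.765], [0.084, -0.093, -0.765]], dp=[[-0.038, -0.042, 0.031], [-0.038, -0.042, 0.031], [-0.038, -0.042, 0.031], [-0.038, -0.042, 0.031], [-0.038, -0.042, 0.031], [-0.038, -0.042, 0.031], [-0.038, -0.042, 0.031], [-0.038, -0.042, 0.031]], jaw=[0, 0, 0, 0, 0, 0, 0, 0])

```text
time_s: 52.7
tcp_pos: [0.4498, -0.1, 0.3501]
eef_rot: [0.93, 0.331, 0.153, 0.045]
force: [0.6, 0.8, -1.5]
grip_width: 0.0092
```

Call:
move_arm(rotation=[[0.084, -0.093, -0.765], [0.084, -0.093, -0.765], [0.084, -0.093, -0.765], [0.084, -0.093, -0.765], [0.084, -0.093, -0.765], [0.084, -0.093, -0.765], [0.084, -0.093, -0.765], [0.084, -0.093, -0.765]], dp=[[0.004, -0.052, 0.037], [0.004, -0.052, 0.037], [0.004, -0.052, 0.037], [0.004, -0.052, 0.037], [0.004, -0.052, 0.037], [0.004, -0.052, 0.037], [0.004, -0.052, 0.037], [0.004, -0.052, 0.037]], jaw=[0, 0, 0, 0, 0, 0, 0, 0])

```text
time_s: 53.37
tcp_pos: [0.433, -0.0565, 0.3068]
eef_rot: [0.747, 0.657, 0.069, 0.076]
force: [0.6, -0.4, -1.8]
grip_width: 0.0092
```

Call:
move_arm(rotation=[[-0.06, 0, -0.006], [-0.12, 0, -0.006], [-0.177, 0, -0.006], [-0.177, 0, -0.006], [-0.177, 0, -0.006], [-0.177, 0, -0.006], [-0.177, 0, -0.006]], dp=[[-0.001, -0.016, 0.03], [-0.001, -0.032, 0.06], [-0.001, -0.048, 0.087], [-0.001, -0.048, 0.087], [-0.001, -0.048, 0.087], [-0.001, -0.048, 0.087], [-0.001, -0.048, 0.087]], jaw=[0, 0, 0, 0, 0, 0, 0])

```text
time_s: 53.95
tcp_pos: [0.4063, -0.054, 0.2147]
eef_rot: [0.734, 0.651, 0.128, 0.143]
force: [0.7, -0.3, -0.7]
grip_width: 0.0093
```

Call:
move_arm(rotation=[[0, 0, 0], [0, 0, 0], [0, 0, 0], [0, 0, 0], [0, 0, 0]], dp=[[0, 0, 0], [0, 0, 0], [0, 0, 0], [0, 0, 0], [0, 0, 0]], jaw=[0.03, 0.03, 0.03, 0.03, 0.03])

```text
time_s: 54.37
tcp_pos: [0.4043, -0.0538, 0.2124]
eef_rot: [0.734, 0.652, 0.127, 0.142]
force: [0.7, 0.6, -0.6]
grip_width: 0.0283
```

Call:
move_arm(rotation=[[0.06, 0, 0], [0.12, 0, 0], [0.175, 0, 0.005], [0.175, 0, 0.005], [0.175, 0, 0.005]], dp=[[0, 0.02, -0.026], [0, 0.04, -0.052], [0, 0.062, -0.079], [0, 0.062, -0.079], [0, 0.062, -0.079]], jaw=[0.03, 0.03, 0.03, 0.03, 0.03])

```text
time_s: 54.78
tcp_pos: [0.4334, -0.0572, 0.3107]
eef_rot: [0.745, 0.659, 0.071, 0.079]
force: [0.6, -0.4, -0.9]
grip_width: 0.03
```

```bash
python3 - <<'E'
from st import *
s=sense(); print(s["force"],s["grip_width"],s["tcp_pos"])
w=pose(H-84*HY+[0,0,150],172,-4,-1,45)
x=fit().x; print(ik(w,x)[0],ik(up(w,-36),x)[0])
plan(mid(),w)
E
```

```text
[ 0.59003982 -0.42263192 -0.88577379] 0.030009318535488962 [ 0.43340273 -0.05723974  0.31074357]
5.404479471590481e-17 2.2586472016338244e-17
rot [-0.084, 0.091, 0.765] dp [-0.0407, 0.0308, -0.037] rows>=6.2
rot [-0.084, 0.091, 0.765] dp [-0.0039, 0.0519, -0.0355] rows>=6.2
--
rot [0.141, 0.133, 0.77] dp [-0.0465, 0.1147, 0.0469] rows>=6.3
rot [0.141, 0.133, 0.77] dp [0.0441, 0.1213, 0.0292] rows>=6.3
--
```

Call:
move_arm(rotation=[[-0.084, 0.091, 0.765], [-0.084, 0.091, 0.765], [-0.084, 0.091, 0.765], [-0.084, 0.091, 0.765], [-0.084, 0.091, 0.765], [-0.084, 0.091, 0.765], [-0.084, 0.091, 0.765], [-0.084, 0.091, 0.765]], dp=[[-0.041, 0.031, -0.037], [-0.041, 0.031, -0.037], [-0.041, 0.031, -0.037], [-0.041, 0.031, -0.037], [-0.041, 0.031, -0.037], [-0.041, 0.031, -0.037], [-0.041, 0.031, -0.037], [-0.041, 0.031, -0.037]], jaw=[0.03, 0.03, 0.03, 0.03, 0.03, 0.03, 0.03, 0.03])

```text
time_s: 55.45
tcp_pos: [0.4485, -0.1006, 0.3496]
eef_rot: [0.929, 0.333, 0.152, 0.046]
force: [1.2, 0.4, 0.4]
grip_width: 0.0303
```

Call:
move_arm(rotation=[[-0.084, 0.091, 0.765], [-0.084, 0.091, 0.765], [-0.084, 0.091, 0.765], [-0.084, 0.091, 0.765], [-0.084, 0.091, 0.765], [-0.084, 0.091, 0.765], [-0.084, 0.091, 0.765], [-0.084, 0.091, 0.765]], dp=[[-0.004, 0.052, -0.036], [-0.004, 0.052, -0.036], [-0.004, 0.052, -0.036], [-0.004, 0.052, -0.036], [-0.004, 0.052, -0.036], [-0.004, 0.052, -0.036], [-0.004, 0.052, -0.036], [-0.004, 0.052, -0.036]], jaw=[0.03, 0.03, 0.03, 0.03, 0.03, 0.03, 0.03, 0.03])

```text
time_s: 56.12
tcp_pos: [0.4661, -0.1439, 0.3931]
eef_rot: [0.976, -0.042, 0.213, 0.009]
force: [-0.4, -0.1, 0.6]
grip_width: 0.0298
```

Call:
move_arm(rotation=[[0.141, 0.133, 0.77], [0.141, 0.133, 0.77], [0.141, 0.133, 0.77], [0.141, 0.133, 0.77], [0.141, 0.133, 0.77], [0.141, 0.133, 0.77], [0.141, 0.133, 0.77], [0.141, 0.133, 0.77]], dp=[[-0.047, 0.115, 0.047], [-0.047, 0.115, 0.047], [-0.047, 0.115, 0.047], [-0.047, 0.115, 0.047], [-0.047, 0.115, 0.047], [-0.047, 0.115, 0.047], [-0.047, 0.115, 0.047], [-0.047, 0.115, 0.047]], jaw=[0.03, 0.03, 0.03, 0.03, 0.03, 0.03, 0.03, 0.03])

```text
time_s: 56.78
tcp_pos: [0.433, -0.2566, 0.3307]
eef_rot: [0.871, -0.39, 0.267, -0.136]
force: [0.0, 0.3, -1.0]
grip_width: 0.03
```

Call:
move_arm(rotation=[[0.141, 0.133, 0.77], [0.141, 0.133, 0.77], [0.141, 0.133, 0.77], [0.141, 0.133, 0.77], [0.141, 0.133, 0.77], [0.141, 0.133, 0.77], [0.141, 0.133, 0.77], [0.141, 0.133, 0.77]], dp=[[0.044, 0.121, 0.029], [0.044, 0.121, 0.029], [0.044, 0.121, 0.029], [0.044, 0.121, 0.029], [0.044, 0.121, 0.029], [0.044, 0.121, 0.029], [0.044, 0.121, 0.029], [0.044, 0.121, 0.029]], jaw=[0.03, 0.03, 0.03, 0.03, 0.03, 0.03, 0.03, 0.03])

```text
time_s: 57.45
tcp_pos: [0.4008, -0.3682, 0.2691]
eef_rot: [-0.631, 0.676, -0.278, 0.26]
force: [-0.9, 0.1, 0.2]
grip_width: 0.0303
```

```bash
python3 - <<'E'
from st import *
status(); plan(pose(H-84*HY+[0,0,117],172,-4,-1,45))
E
```

```text
t 57.45 [-0.9  0.1  0.2] 0.0303 [ 0.47  0.09  0.41  2.15 -1.13  0.63  0.09] [ 0.4008 -0.3682  0.2691]
scene
   shank 90 [ 526.3 -378.6  106.1]
   tray blob 676 u [-57.  -5.  45.] v [-44. -23.   3.] z [19. 25.]
   tray blob 61 u [-29. -12.   4.] v [24. 28. 34.] z [16. 22.]
top
   tray blob 170 u [-26.  16.  44.] v [22. 30. 41.] z [26. 36.]
   tray blob 635 u [-56.  -5.  44.] v [-43. -21.   5.] z [20. 27.]
rot [0.004, 0.001, 0.003] dp [-0.0001, 0.0203, 0.0234] rows>=0.7
--
```

D is flat. Before picking the last bit I'll pull A back while its shank is still free on both sides, so first I measure its shank.

```bash
python3 - <<'E'
from st import *
for n,(im,P) in snap().items():
    Q=P-C/1000; u=Q@CX*1000; v=Q@CY*1000; z=P[...,2]*1000
    m=(u>-45)&(u<78)&(v>15)&(v<51)&(z>8)&(z<60)&(im.max(-1)>60)
    print(n)
    for a in range(-45,78,8):
        k=m&(u>=a)&(u<a+8)
        if k.sum()>3: print("  u",a,k.sum(),"v",np.round(np.percentile(v[k],[3,50,97]),1),"z",np.round(np.percentile(z[k],[10,50,90]),1))
    rim=(abs(v)<60)&(u<-70)&(u>-90)&(z>26)&(z<34); print("  -x rim v range",np.round(np.percentile(v[rim],[2,98]),1) if rim.sum()>5 else "", "u",np.round(np.percentile(u[rim],[2,98]),1))
x=fit().x
a=pose(C+CX*9+CY*27+[0,0,120],176,-7,-1,3); b=pose(C+CX*9+CY*27+[0,0,17],176,-7,-1,3)
print(ik(a,x)[0],ik(b,x)[0])
m=pose((480,-180,250),176,-5,-1,20); print(ik(m,x)[0]); plan(m,a)
E
```

```text
scene
  u -29 15 v [25.2 27.4 32.7] z [ 9.3 12.6 14.6]
  u -21 12 v [25.1 27.3 32.6] z [12.9 15.8 17.1]
  u -13 18 v [24.7 27.3 32.3] z [12.8 17.4 20. ]
  u -5 14 v [25.1 27.6 32. ] z [16.5 20.2 21.5]
  -x rim v range [-55.8  53.7] u [-82.5 -71.8]
top
  u -29 15 v [25.8 30.2 35.3] z [10.  13.6 15.4]
  u -21 16 v [26.3 31.  35.1] z [12.1 15.4 18.5]
  u -13 18 v [25.4 29.7 37.1] z [ 9.9 16.8 20.1]
  u -5 18 v [25.9 30.2 34.7] z [16.7 20.4 23.8]
  u 3 13 v [26.5 30.9 33.4] z [19.5 21.5 24.4]
  u 11 20 v [25.2 29.7 34.4] z [22.6 24.4 33.3]
  u 19 39 v [19.6 32.1 41.7] z [23.9 31.6 36.4]
  u 27 21 v [21.  30.5 39. ] z [25.  29.6 33.8]
  u 35 15 v [26.1 29.8 36.5] z [28.6 32.6 35.3]
  u 43 12 v [25.7 30.2 33. ] z [32.2 35.  36. ]
  u 51 10 v [27.7 30.2 33.6] z [34.1 37.  41.7]
  u 59 6 v [25.7 27.7 31.5] z [35.8 36.8 39.2]
  -x rim v range [-54.2  54.6] u [-80.5 -71.9]
0.0018145162256349026 0.0026985380771562964
1.5243062699757373e-16
rot [-0.432, 0.009, 0.016] dp [-0.1944, -0.1066, -0.0995] rows>=5.8
--
rot [-0.297, 0.007, 0.034] dp [-0.1641, -0.0334, 0.1395] rows>=5.2
--
```

```bash
python3 - <<'E'
from st import *
x=fit().x
f=lambda u,z:pose(C+CX*u+CY*-27.5+[0,0,z],182,-7,-1,18)
m=pose((490,-200,230),182,-5,-1,25)
for q in(m,f(50,110),f(50,16),f(19,16)): print(ik(q,x)[0],end=" ")
plan(m,f(46,130),f(50,16),f(19,16),up(f(19,16),100))
E
```

```text
0.00023155979656355917 1.2065033198085717e-12 2.773537252873173e-17 2.5465045996103163e-20 rot [-0.345, 0.01, 0.016] dp [-0.1755, -0.0884, -0.0888] rows>=5.2
--
rot [-0.122, 0.013, 0.032] dp [-0.1289, -0.0265, 0.1137] rows>=4.2
--
rot [0.0, 0.0, -0.0] dp [0.0, 0.0314, 0.1097] rows>=2.7
--
rot [0.0, 0.0, -0.0] dp [-0.0001, 0.0295, -0.0096] rows>=0.7
--
rot [0.0, -0.0, 0.0] dp [-0.0, -0.0309, -0.0951] rows>=2.4
--
```

Call:
move_arm(rotation=[[-0.1, 0, 0], [-0.345, 0.01, 0.016], [-0.345, 0.01, 0.016], [-0.345, 0.01, 0.016], [-0.345, 0.01, 0.016], [-0.345, 0.01, 0.016], [-0.345, 0.01, 0.016], [-0.345, 0.01, 0.016]], dp=[[0, -0.03, -0.03], [-0.176, -0.088, -0.089], [-0.176, -0.088, -0.089], [-0.176, -0.088, -0.089], [-0.176, -0.088, -0.089], [-0.176, -0.088, -0.089], [-0.176, -0.088, -0.089], [-0.176, -0.088, -0.089]], jaw=[0.03, 0.03, 0.03, 0.03, 0.07, 0.07, 0.07, 0.07])

```text
time_s: 58.32
tcp_pos: [0.4139, -0.1895, 0.398]
eef_rot: [-0.66, 0.719, -0.161, 0.148]
force: [0.7, 0.2, 0.5]
grip_width: 0.0494
```

```bash
python3 - <<'E'
from st import *
f=lambda u,z:pose(C+CX*u+CY*-27.5+[0,0,z],182,-7,-1,18)
print(sense()["tcp_pos"]); plan(f(46,130))
E
```

```text
[ 0.41393218 -0.189508    0.39796609]
rot [-0.126, 0.014, 0.035] dp [-0.1249, -0.025, 0.1166] rows>=4.1
--
```

Call:
move_arm(rotation=[[-0.126, 0.014, 0.035], [-0.126, 0.014, 0.035], [-0.126, 0.014, 0.035], [-0.126, 0.014, 0.035], [-0.126, 0.014, 0.035], [-0.126, 0.014, 0.035], [-0.126, 0.014, 0.035], [-0.126, 0.014, 0.035]], dp=[[-0.125, -0.025, 0.117], [-0.125, -0.025, 0.117], [-0.125, -0.025, 0.117], [-0.125, -0.025, 0.117], [-0.125, -0.025, 0.117], [-0.125, -0.025, 0.117], [-0.125, -0.025, 0.117], [-0.125, -0.025, 0.117]], jaw=[0.07, 0.07, 0.07, 0.07, 0.07, 0.07, 0.07, 0.07])

```text
time_s: 58.98
tcp_pos: [0.4961, -0.0764, 0.3009]
eef_rot: [-0.652, 0.742, -0.116, 0.103]
force: [0.3, -0.4, -0.5]
grip_width: 0.07
```

```bash
python3 - <<'E'
from st import *
f=lambda u,z:pose(C+CX*u+CY*-27.5+[0,0,z],182,-7,-1,18)
print(sense()["tcp_pos"],sense()["grip_width"]); plan(f(50,16),f(19,16))
E
```

```text
[ 0.49614184 -0.07640481  0.30085469] 0.07003461638573688
rot [0.002, -0.001, -0.007] dp [-0.0052, 0.0309, 0.1075] rows>=2.7
--
rot [0.0, 0.0, -0.0] dp [-0.0001, 0.0295, -0.0096] rows>=0.7
--
```

Call:
move_arm(rotation=[[0, 0, -0.007], [0, 0, -0.007], [0, 0, -0.007], [0, 0, -0.007], [0, 0, -0.007], [0, 0, -0.007], [0, 0, -0.007]], dp=[[-0.005, 0, 0], [-0.005, 0.008, 0.027], [-0.005, 0.016, 0.054], [-0.005, 0.024, 0.081], [-0.005, 0.031, 0.107], [-0.005, 0.031, 0.107], [-0.005, 0.031, 0.107]], jaw=[0.07, 0.07, 0.07, 0.07, 0.07, 0.07, 0.07])

```text
time_s: 59.57
tcp_pos: [0.4995, -0.0708, 0.1883]
eef_rot: [-0.655, 0.74, -0.115, 0.102]
force: [-0.1, -0.1, -0.3]
grip_width: 0.0699
```

Call:
move_arm(rotation=[[0, 0, 0], [0, 0, 0], [0, 0, 0], [0, 0, 0], [0, 0, 0], [0, 0, 0], [0, 0, 0]], dp=[[0, 0.005, -0.0016], [0, 0.01, -0.0033], [0, 0.015, -0.005], [0, 0.02, -0.0065], [0, 0.025, -0.008], [0, 0.03, -0.0096], [0, 0.03, -0.0096]], jaw=[0.07, 0.07, 0.07, 0.07, 0.07, 0.07, 0.07])

```text
time_s: 60.15
tcp_pos: [0.4676, -0.0662, 0.1885]
eef_rot: [-0.655, 0.74, -0.116, 0.102]
force: [0.5, 0.0, 0.4]
grip_width: 0.0704
```

Call:
move_arm(rotation=[[0, 0, 0], [0, 0, 0], [0, 0, 0], [0, 0, 0], [0, 0, 0], [0, 0, 0], [0, 0, 0], [0, 0, 0]], dp=[[0, -0.004, 0], [0, -0.012, -0.03], [0, -0.024, -0.065], [0, -0.035, -0.1], [0, -0.047, -0.14], [0.04, -0.047, -0.14], [0.08, -0.047, -0.14], [0.12, -0.047, -0.14]], jaw=[0.07, 0.07, 0.07, 0.07, 0.07, 0.07, 0.07, 0.07])

```text
time_s: 60.82
tcp_pos: [0.4567, -0.1868, 0.338]
eef_rot: [-0.656, 0.738, -0.118, 0.103]
force: [1.3, -0.6, -0.8]
grip_width: 0.07
```

```bash
python3 - <<'E'
from st import *
status("top11.png")
w=pose(H-84*HY+[0,0,160],172,-4,-1,45); plan(w)
E
```

```text
t 60.8167 [ 1.3 -0.6 -0.8] 0.07 [ 0.3  -0.08  0.06  2.05 -0.09  0.87 -1.28] [ 0.4567 -0.1868  0.338 ]
scene
   shank 96 [ 526.4 -378.6  107.1]
   tray blob 686 u [-57.  -5.  45.] v [-44. -23.   4.] z [19. 25.]
   tray blob 62 u [-28. -12.   4.] v [24. 27. 34.] z [16. 21.]
top
   shank 29 [ 522.7 -373.5  102.6]
   tray blob 176 u [-26.  16.  45.] v [21. 30. 41.] z [25. 37.]
   tray blob 636 u [-56.  -5.  44.] v [-43. -21.   5.] z [20. 26.]
rot [0.473, -0.035, -0.052] dp [0.1809, 0.0443, 0.0444] rows>=4.6
--
```

View pics/top11.png

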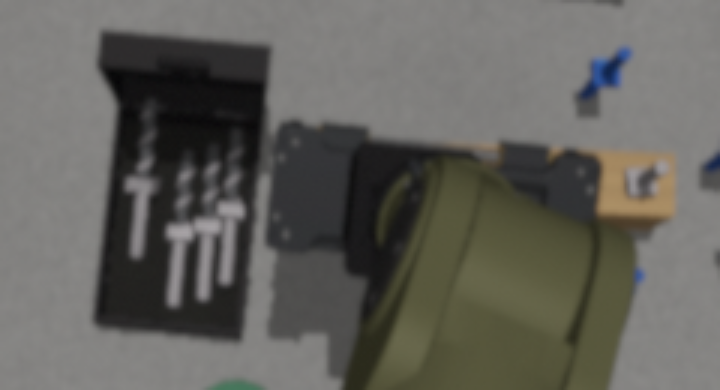

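A didn't move: the finger passed just right of its collar. I'll repeat, but slide sideways against the flutes before pushing back.

```bash
python3 - <<'E'
from st import *
f=lambda u,v,z:pose(C+CX*u+CY*v+[0,0,z],182,-7,-1,18)
plan(f(46,-27.5,130),f(50,-27.5,16),f(50,-22.5,16),f(19,-22.5,16),f(22,-27,18))
E
```

```text
rot [0.002, -0.005, -0.008] dp [-0.1259, -0.0135, 0.0397] rows>=3.2
--
rot [-0.0, 0.0, -0.0] dp [0.0, 0.0314, 0.1097] rows>=2.7
--
rot [0.0, -0.0, 0.0] dp [-0.005, -0.0, 0.0] rows>=0.1
--
rot [0.0, 0.0, 0.0] dp [-0.0001, 0.0295, -0.0096] rows>=0.7
--
rot [0.0, 0.0, 0.0] dp [0.0045, -0.0035, -0.001] rows>=0.1
--
```

Call:
move_arm(rotation=[[0, -0.005, -0.008], [0, -0.005, -0.008], [0, -0.005, -0.008], [0, -0.005, -0.008], [0, -0.005, -0.008], [0, -0.005, -0.008]], dp=[[-0.126, -0.013, 0.04], [-0.126, -0.013, 0.04], [-0.126, -0.013, 0.04], [-0.126, -0.013, 0.04], [-0.126, -0.013, 0.04], [-0.126, -0.013, 0.04]], jaw=[0.07, 0.07, 0.07, 0.07, 0.07, 0.07])

```text
time_s: 61.42
tcp_pos: [0.4961, -0.0634, 0.3019]
eef_rot: [-0.659, 0.736, -0.115, 0.104]
force: [1.0, -1.2, -0.7]
grip_width: 0.0697
```

Call:
move_arm(rotation=[[0, 0, 0], [0, 0, 0], [0, 0, 0], [0, 0, 0], [0, 0, 0], [0, 0, 0], [0, 0, 0]], dp=[[0, 0.008, 0.027], [0, 0.016, 0.054], [0, 0.024, 0.081], [0, 0.031, 0.11], [0, 0.031, 0.11], [-0.003, 0.031, 0.11], [-0.005, 0.031, 0.11]], jaw=[0.07, 0.07, 0.07, 0.07, 0.07, 0.07, 0.07])

```text
time_s: 62.0
tcp_pos: [0.4986, -0.0639, 0.1871]
eef_rot: [-0.656, 0.739, -0.115, 0.1]
force: [-0.5, -15.9, -11.7]
grip_width: 0.0699
```

Call:
move_arm(rotation=[[0, 0, 0], [0, 0, 0], [0, 0, 0], [0, 0, 0], [0, 0, 0], [0, 0, 0], [0, 0, 0]], dp=[[0, 0.005, -0.0016], [0, 0.01, -0.0033], [0, 0.015, -0.005], [0, 0.02, -0.0065], [0, 0.025, -0.008], [0, 0.03, -0.0096], [0, 0.03, -0.0096]], jaw=[0.07, 0.07, 0.07, 0.07, 0.07, 0.07, 0.07])

```text
time_s: 62.58
tcp_pos: [0.4719, -0.0608, 0.1925]
eef_rot: [-0.656, 0.738, -0.121, 0.106]
force: [4.6, -13.5, 0.3]
grip_width: 0.0698
```

```bash
python3 - <<'E'
from st import *
print(sense()["force"])
im,d=grab_frame("scene");P=cloud("scene",d); tray(P,im)
save("scene12.png",cv2.resize(im[130:310,240:440],(666,600)))
E
```

```text
[  4.56417823 -13.49393864   0.33563839]
   tray blob 21 u [-42. -37. -30.] v [39. 43. 50.] z [20. 23.]
   tray blob 221 u [-16.   3.  44.] v [-43. -27.   6.] z [22. 26.]
   tray blob 33 u [13. 22. 32.] v [-6. -3.  2.] z [16. 19.]
   tray blob 59 u [17. 32. 48.] v [-26. -22. -16.] z [15. 20.]
```

View pics/scene12.png

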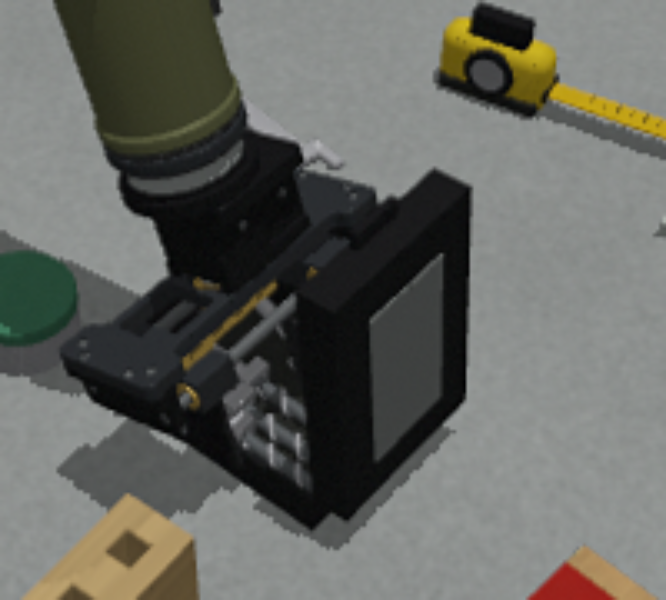

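Call:
move_arm(rotation=[[0, 0, 0], [0, 0, 0], [0, 0, 0], [0, 0, 0], [0, 0, 0], [0, 0, 0], [0, 0, 0], [0, 0, 0]], dp=[[0.005, -0.002, 0], [0.007, -0.004, 0], [0.007, -0.015, -0.03], [0.007, -0.027, -0.065], [0.007, -0.038, -0.1], [0.03, -0.05, -0.14], [0.07, -0.05, -0.14], [0.11, -0.05, -0.14]], jaw=[0.07, 0.07, 0.07, 0.07, 0.07, 0.07, 0.07, 0.07])

```text
time_s: 63.3
tcp_pos: [0.4631, -0.1656, 0.3422]
eef_rot: [-0.66, 0.734, -0.119, 0.107]
force: [-0.3, -1.5, -0.7]
grip_width: 0.0697
```

```bash
cat >> st.py <<'E'
def shape(vlo=15,vhi=56):
  for n,(im,P) in snap().items():
    Q=P-C/1000; u=Q@CX*1000; v=Q@CY*1000; z=P[...,2]*1000
    m=(u>-78)&(u<78)&(v>vlo)&(v<vhi)&(z>8)&(z<60)&(im.max(-1)>62)
    print(n)
    for a in range(-78,78,8):
        k=m&(u>=a)&(u<a+8)
        if k.sum()>3: print("  u",a,k.sum(),"v",np.round(np.percentile(v[k],[3,50,97]),1),"z",np.round(np.percentile(z[k],[10,50,90]),1))
E
python3 - <<'E'
from st import *
status(); shape()
E
```

```text
t 63.3 [-0.3 -1.5 -0.7] 0.0697 [ 0.28 -0.09  0.04  2.05 -0.08  0.87 -1.32] [ 0.4631 -0.1656  0.3422]
scene
   shank 101 [ 526.1 -378.3  107.9]
   tray blob 146 u [-48. -14.   8.] v [13. 26. 37.] z [20. 25.]
   tray blob 674 u [-56.  -4.  44.] v [-44. -23.   4.] z [19. 25.]
top
   shank 30 [ 522.3 -374.2  106.2]
   tray blob 208 u [-48.  -1.  42.] v [12. 26. 38.] z [20. 26.]
   tray blob 556 u [-57.  -9.  43.] v [-42. -19.   5.] z [20. 27.]
   tray blob 17 u [26. 33. 42.] v [-37. -35. -32.] z [15. 21.]
scene
  u -54 11 v [29.3 33.9 50.7] z [17.8 20.1 22.3]
  u -46 19 v [27.1 32.1 55. ] z [17.2 20.8 26.1]
  u -38 19 v [25.9 29.5 55. ] z [18.  20.3 24.4]
  u -30 15 v [24.3 28.3 46.3] z [17.4 19.6 21.5]
  u -22 18 v [22.7 26.  30.5] z [15.7 18.8 21.1]
  u -14 14 v [20.1 25.4 28.9] z [17.1 18.7 19.4]
  u -6 15 v [15.3 21.3 27.8] z [18.9 23.9 25.5]
  u 2 23 v [15.1 19.8 26.3] z [15.  23.2 25.8]
  u 10 4 v [16.5 17.7 18.5] z [16.4 17.6 18. ]
top
  u -54 12 v [31.4 36.1 55.5] z [20.5 22.6 27.8]
  u -46 19 v [29.1 34.1 54.7] z [19.4 21.6 26.8]
  u -38 20 v [28.  33.5 55.6] z [14.4 21.  28. ]
  u -30 17 v [26.2 31.4 54.9] z [18.9 21.2 26.1]
  u -22 21 v [24.1 28.5 54.9] z [16.  20.1 30.3]
  u -14 19 v [22.6 27.  55.7] z [15.9 20.5 23.7]
  u -6 27 v [16.7 23.7 54.4] z [14.7 20.9 28.3]
  u 2 33 v [16.8 26.8 55.8] z [20.8 24.1 28.8]
  u 10 20 v [17.7 22.9 54.3] z [15.1 19.7 27.8]
  u 18 17 v [15.2 19.6 55.4] z [15.2 18.  29.8]
  u 26 10 v [15.6 18.  22.5] z [15.6 19.3 19.6]
  u 34 14 v [16.4 20.2 55. ] z [14.8 17.1 31.6]
  u 42 7 v [15.2 17.7 55.8] z [12.6 16.1 32.4]
```

A now lies flat (z ≤ 26 mm, u about -50 to +68). Now the last bit, k=-2.

```bash
python3 - <<'E'
from st import *
x=fit().x
for q in (slot(-50,40,140,12),slot(-50,40,52)): print(ik(q,x)[0])
w=pose(H-84*HY+[0,0,160],172,-4,-1,45); plan(w)
E
```

```text
1.8330322137139466e-17
4.054291730555311e-17
rot [0.473, -0.021, -0.04] dp [0.2074, 0.0501, 0.0418] rows>=5.2
--
```

Call:
move_arm(rotation=[[0.473, -0.021, -0.04], [0.473, -0.021, -0.04], [0.473, -0.021, -0.04], [0.473, -0.021, -0.04], [0.473, -0.021, -0.04], [0.473, -0.021, -0.04], [0.473, -0.021, -0.04], [0.473, -0.021, -0.04]], dp=[[0.207, 0.05, 0.042], [0.207, 0.05, 0.042], [0.207, 0.05, 0.042], [0.207, 0.05, 0.042], [0.207, 0.05, 0.042], [0.207, 0.05, 0.042], [0.207, 0.05, 0.042], [0.207, 0.05, 0.042]], jaw=[0.03, 0.03, 0.03, 0.03, 0.03, 0.03, 0.03, 0.03])

```text
time_s: 64.17
tcp_pos: [0.4049, -0.366, 0.2806]
eef_rot: [-0.632, 0.673, -0.28, 0.262]
force: [-0.1, -0.6, 0.7]
grip_width: 0.0317
```

```bash
python3 - <<'E'
from st import *
s=sense();print(s["tcp_pos"],s["grip_width"])
plan(pose(H-84*HY+[0,0,117],172,-4,-1,45))
E
```

```text
[ 0.40486825 -0.36599112  0.28055279] 0.031721474895924084
rot [-0.002, 0.004, 0.005] dp [0.0024, 0.0309, 0.0284] rows>=1.0
--
```

Call:
move_arm(rotation=[[0, 0.004, 0.005], [0, 0.004, 0.005], [0, 0.004, 0.005], [0, 0.004, 0.005], [0, 0.004, 0.005], [0, 0.004, 0.005]], dp=[[0.002, 0, 0], [0.002, 0.01, 0.01], [0.002, 0.02, 0.018], [0.002, 0.031, 0.028], [0.002, 0.031, 0.028], [0.002, 0.031, 0.028]], jaw=[0.03, 0.03, 0.03, 0.03, 0.03, 0.03])

```text
time_s: 64.67
tcp_pos: [0.4026, -0.3675, 0.2383]
eef_rot: [-0.63, 0.677, -0.279, 0.261]
force: [-0.8, -0.1, 0.2]
grip_width: 0.0299
```

Call:
move_arm(rotation=[[0, 0, 0], [0, 0, 0], [0, 0, 0], [0, 0, 0], [0, 0, 0]], dp=[[0, 0, 0], [0, 0, 0], [0, 0, 0], [0, 0, 0], [0, 0, 0]], jaw=[0, 0, 0, 0, 0])

```text
time_s: 65.08
tcp_pos: [0.402, -0.3691, 0.2395]
eef_rot: [-0.629, 0.677, -0.28, 0.26]
force: [-0.2, 0.0, 0.8]
grip_width: 0.0087
```

Call:
move_arm(rotation=[[0, 0, 0], [0, 0, 0], [0, 0, 0], [0, 0, 0], [0, 0, 0]], dp=[[0, -0.02, -0.02], [0, -0.04, -0.04], [0, -0.058, -0.058], [0, -0.058, -0.058], [0, -0.058, -0.058]], jaw=[0, 0, 0, 0, 0])

```text
time_s: 65.5
tcp_pos: [0.4021, -0.3694, 0.3227]
eef_rot: [-0.629, 0.676, -0.282, 0.26]
force: [-0.8, 0.3, -1.3]
grip_width: 0.0093
```

```bash
python3 - <<'E'
from st import *
s=sense(); print(s["force"],s["grip_width"],s["tcp_pos"])
plan(mid(),slot(-50,40,140,12),slot(-50,40,52))
E
```

```text
[-0.80681245  0.28584152 -1.33041381] 0.009301882095005347 [ 0.40212108 -0.3693983   0.32272277]
rot [-0.14, -0.135, -0.77] dp [-0.1149, -0.0433, -0.0087] rows>=6.4
rot [-0.14, -0.135, -0.77] dp [-0.0535, -0.1106, -0.0081] rows>=6.4
--
rot [0.084, -0.093, -0.765] dp [-0.0414, -0.0725, 0.029] rows>=6.2
rot [0.084, -0.093, -0.765] dp [0.0222, -0.0774, 0.0366] rows>=6.2
--
rot [-0.175, 0.0, -0.0] dp [0.0, -0.0482, 0.0887] rows>=2.4
--
```

Call:
move_arm(rotation=[[-0.14, -0.135, -0.77], [-0.14, -0.135, -0.77], [-0.14, -0.135, -0.77], [-0.14, -0.135, -0.77], [-0.14, -0.135, -0.77], [-0.14, -0.135, -0.77], [-0.14, -0.135, -0.77], [-0.14, -0.135, -0.77]], dp=[[-0.115, -0.043, -0.009], [-0.115, -0.043, -0.009], [-0.115, -0.043, -0.009], [-0.115, -0.043, -0.009], [-0.115, -0.043, -0.009], [-0.115, -0.043, -0.009], [-0.115, -0.043, -0.009], [-0.115, -0.043, -0.009]], jaw=[0, 0, 0, 0, 0, 0, 0, 0])

```text
time_s: 66.17
tcp_pos: [0.4342, -0.2555, 0.3557]
eef_rot: [0.871, -0.39, 0.266, -0.136]
force: [0.5, -0.2, -1.2]
grip_width: 0.0092
```

Call:
move_arm(rotation=[[-0.14, -0.135, -0.77], [-0.14, -0.135, -0.77], [-0.14, -0.135, -0.77], [-0.14, -0.135, -0.77], [-0.14, -0.135, -0.77], [-0.14, -0.135, -0.77], [-0.14, -0.135, -0.77], [-0.14, -0.135, -0.77]], dp=[[-0.054, -0.111, -0.008], [-0.054, -0.111, -0.008], [-0.054, -0.111, -0.008], [-0.054, -0.111, -0.008], [-0.054, -0.111, -0.008], [-0.054, -0.111, -0.008], [-0.054, -0.111, -0.008], [-0.054, -0.111, -0.008]], jaw=[0, 0, 0, 0, 0, 0, 0, 0])

```text
time_s: 66.83
tcp_pos: [0.4672, -0.1422, 0.3927]
eef_rot: [0.976, -0.043, 0.213, 0.008]
force: [-0.3, -0.0, -0.8]
grip_width: 0.0092
```

Call:
move_arm(rotation=[[0.084, -0.093, -0.765], [0.084, -0.093, -0.765], [0.084, -0.093, -0.765], [0.084, -0.093, -0.765], [0.084, -0.093, -0.765], [0.084, -0.093, -0.765], [0.084, -0.093, -0.765], [0.084, -0.093, -0.765]], dp=[[-0.041, -0.073, 0.029], [-0.041, -0.073, 0.029], [-0.041, -0.073, 0.029], [-0.041, -0.073, 0.029], [-0.041, -0.073, 0.029], [-0.041, -0.073, 0.029], [-0.041, -0.073, 0.029], [-0.041, -0.073, 0.029]], jaw=[0, 0, 0, 0, 0, 0, 0, 0])

```text
time_s: 67.5
tcp_pos: [0.4486, -0.0676, 0.3501]
eef_rot: [0.93, 0.331, 0.153, 0.045]
force: [0.9, -0.1, -0.9]
grip_width: 0.0088
```

Call:
move_arm(rotation=[[0.084, -0.093, -0.765], [0.084, -0.093, -0.765], [0.084, -0.093, -0.765], [0.084, -0.093, -0.765], [0.084, -0.093, -0.765], [0.084, -0.093, -0.765], [0.084, -0.093, -0.765], [0.084, -0.093, -0.765]], dp=[[0.022, -0.077, 0.037], [0.022, -0.077, 0.037], [0.022, -0.077, 0.037], [0.022, -0.077, 0.037], [0.022, -0.077, 0.037], [0.022, -0.077, 0.037], [0.022, -0.077, 0.037], [0.022, -0.077, 0.037]], jaw=[0, 0, 0, 0, 0, 0, 0, 0])

```text
time_s: 68.17
tcp_pos: [0.43, 0.0066, 0.3066]
eef_rot: [0.747, 0.657, 0.069, 0.076]
force: [1.5, 0.6, -0.7]
grip_width: 0.0093
```

```bash
python3 - <<'E'
from st import *
s=sense(); print(s["force"],s["grip_width"],s["tcp_pos"])
plan(slot(-50,40,52))
E
```

```text
[ 1.46087238  0.555491   -0.69204062] 0.009282493464111077 [0.43002511 0.00661788 0.30664816]
rot [-0.178, -0.001, -0.006] dp [-0.0018, -0.0475, 0.0873] rows>=2.4
--
```

Call:
move_arm(rotation=[[-0.06, 0, -0.006], [-0.12, 0, -0.006], [-0.178, 0, -0.006], [-0.178, 0, -0.006], [-0.178, 0, -0.006], [-0.178, 0, -0.006], [-0.178, 0, -0.006]], dp=[[-0.002, -0.016, 0.03], [-0.002, -0.032, 0.06], [-0.002, -0.048, 0.087], [-0.002, -0.048, 0.087], [-0.002, -0.048, 0.087], [-0.002, -0.048, 0.087], [-0.002, -0.048, 0.087]], jaw=[0, 0, 0, 0, 0, 0, 0])

```text
time_s: 68.75
tcp_pos: [0.4031, 0.0083, 0.2146]
eef_rot: [0.734, 0.651, 0.129, 0.144]
force: [-0.5, 0.7, -0.6]
grip_width: 0.0095
```

Call:
move_arm(rotation=[[0, 0, 0], [0, 0, 0], [0, 0, 0], [0, 0, 0], [0, 0, 0]], dp=[[0, 0, 0], [0, 0, 0], [0, 0, 0], [0, 0, 0], [0, 0, 0]], jaw=[0.03, 0.03, 0.03, 0.03, 0.03])

```text
time_s: 69.17
tcp_pos: [0.4011, 0.0083, 0.2122]
eef_rot: [0.734, 0.652, 0.127, 0.143]
force: [-0.0, 0.2, 1.1]
grip_width: 0.0283
```

Call:
move_arm(rotation=[[0.06, 0, 0], [0.12, 0, 0], [0.175, 0, 0.005], [0.175, 0, 0.005], [0.1, 0, 0.005], [0, 0, 0.005]], dp=[[0, 0.02, -0.026], [0, 0.04, -0.052], [0, 0.062, -0.079], [0, 0.062, -0.119], [0, 0.062, -0.15], [0, 0.062, -0.15]], jaw=[0.03, 0.03, 0.03, 0.03, 0.03, 0.03])

```text
time_s: 69.67
tcp_pos: [0.4193, 0.0102, 0.3742]
eef_rot: [0.735, 0.651, 0.125, 0.141]
force: [3.4, 0.5, -0.5]
grip_width: 0.0298
```

```bash
python3 - <<'E'
from st import *
im,d=grab_frame("scene"); 
s=sense(); print(s["tcp_pos"])
save("scene13.png",cv2.resize(im[150:300,260:400],(560,600))); status(); shape(8)
E
```

```text
[0.42000932 0.01021998 0.37236678]
t 69.7167 [-1.1  0.  -1.3] 0.0304 [ 0.07 -0.3  -0.17  2.17  0.04  0.89  1.33] [0.42   0.0102 0.3724]
scene
   tray blob 269 u [-62. -25.   8.] v [12. 28. 46.] z [20. 26.]
   tray blob 652 u [-56.  -5.  44.] v [-44. -23.   3.] z [19. 25.]
top
   tray blob 27 u [28. 35. 44.] v [35. 40. 45.] z [15. 20.]
   tray blob 25 u [31. 38. 44.] v [16. 21. 26.] z [16. 21.]
   tray blob 40 u [20. 32. 44.] v [-6. -1.  4.] z [17. 20.]
   tray blob 52 u [20. 34. 49.] v [-26. -21. -15.] z [17. 21.]
   tray blob 29 u [28. 36. 44.] v [-41. -36. -32.] z [17. 22.]
scene
  u -70 7 v [38.7 41.9 51. ] z [15.9 19.1 22.1]
  u -62 18 v [38.4 41.6 47.3] z [16.9 20.1 22.2]
  u -54 28 v [20.7 38.6 46. ] z [17.2 19.9 21.9]
  u -46 34 v [21.2 33.5 46.2] z [17.4 19.8 22.4]
  u -38 37 v [20.  29.  51.6] z [16.1 19.2 21.3]
  u -30 30 v [20.3 36.5 44.6] z [16.8 18.6 21.2]
  u -22 34 v [19.7 26.8 44.2] z [14.2 19.2 23.3]
  u -14 44 v [19.  32.3 41.9] z [15.5 20.3 24.1]
  u -6 25 v [13.1 15.8 33. ] z [12.7 22.5 24.5]
  u 2 39 v [11.8 17.7 25.4] z [10.3 20.5 24.5]
top
  u 18 9 v [20.4 42.8 55.3] z [14.7 16.9 33.1]
  u 26 30 v [18.2 36.7 47.7] z [12.4 17.4 20. ]
  u 34 31 v [16.6 35.4 54.8] z [11.8 16.3 20.6]
  u 42 18 v [16.2 38.  55.6] z [13.5 16.1 28.5]
  u 58 6 v [19.4 55.1 55.5] z [14.1 29.4 31.3]
```

View pics/scene13.png

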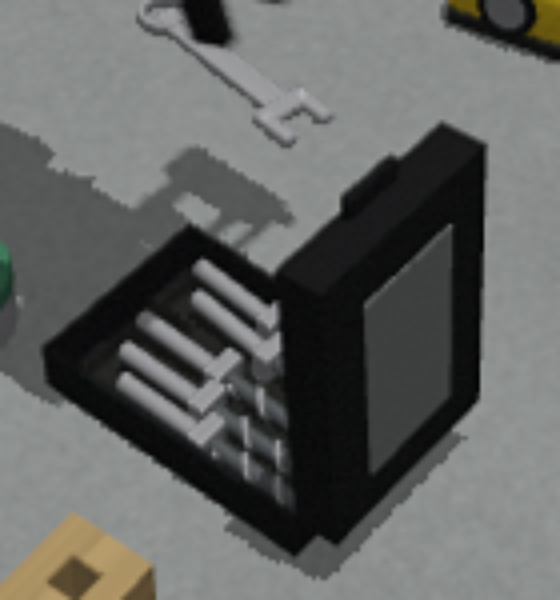

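All five bits lie flat inside the tray. Now the lid: go behind it, push its back face over and follow the arc down.

```bash
cat > lid.py <<'E'
from st import *
def tipE(th,r=130,pre=0):
    u=82.5-r*np.cos(th)+24*np.sin(th)+9.5+pre; z=30.5+r*np.sin(th)+24*np.cos(th)
    return pose(C+CX*u+[0,0,z],182,-7,1,0)
E
python3 - <<'E'
from lid import *
x=fit().x
a=pose(C+CX*40+[0,0,250],182,-7,1,0); b=pose(C+CX*115+[0,0,250],182,-7,1,0); c=tipE(1.45,pre=8)
for q in(a,b,c,tipE(.7),tipE(0)): print(ik(q,x))
plan(a,b,c)
E
```

```text
(np.float64(2.353967148270062e-19), array([-0.5684217 ,  0.14283913,  0.66705305,  1.63107362, -0.0895108 ,
        1.39868356,  1.55765504]))
(np.float64(1.007609236401609e-17), array([ 0.11889743,  0.26555815, -0.08643773,  1.46382295,  0.02294349,
        1.41319808,  1.48049714]))
(np.float64(2.2513843815148566e-18), array([-0.05377632,  0.31089108,  0.12224458,  1.59003115, -0.03940942,
        1.24308214,  1.52397641]))
(np.float64(3.639897085099139e-19), array([ 0.89528499,  0.20461531, -0.9443744 ,  1.86389191,  0.18031976,
        1.1626261 ,  1.33734415]))
(np.float64(9.91888443792842e-17), array([-0.96296423,  0.31110939,  1.09000214,  2.00949063, -0.3264271 ,
        1.0092045 ,  1.73357432]))
rot [0.37, 0.001, -0.002] dp [-0.0417, 0.1518, -0.0077] rows>=3.8
--
rot [-0.0, -0.0, 0.0] dp [-0.0001, 0.075, -0.0] rows>=1.8
--
rot [0.0, 0.0, 0.0] dp [0.0, -0.0068, 0.0876] rows>=2.1
--
```

Call:
move_arm(rotation=[[0.12, 0, 0], [0.24, 0, 0], [0.37, 0, 0], [0.37, 0, 0], [0.37, 0, 0], [0.37, 0, 0], [0.37, 0, 0]], dp=[[-0.01, 0.02, -0.02], [-0.02, 0.04, -0.03], [-0.03, 0.07, -0.03], [-0.042, 0.11, -0.02], [-0.042, 0.152, -0.008], [-0.042, 0.152, -0.008], [-0.042, 0.152, -0.008]], jaw=[0, 0, 0, 0, 0, 0, 0], force=20)

```text
time_s: 70.5
tcp_pos: [0.5517, -0.05, 0.4313]
eef_rot: [0.749, 0.662, -0.001, -0.0]
force: [-1.0, 0.1, -0.2]
grip_width: 0.0012
```

```bash
python3 - <<'E'
from lid import *
print(sense()["tcp_pos"],sense()["grip_width"],sense()["joint_positions"])
plan(pose(C+CX*40+[0,0,250],182,-7,1,0),pose(C+CX*118+[0,0,250],182,-7,1,0),tipE(1.45,pre=10))
for n,(im,P) in snap().items():
    Q=P-C/1000; u=Q@CX*1000; v=Q@CY*1000; z=P[...,2]*1000
    for a in(60,100,140,180,200):
        k=(abs(v)<50)&(u>50)&(u<115)&(abs(z-a)<6)&(im.max(-1)<110)
        if k.sum()>5: print(n,"lid z",a,"u",np.round(np.percentile(u[k],[3,50,97]),1))
E
```

```text
[ 0.55172388 -0.0500348   0.43129129] 0.0012258333828081387 [ 0.09265082  0.10832173 -0.05447446  1.65226386  0.00637027  1.38283281
  1.48435058]
rot [-0.002, 0.001, -0.002] dp [-0.0002, -0.002, -0.0007] rows>=0.1
--
rot [0.0, 0.0, 0.0] dp [-0.0001, 0.078, 0.0] rows>=1.9
--
rot [-0.0, -0.0, 0.0] dp [0.0, -0.0078, 0.0876] rows>=2.1
--
scene lid z 60 u [103.5 104.9 105.9]
scene lid z 100 u [ 99.8 101.7 103. ]
scene lid z 140 u [96.1 98.  99.6]
scene lid z 180 u [92.6 93.8 95. ]
scene lid z 200 u [70.7 81.9 92.7]
```

Call:
move_arm(rotation=[[0, 0, 0], [0, 0, 0], [0, 0, 0], [0, 0, 0], [0, 0, 0], [0, 0, 0], [0, 0, 0], [0, 0, 0]], dp=[[0, 0.038, 0], [0, 0.076, 0], [0, 0.076, 0], [0, 0.076, 0.03], [0, 0.076, 0.06], [0, 0.075, 0.087], [0, 0.075, 0.087], [0, 0.075, 0.087]], jaw=[0, 0, 0, 0, 0, 0, 0, 0])

```text
time_s: 71.27
tcp_pos: [0.6233, -0.0585, 0.3464]
eef_rot: [0.749, 0.662, -0.0, 0.0]
force: [0.2, 0.6, 1.4]
grip_width: 0.0
```

```bash
python3 - <<'E'
from lid import *
p,M=cur(); print(p,sense()["force"])
for th in(1.5,1.35,1.2,1.05,.9,.75,.6,.45,.3,.2,.1,.03,-.02):
    q=tipE(th,pre=0 if th>.3 else -0); d=M.T@(q[0]-p); print(th,np.round(d,4).tolist())
E
```

```text
[ 0.62332807 -0.05846833  0.34635252] [0.18502971 0.61841565 1.36654579]
1.5 [-0.0006, -0.0074, 0.0025]
1.35 [-0.0006, -0.0272, 0.0017]
1.2 [-0.0006, -0.0469, 0.004]
1.05 [-0.0005, -0.066, 0.0091]
0.9 [-0.0005, -0.0841, 0.0171]
0.75 [-0.0005, -0.1009, 0.0277]
0.6 [-0.0005, -0.1159, 0.0406]
0.45 [-0.0004, -0.1288, 0.0557]
0.3 [-0.0004, -0.1392, 0.0725]
0.2 [-0.0004, -0.1448, 0.0845]
0.1 [-0.0004, -0.1491, 0.097]
0.03 [-0.0004, -0.1514, 0.1059]
-0.02 [-0.0004, -0.1526, 0.1124]
```

Call:
move_arm(rotation=[[0, 0, 0], [0, 0, 0], [0, 0, 0], [0, 0, 0], [0, 0, 0], [0, 0, 0], [0, 0, 0], [0, 0, 0]], dp=[[0, -0.007, 0.002], [0, -0.017, 0.002], [0, -0.027, 0.002], [0, -0.037, 0.003], [0, -0.047, 0.004], [0, -0.057, 0.007], [0, -0.066, 0.009], [0, -0.066, 0.009]], jaw=[0, 0, 0, 0, 0, 0, 0, 0])

```text
time_s: 71.93
tcp_pos: [0.5582, -0.0506, 0.3396]
eef_rot: [0.749, 0.662, 0.002, 0.002]
force: [-0.1, -0.2, -0.1]
grip_width: 0.0003
```

Call:
move_arm(rotation=[[0, 0, 0], [0, 0, 0], [0, 0, 0], [0, 0, 0], [0, 0, 0], [0, 0, 0], [0, 0, 0], [0, 0, 0]], dp=[[0, -0.009, 0.004], [0, -0.018, 0.008], [0, -0.027, 0.013], [0, -0.035, 0.019], [0, -0.043, 0.025], [0, -0.05, 0.032], [0, -0.057, 0.039], [0, -0.063, 0.047]], jaw=[0, 0, 0, 0, 0, 0, 0, 0])

```text
time_s: 72.6
tcp_pos: [0.4965, -0.043, 0.29]
eef_rot: [0.749, 0.662, 0.001, 0.001]
force: [-0.4, 0.2, 1.4]
grip_width: 0.0007
```

```bash
python3 - <<'E'
from lid import *
p,M=cur(); print(p,sense()["force"],sense()["joint_positions"])
im,d=grab_frame("scene"); save("scene14.png",cv2.resize(im[150:300,260:420],(640,600)))
for th in(.45,.3,.2,.1,.03,-.02):
    q=tipE(th); d=M.T@(q[0]-p); print(th,np.round(d,4).tolist())
E
```

```text
[ 0.4964891  -0.0430261   0.28996247] [-0.36818256  0.24717382  1.37664968] [ 0.09670538  0.09387741 -0.06691019  1.96106431  0.00789606  1.08329355
  1.47414999]
0.45 [-0.0003, -0.001, -0.0007]
0.3 [-0.0003, -0.0115, 0.0161]
0.2 [-0.0003, -0.0171, 0.0281]
0.1 [-0.0003, -0.0214, 0.0405]
0.03 [-0.0002, -0.0237, 0.0495]
-0.02 [-0.0002, -0.025, 0.056]
```

Call:
move_arm(rotation=[[0, 0, 0], [0, 0, 0], [0, 0, 0], [0, 0, 0], [0, 0, 0], [0, 0, 0], [0, 0, 0], [0, 0, 0]], dp=[[0, -0.006, 0.008], [0, -0.011, 0.016], [0, -0.015, 0.022], [0, -0.017, 0.028], [0, -0.02, 0.034], [0, -0.021, 0.04], [0, -0.023, 0.046], [0, -0.024, 0.05]], jaw=[0, 0, 0, 0, 0, 0, 0, 0])

```text
time_s: 73.32
tcp_pos: [0.4731, -0.0402, 0.2393]
eef_rot: [0.749, 0.662, 0.001, 0.001]
force: [0.3, 0.1, 1.4]
grip_width: 0.0003
```

Call:
move_arm(rotation=[[0, 0, 0], [0, 0, 0], [0, 0, 0], [0, 0, 0], [0, 0, 0]], dp=[[0, 0, 0.001], [0, 0, 0.002], [0, 0, 0.003], [0, 0, 0.004], [0, 0, 0.004]], jaw=[0, 0, 0, 0, 0])

```text
time_s: 73.73
tcp_pos: [0.4736, -0.0402, 0.2371]
eef_rot: [0.749, 0.662, 0.001, 0.001]
force: [-2.6, 0.7, 5.8]
grip_width: 0.0008
```

```bash
python3 - <<'E'
from lid import *
p,M=cur(); print(p,"tip z",p[2]*1000-182,sense()["force"])
for n,(im,P) in snap().items():
    Q=P-C/1000; u=Q@CX*1000; v=Q@CY*1000; z=P[...,2]*1000
    for a in range(-90,90,20):
        k=(abs(v)<45)&(u>a)&(u<a+20)&(z>35)&(z<75)&(im.max(-1)<130)
        if k.sum()>9: print(n,"u",a,"z",np.round(np.percentile(z[k],[10,50,90]),1),k.sum())
E
```

```text
[ 0.47356553 -0.04023126  0.23705854] tip z 55.05854187221203 [-2.58178124  0.67966126  5.82188331]
scene u -90 z [51.7 53.4 55.4] 23
scene u -70 z [53.6 54.8 56.6] 30
scene u -50 z [52.5 55.1 63.6] 230
scene u -30 z [53.1 55.  61.2] 377
scene u -10 z [53.  54.8 56.7] 363
scene u 10 z [53.1 54.8 56.5] 369
scene u 30 z [53.2 54.8 56.6] 379
scene u 50 z [52.6 54.3 56.1] 392
scene u 70 z [40.1 53.2 55.3] 426
top u 50 z [52.7 53.9 55.7] 12
top u 70 z [52.8 55.2 56.5] 17
```

The lid is down: its top is flat at 54.8 mm all along, and 54.5 is shut. One firmer press, then I back off and do the final checks.

Call:
move_arm(rotation=[[0, 0, 0], [0, 0, 0], [0, 0, 0], [0, 0, 0]], dp=[[0, 0, 0.001], [0, 0, 0.002], [0, 0, 0.0025], [0, 0, 0.0025]], jaw=[0, 0, 0, 0])

```text
time_s: 74.17
tcp_pos: [0.4737, -0.0402, 0.2368]
eef_rot: [0.749, 0.662, 0.001, 0.001]
force: [-8.5, 0.8, 21.9]
grip_width: 0.0004
```

Call:
move_arm(rotation=[[0, 0, 0], [0, 0, 0], [0, 0, 0], [0, 0, 0], [0, 0, 0], [0, 0, 0], [0, 0, 0], [0, 0, 0]], dp=[[0, 0, -0.01], [0, 0, -0.04], [0, 0, -0.08], [0, 0, -0.12], [0, 0, -0.16], [0.04, 0, -0.2], [0.08, 0, -0.2], [0.12, 0, -0.2]], jaw=[0, 0, 0, 0, 0, 0, 0, 0])

```text
time_s: 74.83
tcp_pos: [0.4873, 0.0713, 0.4376]
eef_rot: [0.751, 0.661, 0.004, 0.004]
force: [1.3, 1.2, -0.3]
grip_width: 0.0003
```

```bash
python3 - <<'E'
from lid import *
print(sense()["time_s"],sense()["tcp_pos"])
tapecheck()
for n,(im,P) in snap().items():
    Q=P-C/1000; u=Q@CX*1000; v=Q@CY*1000; z=P[...,2]*1000
    print(n,[ (a,round(float(np.median(z[k])),1)) for a in range(-90,80,20) for k in [(abs(v)<45)&(u>a)&(u<a+20)&(z>35)&(z<75)] if k.sum()>9])
    if n=="scene": save("scene15.png",cv2.resize(im[100:440,130:530],(800,600),interpolation=cv2.INTER_AREA))
E
```

```text
74.8333 [0.48728365 0.07129666 0.43759535]
scene
  ytop 171 med [502.9 275.2  47.4] rect [492.9 279.5] [78.7 27.9] 7.0 pca [496.2 276.9] 6.3
  bar 105 med [492.7 279.   67.2] rect [492.1 280.7] [42.  13.3] 6.5 pca [492.9 279.6] 6.9
  blade 276 med [596.2 290.4  19.3] rect [593.7 290.8] [116.3  20.9] 3.8 pca [595.3 290.4] 4.3
  bar z [67.2 68.9 70.2]
top
  ytop 0
  bar 0
  blade 0
  bar z None
scene [(-90, 53.8), (-70, 54.2), (-50, 54.9), (-30, 54.9), (-10, 54.9), (10, 54.8), (30, 54.7), (50, 54.3), (70, 53.2)]
top [(-90, 53.5), (-70, 54.8), (-50, 55.5), (-30, 55.6), (-10, 55.3), (10, 55.6), (30, 55.7), (50, 55.0), (70, 54.6)]
```

View pics/scene15.png

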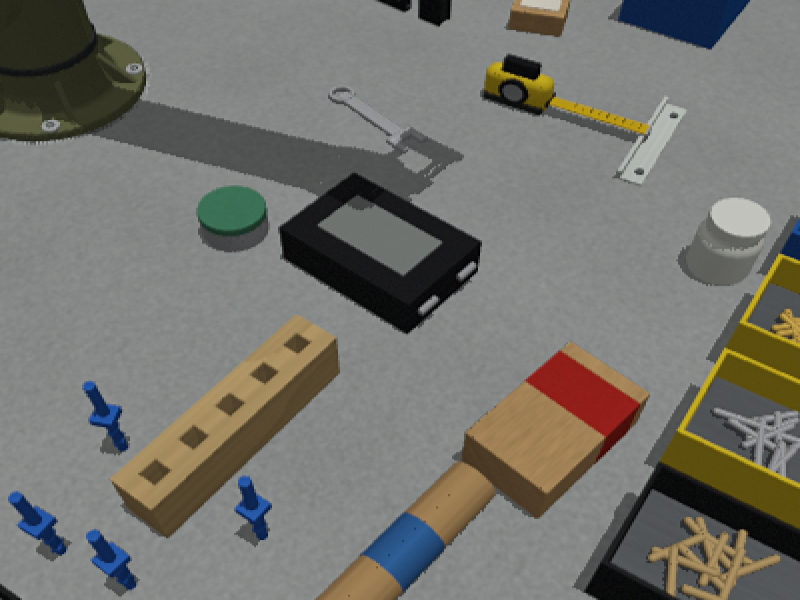

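The holder is empty, the case is shut, the tape is hooked and locked, and the blue look-alikes are still standing. Handing in.

```bash
python3 -c "
from rig import *
print(finish_job())"
```

```text
the job is handed in; nothing more can be done
None
```

The job is handed in at about 75 s of the 210 s allowed; no verdict was reported. The tape stands hooked and locked, all five bits lie flat in the drill case, and its lid is shut.

**What happened along the way**
- **Grip slip:** the grip slackened once while I carried the tape. It landed upright with its hook already behind the fence, so I regripped it, drew it out and locked it.
- **Tape knocked:** after two bits were laid, the locked tape was knocked about 65 mm aside to 28° yaw. I set it square and taut again by the case sides, without touching the lock, before going on.
- **First bit:** its tip came to rest on the hinge-side rim. One attempt to push it back missed; the second put it flat. During that push the wrist read about 16 N sideways, probably a finger against the outside of the case.

**Last checks**
- **Tape:** its lock bar top is at about 69 mm, against 74 mm when free. The blade is at about 4.2° yaw, square to the fence. The case-to-fence distance gives about 119–120 mm of tape showing, good to 1–2 mm. At the end only the scene camera could see the tape, because the arm blocked the top view.
- **Lid:** both cameras put its top level at about 54–55.5 mm, against 54.5 mm when shut, and it did not move under a 22 N press.
- **Bench:** the holder's five holes are empty, and the four blue look-alikes and the other things in that view look undisturbed.

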